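Demagnetise the ground knives

TASK

The knives on the blue mat have come off the magnetic chuck and must be demagnetised: slide the field control on the controller to its long mark, then pass every knife right through the demagnetiser's tunnel, from the mat's side to the tray's side, with the control standing at the mark and never carrying a knife over or round the housing. Lay all the knives in the wooden tray, and once the last one is through, slide the control fully back to zero. Leave the brush and the other things on the bench where they are.

Things in the scene. Friction and masses are not known exactly. Their poses are not given: they have to be found in the camera images.
- knife1: Blunt knife, 220 long, 220 g, lying flat; origin on its underside where handle meets blade, x to the tip, z through its thickness. Wooden handle x -112 to 0, 30 wide, 20 thick. Steel blade x 0 to 108, 34 wide to x = 72 then narrowing, 5 thick (z 7.5 to 12.5, clear of the surface). Balance near x = -20. Clip point. Two or three of the three knives are there.
- knife2: Blunt knife, 220 long, 220 g, lying flat; origin on its underside where handle meets blade, x to the tip, z through its thickness. Wooden handle x -112 to 0, 30 wide, 20 thick. Steel blade x 0 to 108, 34 wide to x = 72 then narrowing, 5 thick (z 7.5 to 12.5, clear of the surface). Balance near x = -20. Drop point. May be absent.
- knife3: Blunt knife, 220 long, 220 g, lying flat; origin on its underside where handle meets blade, x to the tip, z through its thickness. Wooden handle x -112 to 0, 30 wide, 20 thick. Steel blade x 0 to 108, 34 wide to x = 72 then narrowing, 5 thick (z 7.5 to 12.5, clear of the surface). Balance near x = -20. Straight edge, lowered tip. May be absent.
- unit: Tunnel demagnetiser, fixed. Origin on the bench under the middle of the coil housing; y = tunnel axis, +y to the mat (left), -y to the tray; z up. White slide plate 140 wide (x), y +100 to -200, its top at z = 12; lips 6 high, 6 wide on its long edges, none at the ends. Grey housing 180 wide (x), 60 deep (y), 165 high, handle on top to z = 191. Tunnel: 70 wide, 40 high (z 12 to 52), roofed.
- inlet (a point): Centre of the tunnel's mouth on the mat's side, on the sliding surface (unit frame 0, +30, 12). Axes as the unit.
- outlet (a point): Centre of the tunnel's mouth on the tray's side, on the sliding surface (unit frame 0, -30, 12). Axes as the unit.
- mat: Blue bench mat, 340 (x) x 280 (y) x 3 thick, fixed. Origin at the centre of its underside. The knives lie on it side by side, 95 apart, roughly along the mat's x, tips towards or away from the robot; the brush lies along y at the mat's near end.
- tray: Wooden tray, open on top, fixed on the bench, 250 (x) x 215 (y) outside, 28 high, walls and floor 6 thick (238 x 203 inside, floor at z = 6). Origin at the centre of its underside, z up.
- controller: Grey field controller, fixed, 110 (x) x 190 (y) x 50 high. The slide control runs along its y on a black track whose top is at z = 60; scale with short marks every 10 beside it, and one long thick mark. Origin at the centre of its underside, z up.
- field (a joint): The slide control: 0 = zero (end of its travel towards the controller's -y), growing towards +y to 0.100 m at the other end. The long mark is at 0.070 m. It starts somewhere between 0 and 0.035 m. It slides with about 1.5 N of friction and stays where it is left.
- field_top (a point): Centre of the top of the slide control's grip, a black block 28 (x) x 20 (y) x 38 high with a white line across its top; it moves with the control. Axes as the controller.
- field_mark (a point): Where point field_top is when the control stands at the long mark (it does not move).
- brush: Bystander: a wooden-handled bristle brush, 200 long, handle 20 thick, lying on the mat at the knives' near ends.
- stone: Bystander: a two-colour whetstone, 50 x 150 x 26, lying beyond the mat.
- mug: Bystander: a white mug, 80 across, 90 high, beyond the tray.
- oil: Bystander: an amber oil bottle, 52 across, 130 high, beyond the demagnetiser.
- paste: Bystander: a low green glass jar with a metal lid, 72 across, 60 high, beyond the demagnetiser.
- hammer: Bystander: a 260 hammer to the right of the tray.
- strop: Bystander: a wooden strop block 60 x 220 x 25, beyond the tray.
There are look-alikes about, which are no part of the job. What is shaped like the knife1 but yellow is not meant.

How it is judged:
By the outcome, as a careful person would: the job done as asked, in the order asked, and still so for the second after the job is handed in, with the robot touching nothing.
Of knife1, knife2, knife3 only 2 to 3 are there at a start; the rules pass over those that are not, and their reading is None.
At some moment in a run one of knife1, knife2, knife3 may be knocked a few centimetres aside while the robot is not near it.
Once in a run the grip may slacken for a moment while it holds something.
It also fails if it takes over 210 s, if anything falls off the work surface, if the arm or the gripper's body presses on something with over 40 N, if the wrist force passes 120 N, or if a joint passes its speed limit or range.

ROBOT

A 6-joint arm with a two-finger parallel gripper is mounted at the origin on the work surface. World frame = base frame: x ahead of the robot, y to its left, z up, the work surface at z = 0. Lengths are in m, angles in degrees, forces in N, time in s.
With the tool pointing down it reaches from about 0.4 to 0.825 m from the base axis. Payload 7 kg.
Tool frame: the origin (TCP) lies on the centre line of the jaws, within the pads' length; the fingertips stand 22 mm ahead of it and the grasp point (between the pads) lies 3 mm ahead of it (ctrl.finger_overhang is the distance from the TCP to the fingertips, in m); z points along the fingers, y is the line along which they close (so a half turn about z gives the same grasp; the last joint's range is limited). The gripper opens to 88 mm and grips with 3 to 60 N. Pads are 19 mm wide; open, the fingers measure 130 mm over their backs; the gripper's body (78 mm by 193 mm) begins 47 mm behind the grasp point.
Start: joints at [-50.816, 20.546, 0.682, 0, -70.136, -16.507], TCP at [0.26, -0.623, 0.249] pointing down, gripper open.
Joint ranges: [-176.03, 176.03], [-82.01, 121.73], [-58.28, 71.71], [-173.87, 95.51], [-174.79, -0.11], [-173.66, 173.66]. Speed limits (degrees/s): [136.94, 136.94, 172.46, 180, 180, 180].

INTERFACE

Orientations are given as [roll, pitch, yaw] about the fixed x, y, z axes, in that order (R = Rz(yaw) Ry(pitch) Rx(roll)).
In Python, from plant import ctrl gives the robot as it stands. The module is installed in compiled form; this text tells all that it offers.
- The arm moves only by the shell command python3 -m creep 'ROWS'. ROWS is JSON, a list of rows, each an object with "grip": the closure, from 0 (fully open) to 1 (shut); "delta_pos": the shift along the tool's x, y, z scaled (see below), a list of three; "rotation": the turn, a rotation vector about the tool's x, y, z scaled (see below), a list of three. A call has 1 to 5 rows; each row is the pose to reach, as a shift and turn from the pose commanded when the call began, along the tool's axes at that moment; what a row does not reach only later rows make up. The controller multiplies each number of a shift by 10 cm and each number of a turn by pi/2 rad. A row lasts 1/10 s, in which the tool goes at most 50 mm and 8.59 degrees, less where a joint would pass 70% of its speed; a pose out of reach is approached as far as the arm can. A call with a number of a shift or a turn outside -1 to 1 is refused whole. A call with a gripper value outside its range is refused whole. The fingers move at their own pace and stop on an object; the grip force is fixed at half the most. Time passes only in rows, so rows that repeat a pose let the fingers close. It gives the time, the measured TCP pose, the force, the opening and the grip force at its end, in the units of the state.
- ctrl.get_obs(): the state, without advancing time (a new reading comes with each control period).
- ctrl.snapshot(name): name is "scene" or "top" or "wrist"; returns a dict with "color" (400x640x3 uint8, red, green, blue), "intrinsics" (3x3 intrinsics, pixels), "R" (3x3) and "t" (3): a world point X has camera coordinates R X + t. Camera axes: x right, y down, z forward; pixel columns grow to the right and rows downward; lengths in m; the calibration is good to about 2 mm. A picture is of the moment at which its call begins. There is no depth.
- ctrl.close_job(): hands the job in; it is judged then, once.
The state is a dict: "clock": time; "joint_pos": joint angles; "qvel": joint speeds; "tau": joint torques, N m; "tool_pos": TCP position; "orientation": TCP orientation; "force": force on the tool from outside, world axes, zero at the start; "moment": the same for the moment, N m; "opening": finger opening in m; "gripper_force": force on a finger pad.
Only numpy, scipy, OpenCV 4.12 (cv2) and the standard library are available. Lean on these libraries where they do the work, as an engineer would, in place of code of your own. Each camera call takes 0.05 s, during which the arm holds its last target. There are 200 camera calls.

## Working session

There is one attempt and no reset: what is moved stays moved. The work goes in short steps, Python scripts to look and compute and a shell command to move; the robot and the scene stay as the last step left them, time stands still between calls to the robot, and variables do not carry over. Pictures are saved under pics/ and viewed, at most 14 in all, crops included, and the job is handed in when it is done.

```bash
mkdir -p pics; ls; cat > h.py <<'E'
import numpy as np, cv2
from plant import ctrl
from scipy.spatial.transform import Rotation as Ro
def snap(n,f=None):
    s=ctrl.snapshot(n)
    if f: cv2.imwrite('pics/'+f,cv2.cvtColor(s['color'],cv2.COLOR_RGB2BGR))
    return s
def ray(s,u,v,z):
    K,R,t=np.array(s['intrinsics']),np.array(s['R']),np.array(s['t'])
    o=-R.T@t; d=R.T@np.linalg.inv(K)@np.array([u,v,1.])
    return o+d*(z-o[2])/d[2]
def proj(s,X):
    p=np.array(s['intrinsics'])@(np.array(s['R'])@np.array(X)+np.array(s['t'])); return p[:2]/p[2]
def togo(X,yaw=None):
    "delta_pos & rotation numbers for tool-down target from measured pose"
    o=ctrl.get_obs(); R=Ro.from_euler('xyz',o['orientation'],degrees=True)
    d=R.inv().apply(np.array(X)-o['tool_pos'])/0.1
    r=None
    if yaw is not None: r=(R.inv()*Ro.from_euler('xyz',[180,0,yaw],degrees=True)).as_rotvec()/(np.pi/2)
    print('delta',d.round(3),'rot',None if r is None else r.round(3))
E
python3 - <<'E'
from h import *
o=ctrl.get_obs(); print(o)
for n in('scene','top','wrist'):
    s=snap(n,n+'0.png'); print(n,-np.array(s['R']).T@np.array(s['t']),np.array(s['R']).round(3).tolist(), np.array(s['intrinsics']).round(0).tolist())
E
```

```text
pics
{'clock': 0.0, 'joint_pos': array([-5.08163831e+01,  2.05905440e+01,  6.32642017e-01, -2.07830347e-02,
       -7.01355950e+01, -1.65073980e+01]), 'qvel': array([ 0.03517674, -0.04200687,  0.07140561,  0.00316373, -0.09290457,
        0.01074934]), 'tau': array([ 2.75791681e-03, -5.82715380e+01,  2.93055975e+01,  6.99669912e+00,
        7.02558857e-03, -1.46841026e-04]), 'tool_pos': array([ 0.26003296, -0.62239923,  0.24762203]), 'orientation': array([ 1.79904805e+02, -7.83677725e-03, -1.57330853e+02]), 'force': array([ 0.72800628, -0.70388011,  0.97648764]), 'moment': array([-0.0222043 ,  0.01967831, -0.07325307]), 'gripper_force': 0.0, 'opening': 0.08750027303517564}
scene [1.37374781 0.93675592 1.14480323] [[-0.753, 0.658, 0.021], [0.422, 0.507, -0.752], [-0.505, -0.557, -0.659]] [[438.0, 0.0, 321.0], [0.0, 438.0, 205.0], [0.0, 0.0, 1.0]]
top [0.30939409 0.02041284 1.97040958] [[-0.013, -1.0, -0.02], [-0.991, 0.016, -0.134], [0.134, 0.018, -0.991]] [[450.0, 0.0, 320.0], [0.0, 450.0, 206.0], [0.0, 0.0, 1.0]]
wrist [ 0.19051045 -0.65204982  0.38296053] [[-0.385, 0.923, 0.002], [0.888, 0.369, 0.275], [0.253, 0.107, -0.962]] [[337.0, 0.0, 317.0], [0.0, 337.0, 201.0], [0.0, 0.0, 1.0]]
```

View pics/top0.png

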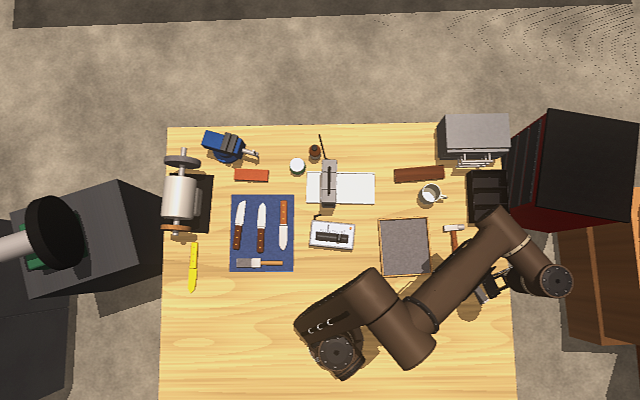

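View pics/scene0.png

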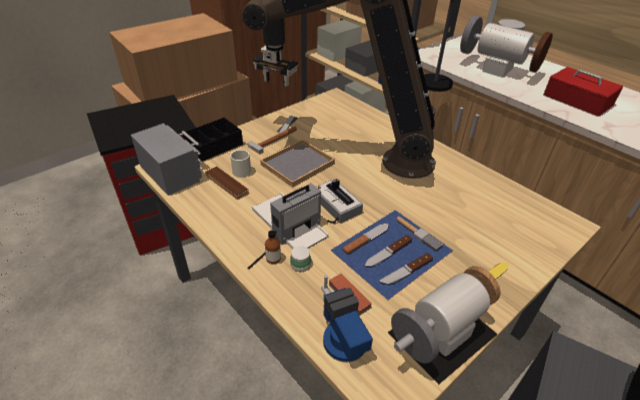

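Top view: three knives on the mat, with tips at about (241,203) and (262,206) pointing away and (283,248) pointing near. The unit is at (328,185), the controller at (331,235), the tray at (404,247) and the yellow decoy at (193,265). Next I'll zoom in and take coarse positions.

```bash
python3 - <<'E'
from h import *
im=cv2.imread('pics/top0.png')[125:285,225:435]
cv2.imwrite('pics/topz.png',cv2.resize(im,None,fx=3.75,fy=3.75,interpolation=cv2.INTER_CUBIC))
s=ctrl.snapshot('top')
P=lambda n,u,v,z:print(n,ray(s,u,v,z).round(3))
for n,u,v,z in [('ctrl corner',313,218,.05),('ctrl',356,221,.05),('ctrl',309,245,.05),('ctrl',352,249,.05),('plate',307,172,.012),('plate',375,174,.012),('plate',374,205,.012),('plate',306,203,.012),('tray',379,219,.028),('tray',427,217,.028),('tray',430,274,.028),('tray',381,277,.028)]:P(n,u,v,z)
E
```

```text
ctrl corner [0.517 0.086 0.05 ]
ctrl [ 0.501 -0.097  0.05 ]
ctrl [0.401 0.105 0.05 ]
ctrl [ 0.382 -0.078  0.05 ]
plate [0.726 0.112 0.012]
plate [ 0.712 -0.189  0.012]
plate [ 0.574 -0.18   0.012]
plate [0.587 0.118 0.012]
tray [ 0.51  -0.198  0.028]
tray [ 0.516 -0.405  0.028]
tray [ 0.272 -0.407  0.028]
tray [ 0.262 -0.199  0.028]
```

View pics/topz.png

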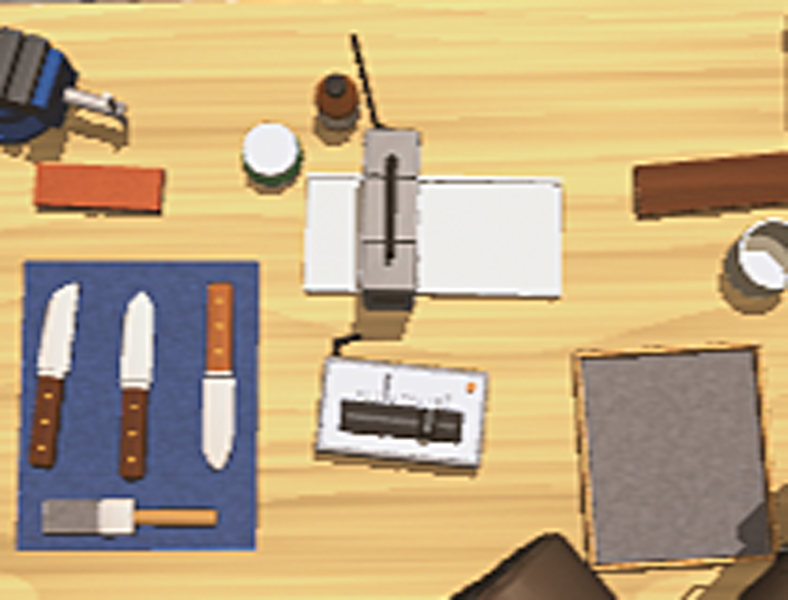

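Zoom: slide grip at crop (428,425), right of the long mark tick (388,385). The plate corners and tray are clear. I'll turn to yaw 180 and move over the controller.

```bash
python3 -m creep '[{"grip":0.3,"delta_pos":[0,0,0],"rotation":[0,0,0.1]},{"grip":0.3,"delta_pos":[0,0,0],"rotation":[0,0,0.19]},{"grip":0.3,"delta_pos":[0,0,0],"rotation":[0,0,0.252]},{"grip":0.3,"delta_pos":[0,0,0],"rotation":[0,0,0.252]}]'
python3 -m creep '[{"grip":0.3,"delta_pos":[-0.3,1,0],"rotation":[0,0,0]},{"grip":0.3,"delta_pos":[-0.3,1,0],"rotation":[0,0,0]},{"grip":0.3,"delta_pos":[-0.3,1,0],"rotation":[0,0,0]}]'
python3 -m creep '[{"grip":0.3,"delta_pos":[-0.3,1,0],"rotation":[0,0,0]},{"grip":0.3,"delta_pos":[-0.3,1,0],"rotation":[0,0,0]},{"grip":0.3,"delta_pos":[-0.3,1,0],"rotation":[0,0,0]}]'
```

```text
clock: 0.6
tool_pos: [0.2602, -0.6227, 0.2483]
orientation: [180.0, -0.0, 179.9]
force: [-0.5, -0.6, 0.2]
opening: 0.0637
gripper_force: 0.0
clock: 0.9
tool_pos: [0.2909, -0.519, 0.2489]
orientation: [180.0, 0.0, -179.7]
force: [0.7, 0.9, 1.0]
opening: 0.061
gripper_force: 0.0
clock: 1.2
tool_pos: [0.321, -0.4193, 0.2491]
orientation: [180.0, 0.1, -179.7]
force: [0.1, -0.2, 0.5]
opening: 0.0611
gripper_force: 0.0
```

```bash
python3 -m creep '[{"grip":0.3,"delta_pos":[-0.4,1,0],"rotation":[0,0,0]},{"grip":0.3,"delta_pos":[-0.4,1,0],"rotation":[0,0,0]},{"grip":0.3,"delta_pos":[-0.4,1,0],"rotation":[0,0,0]}]'
python3 -m creep '[{"grip":0.3,"delta_pos":[-0.4,1,0],"rotation":[0,0,0]},{"grip":0.3,"delta_pos":[-0.4,1,0],"rotation":[0,0,0]},{"grip":0.3,"delta_pos":[-0.4,1,0],"rotation":[0,0,0]}]'
python3 -m creep '[{"grip":0.3,"delta_pos":[-0.4,1,0],"rotation":[0,0,0]},{"grip":0.3,"delta_pos":[-0.4,1,0],"rotation":[0,0,0]},{"grip":0.3,"delta_pos":[-0.4,1,0],"rotation":[0,0,0]}]'
python3 -m creep '[{"grip":0.3,"delta_pos":[0,1,0],"rotation":[0,0,0]},{"grip":0.3,"delta_pos":[0,1,0],"rotation":[0,0,0]},{"grip":0.3,"delta_pos":[0,1,0],"rotation":[0,0,0]},{"grip":0.3,"delta_pos":[0,1,0],"rotation":[0,0,0]}]'
python3 - <<'E'
from h import *
s=snap('wrist'); im=cv2.cvtColor(s['color'],cv2.COLOR_RGB2BGR)
cv2.imwrite('pics/w1.png',im)
import pickle; pickle.dump(s,open('w1.pkl','wb'))
E
```

```text
clock: 1.5
tool_pos: [0.3615, -0.32, 0.249]
orientation: [180.0, 0.1, -179.7]
force: [0.0, -1.4, 0.7]
opening: 0.0614
gripper_force: 0.0
clock: 1.8
tool_pos: [0.4018, -0.2201, 0.249]
orientation: [180.0, 0.1, -179.7]
force: [0.5, -1.0, -1.2]
opening: 0.0611
gripper_force: 0.0
clock: 2.1
tool_pos: [0.442, -0.1202, 0.2489]
orientation: [180.0, 0.1, -179.7]
force: [-0.6, -0.4, -0.0]
opening: 0.0612
gripper_force: 0.0
clock: 2.5
tool_pos: [0.4405, -0.0223, 0.2487]
orientation: [-180.0, 0.0, -179.8]
force: [0.5, -1.1, 0.4]
opening: 0.061
gripper_force: 0.0
```

View pics/w1.png

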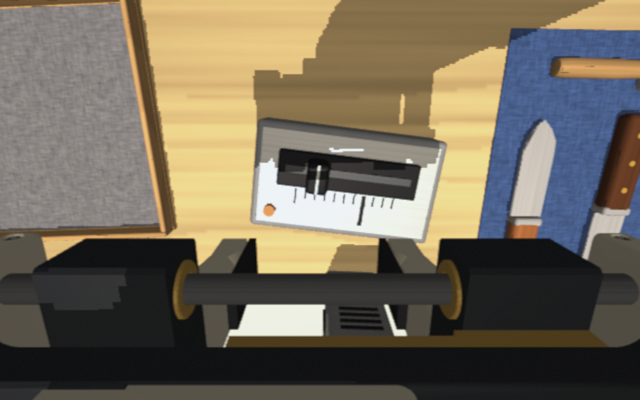

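```bash
python3 - <<'E'
from h import *
im=cv2.imread('pics/w1.png')[110:250,245:455]
cv2.imwrite('pics/w1z.png',cv2.resize(im,None,fx=3.8,fy=3.8,interpolation=cv2.INTER_CUBIC))
E
```

```text
(no output)
```

View pics/w1z.png

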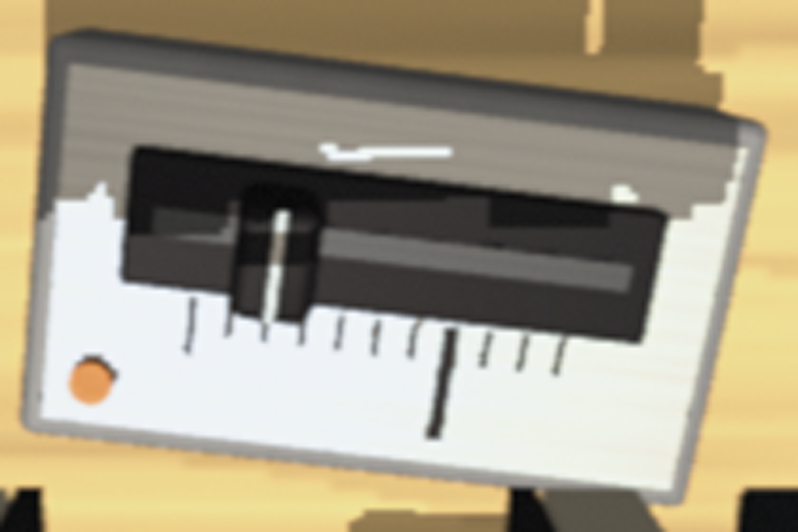

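Zoom of the controller: white line centre at crop (276,265), zero tick (190,325), long mark (442,382), 100 tick (560,355).

```bash
cat > a.py <<'E'
from h import *
import pickle; s=pickle.load(open('w1.pkl','rb'))
f=lambda u,v,z: ray(s,245+u/3.8-.4,110+v/3.8-.4,z)
z0=f(193,300,.05);z1=f(563,340,.05);m=f(449,330,.05); a=f(278,212,.098); b=f(270,318,.098)
d=(z1-z0)[:2]; L=np.hypot(*d); d/=L
print('zero',z0,'100',z1,L,'yaw',np.degrees(np.arctan2(-d[0],d[1])))
g=(a+b)/2; print('grip',g,'val',(g-z0)[:2]@d,'mark val',(m-z0)[:2]@d)
E
python3 a.py; python3 - <<'E'
from h import *
print(ctrl.get_obs()['tool_pos'])
E
```

```text
zero [ 0.44797507 -0.04528418  0.05      ] 100 [0.45877814 0.0547233  0.05      ] 0.10058927460968728 yaw -6.165334083007711
grip [ 0.42792549 -0.0235459   0.098     ] val 0.019459271588075807 mark val 0.06950671185533998
[ 0.44039691 -0.02318994  0.24858884]
```

```bash
python3 -m creep '[{"grip":0.3,"delta_pos":[0.124,0,0.4],"rotation":[0,0,0.071]},{"grip":0.3,"delta_pos":[0.124,0,0.8],"rotation":[0,0,0.071]},{"grip":0.3,"delta_pos":[0.124,0,0.8],"rotation":[0,0,0.071]}]'
python3 -m creep '[{"grip":0.3,"delta_pos":[0,0,0.4],"rotation":[0,0,0]},{"grip":0.3,"delta_pos":[0,0,0.78],"rotation":[0,0,0]},{"grip":0.3,"delta_pos":[0,0,0.78],"rotation":[0,0,0]}]'
python3 -m creep '[{"grip":0.8,"delta_pos":[0,0,0],"rotation":[0,0,0]},{"grip":1,"delta_pos":[0,0,0],"rotation":[0,0,0]},{"grip":1,"delta_pos":[0,0,0],"rotation":[0,0,0]},{"grip":1,"delta_pos":[0,0,0],"rotation":[0,0,0]},{"grip":1,"delta_pos":[0,0,0],"rotation":[0,0,0]}]'
```

```text
clock: 2.85
tool_pos: [0.4245, -0.0254, 0.1648]
orientation: [-179.8, -0.4, 173.5]
force: [-0.6, -0.4, 0.1]
opening: 0.0612
gripper_force: 0.0
clock: 3.15
tool_pos: [0.4261, -0.0246, 0.0885]
orientation: [-179.8, -0.3, 173.5]
force: [-0.3, -0.2, -0.0]
opening: 0.0614
gripper_force: 0.0
clock: 3.65
tool_pos: [0.4283, -0.0226, 0.0914]
orientation: [180.0, 0.1, 173.6]
force: [0.5, -0.3, 0.8]
opening: 0.0268
gripper_force: 0.0
```

```bash
python3 -m creep '[{"grip":1,"delta_pos":[0,0,0],"rotation":[0,0,0]},{"grip":1,"delta_pos":[0,0,0],"rotation":[0,0,0]},{"grip":1,"delta_pos":[0,0,0],"rotation":[0,0,0]}]'
python3 -m creep '[{"grip":1,"delta_pos":[0,0.13,0],"rotation":[0,0,0]},{"grip":1,"delta_pos":[0,0.26,0],"rotation":[0,0,0]},{"grip":1,"delta_pos":[0,0.39,0],"rotation":[0,0,0]},{"grip":1,"delta_pos":[0,0.5,0],"rotation":[0,0,0]},{"grip":1,"delta_pos":[0,0.5,0],"rotation":[0,0,0]}]'
python3 -m creep '[{"grip":1,"delta_pos":[0,0,0],"rotation":[0,0,0]}]'
```

```text
clock: 3.95
tool_pos: [0.4281, -0.0226, 0.091]
orientation: [180.0, 0.0, 173.6]
force: [-2.1, 1.0, 6.9]
opening: 0.0199
gripper_force: 30.0
clock: 4.45
tool_pos: [0.4341, 0.0282, 0.091]
orientation: [180.0, 0.1, 173.7]
force: [-0.6, 0.7, 6.3]
opening: 0.0201
gripper_force: 30.0
clock: 4.55
tool_pos: [0.4341, 0.0278, 0.091]
orientation: [180.0, 0.1, 173.7]
force: [-0.8, 2.0, 6.3]
opening: 0.0198
gripper_force: 30.0
```

```bash
python3 -m creep '[{"grip":0.4,"delta_pos":[0,0,0],"rotation":[0,0,0]},{"grip":0.4,"delta_pos":[0,0,0],"rotation":[0,0,0]},{"grip":0.4,"delta_pos":[0,0,0],"rotation":[0,0,0]},{"grip":0.4,"delta_pos":[0,0,-0.4],"rotation":[0,0,0]},{"grip":0.4,"delta_pos":[0,0,-0.9],"rotation":[0,0,0]}]'
python3 -m creep '[{"grip":0.4,"delta_pos":[0,0,-0.4],"rotation":[0,0,0]},{"grip":0.4,"delta_pos":[0,0,-0.9],"rotation":[0,0,0]},{"grip":0.4,"delta_pos":[0,0,-0.9],"rotation":[0,0,0]}]'
python3 - <<'E'
from h import *
s=snap('wrist'); import pickle; pickle.dump(s,open('w2.pkl','wb'))
im=cv2.cvtColor(s['color'],cv2.COLOR_RGB2BGR); cv2.imwrite('pics/w2.png',im)
print(proj(s,[.434,.028,.098]))
c=proj(s,[.45,.0,.05]).astype(int); print(c)
x0,y0=c-[105,70]; x0=max(x0,0);y0=max(y0,0); print(x0,y0)
cv2.imwrite('pics/w2z.png',cv2.resize(im[y0:y0+140,x0:x0+210],None,fx=3.8,fy=3.8,interpolation=cv2.INTER_CUBIC))
E
```

```text
clock: 5.05
tool_pos: [0.4317, 0.026, 0.1797]
orientation: [-179.8, -0.3, 173.6]
force: [2.9, 1.0, -0.5]
opening: 0.051
gripper_force: 0.0
clock: 5.35
tool_pos: [0.4363, 0.0275, 0.2771]
orientation: [179.8, 0.6, 173.7]
force: [-0.6, 0.6, -0.0]
opening: 0.0525
gripper_force: 0.0
[317.52531168 181.73289243]
[293 188]
188 118
```

View pics/w2z.png

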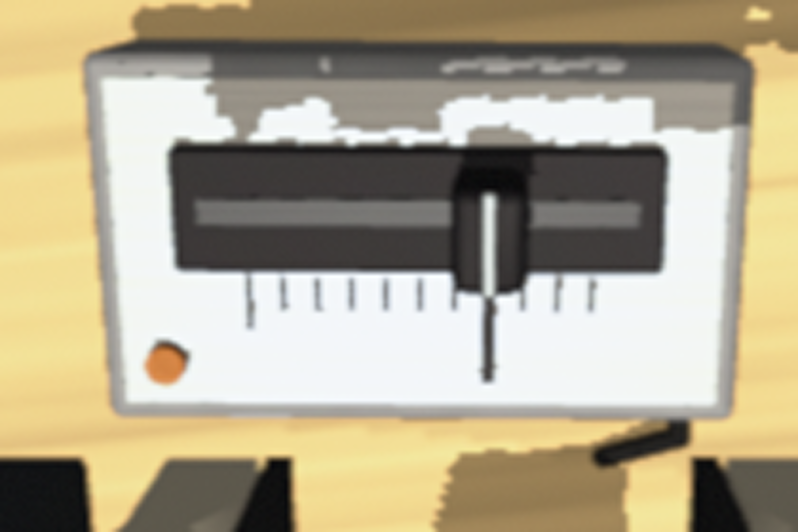

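The white line sits over the long mark (both at crop column 488), so the field is set. Next I'll look at the knives from above the mat.

```bash
python3 -m creep '[{"grip":0.4,"delta_pos":[0,0,-0.5],"rotation":[0,0,-0.07]},{"grip":0.4,"delta_pos":[0,0,-0.5],"rotation":[0,0,-0.07]}]'
python3 -m creep '[{"grip":0.4,"delta_pos":[-1,1,0],"rotation":[0,0,0]},{"grip":0.4,"delta_pos":[-1,1,0],"rotation":[0,0,0]},{"grip":0.4,"delta_pos":[-1,1,0],"rotation":[0,0,0]},{"grip":0.4,"delta_pos":[-1,1,0],"rotation":[0,0,0]}]'
python3 -m creep '[{"grip":0.4,"delta_pos":[-0.9,1,0],"rotation":[0,0,0]},{"grip":0.4,"delta_pos":[-0.9,1,0],"rotation":[0,0,0]},{"grip":0.4,"delta_pos":[-0.9,1,0],"rotation":[0,0,0]},{"grip":0.4,"delta_pos":[-0.9,1,0],"rotation":[0,0,0]},{"grip":0.4,"delta_pos":[-0.9,1,0],"rotation":[0,0,0]}]'
python3 -m creep '[{"grip":0.4,"delta_pos":[0,0.4,0],"rotation":[0,0,0]},{"grip":0.4,"delta_pos":[0,0.4,0],"rotation":[0,0,0]},{"grip":0.4,"delta_pos":[0,0.4,0],"rotation":[0,0,0]}]'
python3 - <<'E'
from h import *
s=snap('wrist','w3.png'); import pickle; pickle.dump(s,open('w3.pkl','wb'))
E
```

```text
clock: 5.6
tool_pos: [0.4353, 0.027, 0.3249]
orientation: [179.9, 0.4, -179.9]
force: [0.3, 0.3, -0.1]
opening: 0.0523
gripper_force: 0.0
clock: 6.0
tool_pos: [0.5359, 0.1295, 0.3173]
orientation: [-179.9, -0.2, 180.0]
force: [-0.0, 0.4, -1.2]
opening: 0.0523
gripper_force: 0.0
clock: 6.5
tool_pos: [0.6236, 0.2267, 0.3182]
orientation: [-179.9, -0.2, 179.9]
force: [0.3, -1.8, 0.1]
opening: 0.0526
gripper_force: 0.0
clock: 6.8
tool_pos: [0.6231, 0.2663, 0.3204]
orientation: [-180.0, -0.0, 179.9]
force: [0.3, -0.9, -0.3]
opening: 0.0526
gripper_force: 0.0
```

View pics/w3.png

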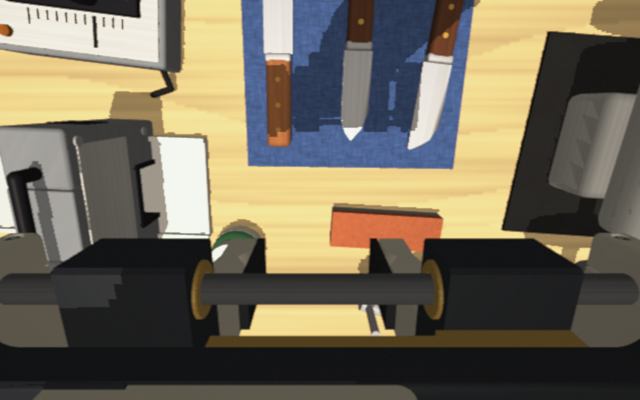

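The wrist view shows knife handles cut off at the top of the frame. I'll back off 12 cm and 8 cm higher, then segment handles by colour.

```bash
cat > k.py <<'E'
from h import *
import sys
def knives(s,zt=.023):
    h=cv2.cvtColor(s['color'],cv2.COLOR_RGB2HSV)
    blue=cv2.inRange(h,(100,70,30),(130,255,255))
    c=max(cv2.findContours(blue,0,2)[0],key=cv2.contourArea)
    mat=np.zeros(blue.shape,np.uint8); cv2.fillPoly(mat,[cv2.convexHull(c)],255)
    warm=(h[...,0]<20)&(h[...,1]>110)&(h[...,2]>25)
    warm=cv2.morphologyEx((warm&(mat>0)).astype(np.uint8)*255,cv2.MORPH_CLOSE,np.ones((5,5)))
    warm=cv2.morphologyEx(warm,cv2.MORPH_OPEN,np.ones((5,5)))
    obj=((mat>0)&(blue==0)).astype(np.uint8)*255
    out=[]
    for c in cv2.findContours(warm,0,2)[0]:
        w=np.array([ray(s,u,v,zt)[:2] for u,v in c[:,0]])*1000
        (cx,cy),(a,b),_=cv2.minAreaRect(w.astype(np.float32))
        bx=cv2.boxPoints(cv2.minAreaRect(w.astype(np.float32)))
        e=[bx[1]-bx[0],bx[2]-bx[1]]; e=max(e,key=lambda v:np.hypot(*v)); ax=e/np.hypot(*e)
        if max(a,b)<60 or max(a,b)>150: continue
        C=np.array([cx,cy])
        # tip side: greyish blade, object pixels beyond the handle
        def blade(sg):
            u,v=proj(s,[*(C+sg*ax*90)/1000,.013]).astype(int)
            return 0<=u<640 and 0<=v<400 and h[v,u,1]<70
        p,m=blade(1),blade(-1)
        if m: ax=-ax
        out.append((C.round(1),round(max(a,b)),round(min(a,b)),round(float(np.degrees(np.arctan2(ax[1],ax[0]))),1),p,m))
    return out
if __name__=='__main__':
    s=snap('wrist',sys.argv[1]); 
    for k in knives(s): print('C',*k)
    print(ctrl.get_obs()['tool_pos'])
E
python3 -m creep '[{"grip":0.4,"delta_pos":[1,-0.2,-0.8],"rotation":[0,0,0]},{"grip":0.4,"delta_pos":[1,-0.2,-0.8],"rotation":[0,0,0]},{"grip":0.4,"delta_pos":[1,-0.2,-0.8],"rotation":[0,0,0]},{"grip":0.4,"delta_pos":[1,-0.2,-0.8],"rotation":[0,0,0]}]'
python3 -m creep '[{"grip":0.4,"delta_pos":[0.2,0,0],"rotation":[0,0,0]},{"grip":0.4,"delta_pos":[0.2,0,0],"rotation":[0,0,0]}]'
python3 k.py w4.png
```

```text
clock: 7.25
tool_pos: [0.5222, 0.2451, 0.406]
orientation: [179.7, 0.4, 179.9]
force: [0.9, -0.0, 0.1]
opening: 0.0523
gripper_force: 0.0
clock: 7.45
tool_pos: [0.5023, 0.2455, 0.4014]
orientation: [179.9, 0.0, 179.9]
force: [-1.3, -0.8, -0.1]
opening: 0.0525
gripper_force: 0.0
C [546.8 217.5] 100 27 178.6 False True
C [439.9 415.8] 101 29 -6.5 True False
C [425.1 315.8] 100 27 177.8 True True
C [329.9 269.1] 92 18 89.8 True False
[0.50309708 0.24574135 0.40111867]
```

View pics/w4.png

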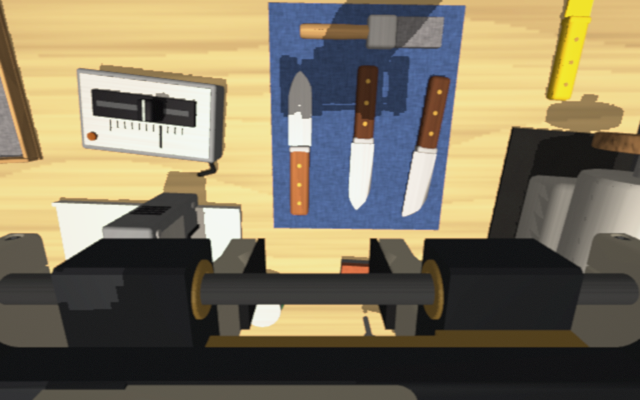

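Three knives are found on the mat. A (orange handle) points its tip to -x; B and C point theirs to +x. I'll pick A at knife x=-25.

```bash
python3 -m creep '[{"grip":0.4,"delta_pos":[-0.07,-0.27,0.5],"rotation":[0,0,0.014]},{"grip":0.4,"delta_pos":[-0.07,-0.27,1],"rotation":[0,0,0.014]},{"grip":0.4,"delta_pos":[-0.07,-0.27,1],"rotation":[0,0,0.014]}]'
python3 -m creep '[{"grip":0.4,"delta_pos":[0,0,0.5],"rotation":[0,0,0]},{"grip":0.4,"delta_pos":[0,0,1],"rotation":[0,0,0]},{"grip":0.4,"delta_pos":[0,0,1],"rotation":[0,0,0]}]'
python3 -m creep '[{"grip":0.4,"delta_pos":[0,0,0.5],"rotation":[0,0,0]},{"grip":0.4,"delta_pos":[0,0,1],"rotation":[0,0,0]},{"grip":0.4,"delta_pos":[0,0,1],"rotation":[0,0,0]},{"grip":0.4,"delta_pos":[0,0,1],"rotation":[0,0,0]}]'
python3 -c "
from h import *
togo([.510,.2183,.028],178.6)"
```

```text
clock: 7.8
tool_pos: [0.5084, 0.217, 0.2945]
orientation: [-179.7, -0.5, 178.5]
force: [-0.5, -0.0, -0.1]
opening: 0.0524
gripper_force: 0.0
clock: 8.1
tool_pos: [0.5085, 0.2179, 0.1959]
orientation: [-179.6, -0.5, 178.6]
force: [-0.4, -1.0, -0.5]
opening: 0.0527
gripper_force: 0.0
clock: 8.5
tool_pos: [0.5125, 0.2207, 0.1032]
orientation: [-180.0, 0.1, 178.7]
force: [-0.2, 0.6, 0.8]
opening: 0.0525
gripper_force: 0.0
delta [ 0.025 -0.025  0.752] rot [-0.     0.001  0.001]
```

```bash
python3 -m creep '[{"grip":0.4,"delta_pos":[0.02,-0.02,0.4],"rotation":[0,0,0]},{"grip":0.4,"delta_pos":[0.02,-0.02,0.75],"rotation":[0,0,0]},{"grip":0.4,"delta_pos":[0.02,-0.02,0.75],"rotation":[0,0,0]},{"grip":0.4,"delta_pos":[0.02,-0.02,0.75],"rotation":[0,0,0]},{"grip":1,"delta_pos":[0.02,-0.02,0.75],"rotation":[0,0,0]}]'
python3 -m creep '[{"grip":1,"delta_pos":[0,0,0],"rotation":[0,0,0]},{"grip":1,"delta_pos":[0,0,0],"rotation":[0,0,0]},{"grip":1,"delta_pos":[0,0,0],"rotation":[0,0,0]},{"grip":1,"delta_pos":[0,0,0],"rotation":[0,0,0]}]'
python3 -m creep '[{"grip":1,"delta_pos":[0,0,-0.3],"rotation":[0,0,0]},{"grip":1,"delta_pos":[0,0,-0.6],"rotation":[0,0,0]},{"grip":1,"delta_pos":[0,0,-0.6],"rotation":[0,0,0]}]'
```

```text
clock: 9.0
tool_pos: [0.5101, 0.219, 0.0284]
orientation: [179.9, 0.2, 178.7]
force: [0.3, 0.2, 0.4]
opening: 0.0488
gripper_force: 0.0
clock: 9.4
tool_pos: [0.509, 0.218, 0.0265]
orientation: [180.0, 0.0, 178.7]
force: [-2.4, 0.4, 8.2]
opening: 0.0298
gripper_force: 30.0
clock: 9.7
tool_pos: [0.5105, 0.2192, 0.0893]
orientation: [179.8, 0.3, 178.7]
force: [0.9, 0.6, -2.0]
opening: 0.0295
gripper_force: 30.0
```

```bash
python3 -m creep '[{"grip":1,"delta_pos":[0,0.1,-0.4],"rotation":[0,0,-0.09]},{"grip":1,"delta_pos":[0,0.2,-0.4],"rotation":[0,0,-0.18]},{"grip":1,"delta_pos":[0,0.2,-0.4],"rotation":[0,0,-0.27]},{"grip":1,"delta_pos":[0,0.2,-0.4],"rotation":[0,0,-0.36]},{"grip":1,"delta_pos":[0,0.2,-0.4],"rotation":[0,0,-0.44]}]'
python3 -m creep '[{"grip":1,"delta_pos":[0,0,0],"rotation":[0,0,-0.09]},{"grip":1,"delta_pos":[0,0,0],"rotation":[0,0,-0.18]},{"grip":1,"delta_pos":[0,0,0],"rotation":[0,0,-0.27]},{"grip":1,"delta_pos":[0,0,0],"rotation":[0,0,-0.36]},{"grip":1,"delta_pos":[0,0,0],"rotation":[0,0,-0.44]}]'
python3 -m creep '[{"grip":1,"delta_pos":[0,0,0],"rotation":[0,0,-0.06]},{"grip":1,"delta_pos":[0,0,0],"rotation":[0,0,-0.118]},{"grip":1,"delta_pos":[0,0,0],"rotation":[0,0,-0.118]}]'
python3 - <<'E'
from h import *
import pickle
s=pickle.load(open('w3.pkl','rb'))
for p in [(207,137),(211,236),(160,134)]: print(ray(s,*p,.018).round(4))
t=snap('top'); im=t['color']
h=cv2.cvtColor(im,cv2.COLOR_RGB2HSV)
m=cv2.inRange(h,(0,0,200),(179,40,255)); 
for c in cv2.findContours(m,0,2)[0]:
    if cv2.contourArea(c)>300:
        r=np.array([ray(t,u,v,.015)[:2] for u,v in c[:,0]],np.float32)*1000
        print('white',cv2.minAreaRect(r), cv2.boxPoints(cv2.minAreaRect(r)).round().tolist())
print('paste',ray(t,297.5,165,.06).round(3),'oil',ray(t,314.6,150,.13).round(3))
s=snap('wrist','w5.png')
E
```

```text
clock: 10.2
tool_pos: [0.5085, 0.2375, 0.1248]
orientation: [180.0, -0.1, -141.4]
force: [0.3, -1.1, -1.7]
opening: 0.0294
gripper_force: 30.0
clock: 10.7
tool_pos: [0.5086, 0.2374, 0.1247]
orientation: [179.9, -0.1, -101.8]
force: [-0.2, -0.3, -1.8]
opening: 0.0298
gripper_force: 30.0
clock: 11.0
tool_pos: [0.5086, 0.2374, 0.1248]
orientation: [179.9, -0.0, -91.5]
force: [0.4, -0.2, -2.8]
opening: 0.0296
gripper_force: 30.0
[0.5877 0.1244 0.018 ]
[0.7237 0.1175 0.018 ]
[0.5838 0.0646 0.018 ]
white ((448.00689697265625, 6.829460144042969), (180.07081604003906, 99.60199737548828), 82.97746276855469) [[388.0, -76.0], [486.0, -89.0], [508.0, 90.0], [410.0, 102.0]]
white ((630.0303344726562, 698.3650512695312), (83.93721771240234, 178.24227905273438), 85.56062316894531) [[538.0, 663.0], [716.0, 650.0], [722.0, 733.0], [544.0, 747.0]]
white ((648.2916870117188, -98.88658142089844), (167.60690307617188, 129.37062072753906), 88.95830535888672) [[582.0, -182.0], [711.0, -184.0], [714.0, -16.0], [585.0, -14.0]]
white ((661.2391357421875, 87.09037780761719), (59.86174392700195, 138.90724182128906), 87.22307586669922) [[590.0, 61.0], [729.0, 54.0], [732.0, 114.0], [593.0, 120.0]]
paste [0.748 0.151 0.06 ] oil [0.795 0.074 0.13 ]
```

View pics/w5.png

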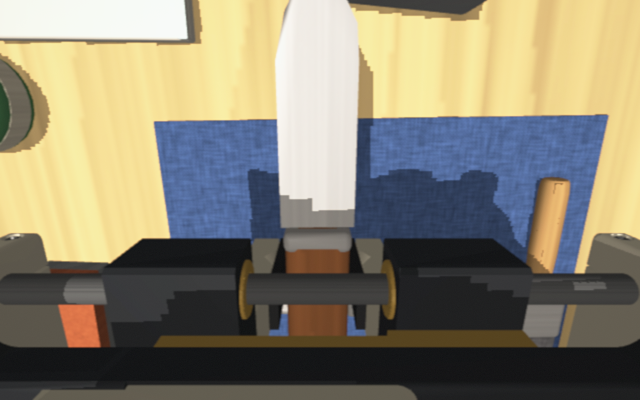

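Wrist view: knife A is held straight, blade centred (columns 277–358). I'll line it up with the inlet.

```bash
python3 -m creep '[{"grip":1,"delta_pos":[0.1,-0.5,0],"rotation":[0,0,0.008]},{"grip":1,"delta_pos":[0.2,-1,0],"rotation":[0,0,0.008]},{"grip":1,"delta_pos":[0.2,-1,0],"rotation":[0,0,0.008]},{"grip":1,"delta_pos":[0.2,-1,0],"rotation":[0,0,0.008]}]'
python3 -c "
from h import *
togo([.6605,.205,.040],-92.2)"
```

```text
clock: 11.5
tool_pos: [0.609, 0.2142, 0.1243]
orientation: [179.9, -0.1, -92.5]
force: [-0.7, 0.8, -2.9]
opening: 0.0298
gripper_force: 30.0
delta [ 0.069 -0.52   0.842] rot [ 0.001 -0.001 -0.003]
```

```bash
python3 -m creep '[{"grip":1,"delta_pos":[0.07,-0.52,0],"rotation":[0,0,-0.003]},{"grip":1,"delta_pos":[0.07,-0.52,0.4],"rotation":[0,0,-0.003]},{"grip":1,"delta_pos":[0.07,-0.52,0.84],"rotation":[0,0,-0.003]},{"grip":1,"delta_pos":[0.07,-0.52,0.84],"rotation":[0,0,-0.003]},{"grip":1,"delta_pos":[0.07,-0.52,0.84],"rotation":[0,0,-0.003]}]'
python3 - <<'E'
from h import *
togo([.6535+.038*.08,.019+.08,.040],-92.2)
s=snap('scene'); c=proj(s,[.65,.1,.04]).astype(int)
im=cv2.cvtColor(s['color'],cv2.COLOR_RGB2BGR)[c[1]-75:c[1]+75,c[0]-100:c[0]+100]
cv2.imwrite('pics/s5.png',cv2.resize(im,None,fx=4,fy=4,interpolation=cv2.INTER_CUBIC))
E
```

```text
clock: 12.0
tool_pos: [0.6593, 0.2061, 0.0417]
orientation: [179.9, -0.1, -92.0]
force: [1.1, 0.0, -0.2]
opening: 0.0298
gripper_force: 30.0
delta [ 1.071 -0.009  0.019] rot [ 0.001 -0.001  0.003]
```

View pics/s5.png

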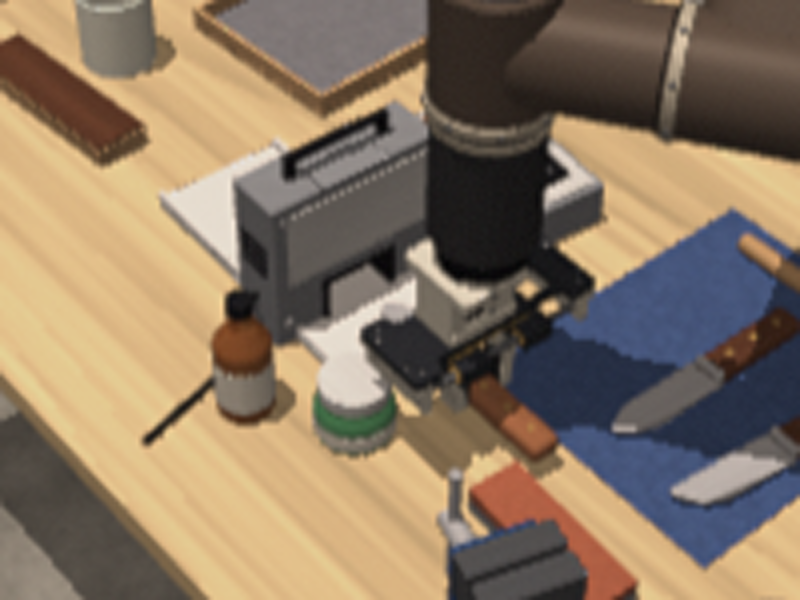

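Scene view: the knife is in front of the mouth (tunnel at (360,280)), but the camera block (about (440,290)) is on the housing side and would reach the housing as I advance. I'll lay the knife back on the mat and regrip with the tool turned half round.

```bash
python3 -m creep '[{"grip":1,"delta_pos":[0,0,-0.4],"rotation":[0,0,0]},{"grip":1,"delta_pos":[-0.3,0,-0.85],"rotation":[0,0,0]},{"grip":1,"delta_pos":[-0.35,0,-0.85],"rotation":[0,0,0]}]'
python3 -m creep '[{"grip":1,"delta_pos":[0,0.5,0],"rotation":[0,0,0]},{"grip":1,"delta_pos":[0,1,0],"rotation":[0,0,0]},{"grip":1,"delta_pos":[0,1,0],"rotation":[0,0,0.09]},{"grip":1,"delta_pos":[0,1,0],"rotation":[0,0,0.18]},{"grip":1,"delta_pos":[0,1,0],"rotation":[0,0,0.27]}]'
python3 -m creep '[{"grip":1,"delta_pos":[0,0,0],"rotation":[0,0,0.09]},{"grip":1,"delta_pos":[0,0,0],"rotation":[0,0,0.18]},{"grip":1,"delta_pos":[0,0,0],"rotation":[0,0,0.27]},{"grip":1,"delta_pos":[0,0,0],"rotation":[0,0,0.36]},{"grip":1,"delta_pos":[0,0,0],"rotation":[0,0,0.44]}]'
python3 -m creep '[{"grip":1,"delta_pos":[0,0,0],"rotation":[0,0,0.09]},{"grip":1,"delta_pos":[0,0,0],"rotation":[0,0,0.18]},{"grip":1,"delta_pos":[0,0,0],"rotation":[0,0,0.27]},{"grip":1,"delta_pos":[0,0,0],"rotation":[0,0,0.29]}]'
python3 -c "
from h import *
togo([.510,.2185,.0285],178.6)"
```

```text
clock: 12.35
tool_pos: [0.6658, 0.2452, 0.1374]
orientation: [-179.2, 0.4, -91.8]
force: [0.4, 0.5, -0.8]
opening: 0.0298
gripper_force: 30.0
clock: 12.85
tool_pos: [0.5618, 0.2459, 0.1302]
orientation: [-179.9, 0.3, -116.5]
force: [-0.3, -0.2, -1.2]
opening: 0.0297
gripper_force: 30.0
clock: 13.35
tool_pos: [0.5622, 0.2456, 0.1298]
orientation: [179.9, 0.3, -156.2]
force: [-0.8, 0.7, -2.1]
opening: 0.0297
gripper_force: 30.0
clock: 13.75
tool_pos: [0.5622, 0.2456, 0.1297]
orientation: [179.8, 0.2, 177.8]
force: [-0.2, -0.6, -1.5]
opening: 0.0297
gripper_force: 30.0
delta [ 0.514 -0.294  1.01 ] rot [ 0.002  0.002 -0.009]
```

```bash
python3 -m creep '[{"grip":1,"delta_pos":[0.4,-0.29,0.2],"rotation":[0,0,-0.009]},{"grip":1,"delta_pos":[0.51,-0.29,0.6],"rotation":[0,0,-0.009]},{"grip":1,"delta_pos":[0.51,-0.29,1],"rotation":[0,0,-0.009]},{"grip":1,"delta_pos":[0.51,-0.29,1],"rotation":[0,0,-0.009]}]'
python3 -m creep '[{"grip":1,"delta_pos":[0,0,0.01],"rotation":[0,0,0]},{"grip":0.45,"delta_pos":[0,0,0.01],"rotation":[0,0,0]},{"grip":0.45,"delta_pos":[0,0,0.01],"rotation":[0,0,0]},{"grip":0.45,"delta_pos":[0,0,-0.3],"rotation":[0,0,0]},{"grip":0.45,"delta_pos":[0,0,-0.7],"rotation":[0,0,0]}]'
python3 -m creep '[{"grip":0.45,"delta_pos":[0,0,0],"rotation":[0,0,-0.09]},{"grip":0.45,"delta_pos":[0,0,0],"rotation":[0,0,-0.18]},{"grip":0.45,"delta_pos":[0,0,0],"rotation":[0,0,-0.27]},{"grip":0.45,"delta_pos":[0,0,0],"rotation":[0,0,-0.36]},{"grip":0.45,"delta_pos":[0,0,0],"rotation":[0,0,-0.45]}]'
python3 -m creep '[{"grip":0.45,"delta_pos":[0,0,0],"rotation":[0,0,-0.09]},{"grip":0.45,"delta_pos":[0,0,0],"rotation":[0,0,-0.18]},{"grip":0.45,"delta_pos":[0,0,0],"rotation":[0,0,-0.27]},{"grip":0.45,"delta_pos":[0,0,0],"rotation":[0,0,-0.36]},{"grip":0.45,"delta_pos":[0,0,0],"rotation":[0,0,-0.45]}]'
python3 -m creep '[{"grip":0.45,"delta_pos":[0,0,0],"rotation":[0,0,-0.09]},{"grip":0.45,"delta_pos":[0,0,0],"rotation":[0,0,-0.18]},{"grip":0.45,"delta_pos":[0,0,0],"rotation":[0,0,-0.27]},{"grip":0.45,"delta_pos":[0,0,0],"rotation":[0,0,-0.36]},{"grip":0.45,"delta_pos":[0,0,0],"rotation":[0,0,-0.45]}]'
python3 -m creep '[{"grip":0.45,"delta_pos":[0,0,0],"rotation":[0,0,-0.09]},{"grip":0.45,"delta_pos":[0,0,0],"rotation":[0,0,-0.18]},{"grip":0.45,"delta_pos":[0,0,0],"rotation":[0,0,-0.27]},{"grip":0.45,"delta_pos":[0,0,0],"rotation":[0,0,-0.36]},{"grip":0.45,"delta_pos":[0,0,0],"rotation":[0,0,-0.45]}]'
python3 -m creep '[{"grip":0.45,"delta_pos":[0,0,0],"rotation":[0,0,-0.09]},{"grip":0.45,"delta_pos":[0,0,0],"rotation":[0,0,-0.18]},{"grip":0.45,"delta_pos":[0,0,0],"rotation":[0,0,-0.2]}]'
python3 -c "
from h import *
togo([.510,.2185,.0285],-1.4); t=snap('top'); 
for k in knives(t) if 0 else []: print(k)
snap('wrist','w6.png')
print(ctrl.get_obs()['joint_pos'])"
```

```text
clock: 14.15
tool_pos: [0.51, 0.2185, 0.0271]
orientation: [179.9, 0.1, 178.9]
force: [0.1, 0.6, -0.4]
opening: 0.03
gripper_force: 30.0
clock: 14.65
tool_pos: [0.5088, 0.2166, 0.0966]
orientation: [-179.9, -0.1, 178.8]
force: [1.2, 2.1, -0.3]
opening: 0.048
gripper_force: 0.0
clock: 15.15
tool_pos: [0.51, 0.2175, 0.0977]
orientation: [180.0, 0.1, -140.3]
force: [-0.1, 0.6, 0.8]
opening: 0.0481
gripper_force: 0.0
clock: 15.65
tool_pos: [0.51, 0.2175, 0.0976]
orientation: [-179.9, 0.1, -99.8]
force: [-0.6, -0.2, 0.9]
opening: 0.0484
gripper_force: 0.0
clock: 16.15
tool_pos: [0.5099, 0.2175, 0.0976]
orientation: [-179.9, 0.0, -59.3]
force: [-0.8, -0.3, 0.1]
opening: 0.0486
gripper_force: 0.0
clock: 16.65
tool_pos: [0.51, 0.2175, 0.0976]
orientation: [-179.9, -0.0, -18.8]
force: [-0.3, -0.4, -0.3]
opening: 0.0485
gripper_force: 0.0
clock: 16.95
tool_pos: [0.51, 0.2176, 0.0976]
orientation: [-179.9, -0.1, -0.9]
force: [0.2, -0.1, -1.5]
opening: 0.0481
gripper_force: 0.0
delta [-0.001 -0.009  0.691] rot [-0.001 -0.001  0.006]
[ 4.33461610e+01  1.76797799e+01 -2.57123539e+01  6.62688436e-03
 -4.65216989e+01  4.54872915e+01]
```

View pics/w6.png

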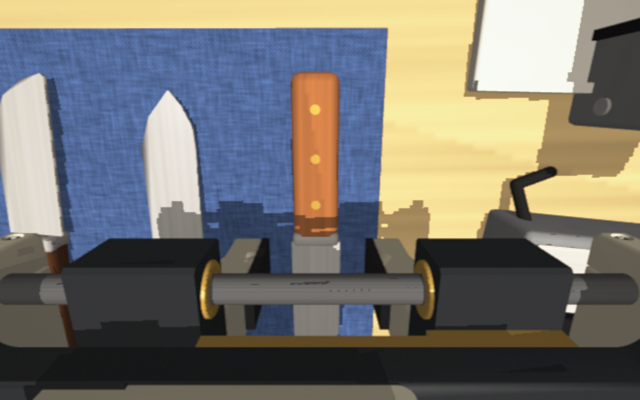

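```bash
python3 -c "
from h import *
s=snap('wrist')
for x in [.51,.485,.535,.60]: print(x,proj(s,[x,.2175,.023]).round(), proj(s,[x,.2175,.08]).round())
print('end',ray(s,315,73,.023),'bolster',ray(s,316,236,.023),'tipunit',)
"
```

```text
0.51 [316. 220.] [316. 258.]
0.485 [317. 254.] [317. 302.]
0.535 [315. 183.] [314. 210.]
0.6 [313.  74.] [311.  63.]
end [0.60056769 0.21607556 0.023     ] bolster [0.49844599 0.21774721 0.023     ] tipunit
```

Wrist view: handle A runs from (315,73) to the bolster at (316,240), with the TCP at knife x of about -21. I'll grip there.

```bash
python3 -m creep '[{"grip":0.45,"delta_pos":[0,0,0.4],"rotation":[0,0,0]},{"grip":0.45,"delta_pos":[0,0,0.69],"rotation":[0,0,0]},{"grip":0.45,"delta_pos":[0,0,0.69],"rotation":[0,0,0]},{"grip":0.45,"delta_pos":[0,0,0.69],"rotation":[0,0,0]},{"grip":1,"delta_pos":[0,0,0.69],"rotation":[0,0,0]}]'
python3 -m creep '[{"grip":1,"delta_pos":[0,0,0],"rotation":[0,0,0]},{"grip":1,"delta_pos":[0,0,0],"rotation":[0,0,0]},{"grip":1,"delta_pos":[0,0,0],"rotation":[0,0,0]},{"grip":1,"delta_pos":[0,0,-0.4],"rotation":[0,0,0]},{"grip":1,"delta_pos":[0,-0.2,-0.9],"rotation":[0,0,0]}]'
python3 -m creep '[{"grip":1,"delta_pos":[0,0,0],"rotation":[0,0,-0.09]},{"grip":1,"delta_pos":[0,0,0],"rotation":[0,0,-0.18]},{"grip":1,"delta_pos":[0,0,0],"rotation":[0,0,-0.27]},{"grip":1,"delta_pos":[0,0,0],"rotation":[0,0,-0.36]},{"grip":1,"delta_pos":[0,0,0],"rotation":[0,0,-0.45]}]'
python3 -m creep '[{"grip":1,"delta_pos":[0,0,0],"rotation":[0,0,-0.09]},{"grip":1,"delta_pos":[0,0,0],"rotation":[0,0,-0.18]},{"grip":1,"delta_pos":[0,0,0],"rotation":[0,0,-0.27]},{"grip":1,"delta_pos":[0,0,0],"rotation":[0,0,-0.36]},{"grip":1,"delta_pos":[0,0,0],"rotation":[0,0,-0.45]}]'
python3 -c "
from h import *
togo([.6605,.205,.125],87.8)
print(ctrl.get_obs()['joint_pos'])"
```

```text
clock: 17.6
tool_pos: [0.5097, 0.2174, 0.0279]
orientation: [-180.0, -0.0, -1.2]
force: [-0.1, -0.3, -0.0]
opening: 0.0446
gripper_force: 0.0
clock: 18.1
tool_pos: [0.5079, 0.2332, 0.1127]
orientation: [179.7, 0.3, -1.3]
force: [1.7, 1.2, -2.4]
opening: 0.0297
gripper_force: 30.0
clock: 18.6
tool_pos: [0.5095, 0.2356, 0.1137]
orientation: [-180.0, 0.0, 39.6]
force: [0.5, -0.5, -1.2]
opening: 0.0299
gripper_force: 30.0
clock: 19.1
tool_pos: [0.5095, 0.2356, 0.1137]
orientation: [-180.0, 0.0, 80.1]
force: [-0.0, -0.6, -1.9]
opening: 0.0293
gripper_force: 30.0
delta [-0.043  1.54  -0.114] rot [-0.     0.    -0.085]
[ 4.47815944e+01  1.71835964e+01 -2.37575453e+01 -2.13679927e-02
 -4.91061829e+01  1.25370929e+02]
```

```bash
python3 -m creep '[{"grip":1,"delta_pos":[0,0.4,0],"rotation":[0,0,-0.085]},{"grip":1,"delta_pos":[-0.02,0.8,0],"rotation":[0,0,-0.085]},{"grip":1,"delta_pos":[-0.02,0.8,0],"rotation":[0,0,-0.085]}]'
python3 -m creep '[{"grip":1,"delta_pos":[0,0.4,0],"rotation":[0,0,0]},{"grip":1,"delta_pos":[0,0.73,0],"rotation":[0,0,0]},{"grip":1,"delta_pos":[0,0.73,0],"rotation":[0,0,0]},{"grip":1,"delta_pos":[0,0.73,0],"rotation":[0,0,0]}]'
python3 -c "
from h import *
togo([.6605,.205,.040],87.8)
print(ctrl.get_obs()['joint_pos'])"
```

```text
clock: 19.4
tool_pos: [0.5918, 0.219, 0.1134]
orientation: [179.9, 0.0, 87.4]
force: [-1.8, 0.4, -2.4]
opening: 0.0295
gripper_force: 30.0
clock: 19.8
tool_pos: [0.6609, 0.2159, 0.1126]
orientation: [-179.9, 0.1, 87.4]
force: [-0.4, 0.2, -2.5]
opening: 0.03
gripper_force: 30.0
delta [-0.109  0.002  0.726] rot [-0.001  0.001 -0.005]
[ 3.40902716e+01  2.82995884e+01 -5.77451781e+00 -3.42015003e-02
 -5.60505001e+01  1.43315464e+02]
```

```bash
python3 -m creep '[{"grip":1,"delta_pos":[-0.08,0,0.3],"rotation":[0,0,-0.005]},{"grip":1,"delta_pos":[-0.1,0,0.6],"rotation":[0,0,-0.005]},{"grip":1,"delta_pos":[-0.1,0,0.73],"rotation":[0,0,-0.005]},{"grip":1,"delta_pos":[-0.1,0,0.73],"rotation":[0,0,-0.005]}]'
python3 -c "
from h import *
togo([.6605,.205,.040],87.8)
s=snap('scene'); c=proj(s,[.65,.1,.04]).astype(int)
im=cv2.cvtColor(s['color'],cv2.COLOR_RGB2BGR)[c[1]-75:c[1]+75,c[0]-100:c[0]+100]
cv2.imwrite('pics/s7.png',cv2.resize(im,None,fx=4,fy=4,interpolation=cv2.INTER_CUBIC))
"
```

```text
clock: 20.2
tool_pos: [0.6589, 0.206, 0.0389]
orientation: [-179.8, 0.1, 87.9]
force: [-1.2, -0.7, -2.5]
opening: 0.03
gripper_force: 30.0
delta [-0.009  0.017 -0.011] rot [-0.002  0.001  0.001]
```

View pics/s7.png

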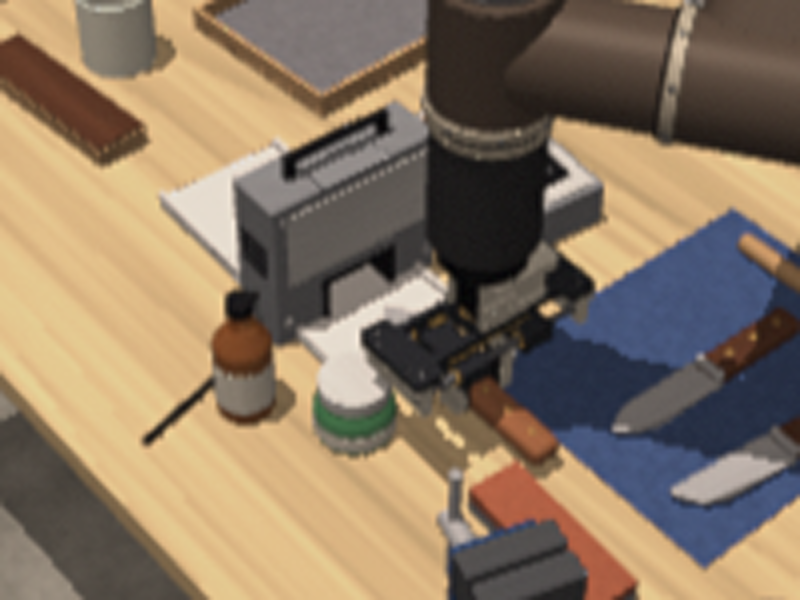

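Scene view: the camera block is now on the mat side and the blade is in line with the mouth. I'll insert.

```bash
python3 -m creep '[{"grip":1,"delta_pos":[-0.2,0.01,0],"rotation":[0,0,0]},{"grip":1,"delta_pos":[-0.4,0.01,0],"rotation":[0,0,0]},{"grip":1,"delta_pos":[-0.6,0.01,0],"rotation":[0,0,0]},{"grip":1,"delta_pos":[-0.8,0.01,0],"rotation":[0,0,0]},{"grip":1,"delta_pos":[-1,0.01,0],"rotation":[0,0,0]}]'
python3 -m creep '[{"grip":1,"delta_pos":[0,0,0.03],"rotation":[0,0,0]},{"grip":1,"delta_pos":[0,0,0.03],"rotation":[0,0,0]}]'
```

```text
clock: 20.75
tool_pos: [0.6582, 0.1045, 0.0415]
orientation: [180.0, -0.0, 87.9]
force: [-0.2, 0.8, -2.7]
opening: 0.0297
gripper_force: 30.0
clock: 20.95
tool_pos: [0.6581, 0.1051, 0.0378]
orientation: [-180.0, 0.0, 87.8]
force: [-0.2, 0.4, -2.2]
opening: 0.0298
gripper_force: 30.0
```

```bash
python3 -m creep '[{"grip":1,"delta_pos":[0,0,0.02],"rotation":[0,0,0]},{"grip":0.5,"delta_pos":[0,0,0.02],"rotation":[0,0,0]},{"grip":0.45,"delta_pos":[0,0,0.02],"rotation":[0,0,0]},{"grip":0.45,"delta_pos":[0,0,0.02],"rotation":[0,0,0]},{"grip":0.45,"delta_pos":[0,0,-0.4],"rotation":[0,0,0]}]'
python3 -m creep '[{"grip":0.45,"delta_pos":[0,0,-0.2],"rotation":[0,0,0]},{"grip":1,"delta_pos":[0.5,0,-0.2],"rotation":[0,0,0]},{"grip":1,"delta_pos":[1,0,-0.2],"rotation":[0,0,0]},{"grip":1,"delta_pos":[1,0,-0.2],"rotation":[0,0,0]},{"grip":1,"delta_pos":[1,0,-0.2],"rotation":[0,0,0]}]'
python3 -c "
from h import *
s=snap('wrist','w8.png')
togo([.662,.215,.038],87.8)
t=snap('top'); print('stone edge',ray(t,268.5,169,.026),ray(t,268.5,182,.026))
for p in [.196]: print(proj(s,[.661,p,.032]))
"
```

```text
clock: 21.45
tool_pos: [0.6545, 0.1058, 0.0725]
orientation: [-179.4, 0.2, 87.9]
force: [0.7, -0.6, -0.2]
opening: 0.0476
gripper_force: 0.0
clock: 21.95
tool_pos: [0.6615, 0.2082, 0.0976]
orientation: [-180.0, 0.0, 88.1]
force: [-0.7, -0.2, 0.5]
opening: 0.0216
gripper_force: 0.0
delta [0.08  0.003 0.596] rot [-0.     0.     0.002]
stone edge [0.7398699  0.28150739 0.026     ] [0.6814941  0.28139193 0.026     ]
[318.81703934 242.62725367]
```

View pics/w8.png

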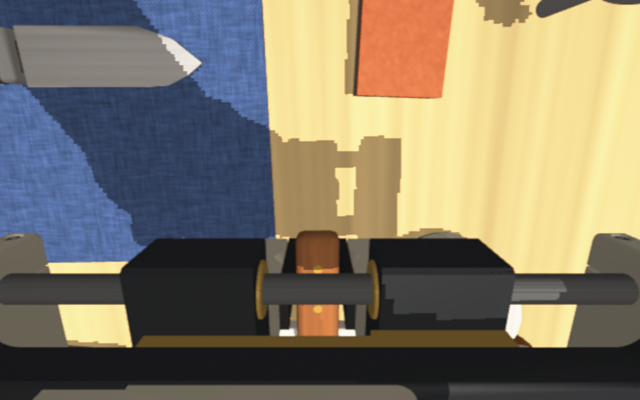

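Wrist view: the handle end is at (318,232), so y is about 0.202. I'll go past it, lower the closed fingers and push.

```bash
python3 -m creep '[{"grip":1,"delta_pos":[0.18,0,0],"rotation":[0,0,0]},{"grip":1,"delta_pos":[0.18,0,0],"rotation":[0,0,0]},{"grip":1,"delta_pos":[0.18,0,0.3],"rotation":[0,0,0]},{"grip":1,"delta_pos":[0.18,0,0.6],"rotation":[0,0,0]},{"grip":1,"delta_pos":[0.18,0,0.6],"rotation":[0,0,0]}]'
python3 -m creep '[{"grip":1,"delta_pos":[-0.2,0,0],"rotation":[0,0,0]},{"grip":1,"delta_pos":[-0.35,0,0],"rotation":[0,0,0]},{"grip":1,"delta_pos":[-0.5,0,0],"rotation":[0,0,0]},{"grip":1,"delta_pos":[-0.65,0,0],"rotation":[0,0,0]},{"grip":1,"delta_pos":[-0.8,0,0],"rotation":[0,0,0]}]'
python3 -m creep '[{"grip":1,"delta_pos":[-0.15,0,0],"rotation":[0,0,0]},{"grip":1,"delta_pos":[-0.3,0,0],"rotation":[0,0,0]},{"grip":1,"delta_pos":[-0.4,0,0],"rotation":[0,0,0]},{"grip":1,"delta_pos":[-0.41,0,0],"rotation":[0,0,0]}]'
```

```text
clock: 22.55
tool_pos: [0.6598, 0.2224, 0.0337]
orientation: [-179.6, 0.2, 87.8]
force: [-0.5, -0.8, -0.3]
opening: 0.0005
gripper_force: 0.0
clock: 23.05
tool_pos: [0.6598, 0.1432, 0.0389]
orientation: [179.9, -0.0, 87.9]
force: [0.4, 0.7, 0.0]
opening: 0.0
gripper_force: 0.5
clock: 23.45
tool_pos: [0.6579, 0.102, 0.0379]
orientation: [-180.0, 0.0, 87.8]
force: [0.2, 0.4, 0.5]
opening: -0.0
gripper_force: 0.0
```

```bash
python3 -m creep '[{"grip":1,"delta_pos":[0.3,0,0],"rotation":[0,0,0]},{"grip":1,"delta_pos":[0.4,0,-0.5],"rotation":[0,0,0]},{"grip":1,"delta_pos":[0.4,0,-1],"rotation":[0,0,0]},{"grip":0.4,"delta_pos":[0.4,0,-1],"rotation":[0,0,0]}]'
python3 -m creep '[{"grip":0.4,"delta_pos":[0,0,-0.5],"rotation":[0,0,0.09]},{"grip":0.4,"delta_pos":[0,0,-1],"rotation":[0,0,0.18]},{"grip":0.4,"delta_pos":[0,0,-1],"rotation":[0,0,0.27]},{"grip":0.4,"delta_pos":[0,0,-1],"rotation":[0,0,0.36]},{"grip":0.4,"delta_pos":[0,0,-1],"rotation":[0,0,0.45]}]'
python3 -m creep '[{"grip":0.4,"delta_pos":[0,0,-0.5],"rotation":[0,0,0.09]},{"grip":0.4,"delta_pos":[0,0,-0.5],"rotation":[0,0,0.18]},{"grip":0.4,"delta_pos":[0,0,-0.5],"rotation":[0,0,0.27]},{"grip":0.4,"delta_pos":[0,0,-0.5],"rotation":[0,0,0.36]},{"grip":0.4,"delta_pos":[0,0,-0.5],"rotation":[0,0,0.45]}]'
python3 -m creep '[{"grip":0.4,"delta_pos":[0,0,0],"rotation":[0,0,0.09]},{"grip":0.4,"delta_pos":[0,0,0],"rotation":[0,0,0.18]},{"grip":0.4,"delta_pos":[0,0,0],"rotation":[0,0,0.27]},{"grip":0.4,"delta_pos":[0,0,0],"rotation":[0,0,0.36]},{"grip":0.4,"delta_pos":[0,0,0],"rotation":[0,0,0.45]}]'
python3 -m creep '[{"grip":0.4,"delta_pos":[0,0,0],"rotation":[0,0,0.09]},{"grip":0.4,"delta_pos":[0,0,0],"rotation":[0,0,0.18]},{"grip":0.4,"delta_pos":[0,0,0],"rotation":[0,0,0.27]},{"grip":0.4,"delta_pos":[0,0,0],"rotation":[0,0,0.36]},{"grip":0.4,"delta_pos":[0,0,0],"rotation":[0,0,0.45]}]'
python3 -m creep '[{"grip":0.4,"delta_pos":[0,0,0],"rotation":[0,0,0.09]},{"grip":0.4,"delta_pos":[0,0,0],"rotation":[0,0,0.18]},{"grip":0.4,"delta_pos":[0,0,0],"rotation":[0,0,0.2]}]'
python3 -c "
from h import *
togo([.650,-.075,.28],-92.2)"
```

```text
clock: 23.85
tool_pos: [0.6635, 0.1458, 0.1459]
orientation: [179.4, -0.2, 88.1]
force: [1.1, 0.2, 0.7]
opening: 0.004
gripper_force: 0.0
clock: 24.35
tool_pos: [0.6595, 0.1439, 0.2386]
orientation: [180.0, -0.0, 47.1]
force: [-0.0, 0.6, -0.5]
opening: 0.0429
gripper_force: 0.0
clock: 24.85
tool_pos: [0.6595, 0.1438, 0.288]
orientation: [180.0, -0.0, 6.6]
force: [0.3, 0.5, -0.1]
opening: 0.0526
gripper_force: 0.0
clock: 25.35
tool_pos: [0.6595, 0.1439, 0.2879]
orientation: [180.0, 0.0, -33.9]
force: [0.4, 0.0, 0.2]
opening: 0.0525
gripper_force: 0.0
clock: 25.85
tool_pos: [0.6595, 0.1438, 0.2879]
orientation: [180.0, -0.0, -74.4]
force: [-0.9, 0.4, -0.1]
opening: 0.0528
gripper_force: 0.0
clock: 26.15
tool_pos: [0.6594, 0.1438, 0.2879]
orientation: [180.0, -0.0, -92.3]
force: [-0.5, 0.0, 0.8]
opening: 0.0526
gripper_force: 0.0
delta [2.19  0.005 0.079] rot [ 0.    -0.    -0.002]
```

```bash
python3 -m creep '[{"grip":0.4,"delta_pos":[0.5,0,0],"rotation":[0,0,0]},{"grip":0.4,"delta_pos":[1,0,0],"rotation":[0,0,0]},{"grip":0.4,"delta_pos":[1,0,0],"rotation":[0,0,0]}]'
python3 -m creep '[{"grip":0.4,"delta_pos":[0.5,0,0],"rotation":[0,0,0]},{"grip":0.4,"delta_pos":[1,0,0],"rotation":[0,0,0]},{"grip":0.4,"delta_pos":[1,0,0],"rotation":[0,0,0]}]'
python3 -m creep '[{"grip":0.4,"delta_pos":[0.19,0,0.5],"rotation":[0,0,0]},{"grip":0.4,"delta_pos":[0.19,0,1],"rotation":[0,0,0]},{"grip":0.4,"delta_pos":[0.19,0,1],"rotation":[0,0,0]},{"grip":0.4,"delta_pos":[0.19,0,1],"rotation":[0,0,0]}]'
python3 -c "
from h import *
s=snap('wrist','w9.png'); import pickle; pickle.dump(s,open('w9.pkl','wb'))
togo([.650,-.07,.038],-92.2)"
```

```text
clock: 26.45
tool_pos: [0.6554, 0.0393, 0.2883]
orientation: [180.0, -0.0, -92.3]
force: [0.1, -0.3, 0.1]
opening: 0.0527
gripper_force: 0.0
clock: 26.75
tool_pos: [0.6517, -0.0608, 0.2881]
orientation: [180.0, -0.1, -92.3]
force: [-0.6, 0.1, -0.4]
opening: 0.0523
gripper_force: 0.0
clock: 27.15
tool_pos: [0.6516, -0.0751, 0.1879]
orientation: [179.9, -0.1, -92.0]
force: [-0.0, -0.9, 1.1]
opening: 0.0528
gripper_force: 0.0
delta [-0.05   0.032  1.518] rot [-0.001 -0.001  0.002]
```

View pics/w9.png

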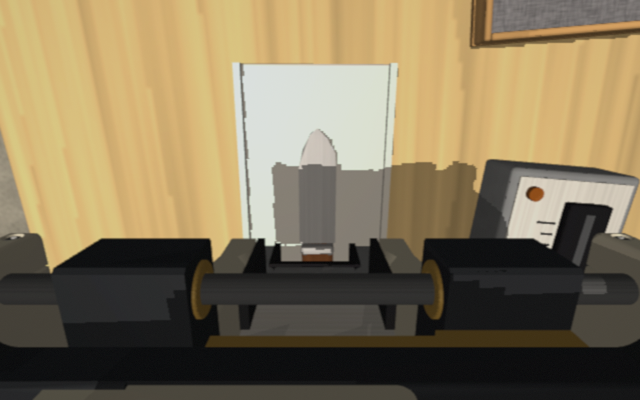

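Wrist view: the blade is out of the tunnel, tip at (318,130), edges at columns 301–337, bolster at the mouth at row 250. The plate end is at row 64. That was my last picture, so I'll work by numbers from here.

```bash
python3 -c "
from h import *
import pickle; s=pickle.load(open('w9.pkl','rb'))
print('tip',ray(s,318,130,.0245),'blade L/R',ray(s,300.5,190,.0245),ray(s,337,190,.0245))
print('mouth/bolster',ray(s,318,248,.03),'plate end',ray(s,236,64,.018),ray(s,396,64,.018))
h=cv2.cvtColor(s['color'],cv2.COLOR_RGB2HSV); print(h[120:160:5,318,2],h[140,290:350:4])
"
```

```text
tip [ 0.64721782 -0.12861454  0.0245    ] blade L/R [ 0.66510464 -0.07547465  0.0245    ] [ 0.63179399 -0.07422926  0.0245    ]
mouth/bolster [ 0.6511323  -0.01996839  0.03      ] plate end [ 0.71434554 -0.18526873  0.018     ] [ 0.57941332 -0.18038781  0.018     ]
[224 223 191 202 204 204 203 203] [[ 51   8 224]
 [ 51   8 224]
 [ 49   9 224]
 [ 49   9 224]
 [ 45  14 215]
 [ 18  21 205]
 [ 17  23 204]
 [ 15  23 204]
 [ 16  22 201]
 [ 16  22 197]
 [ 19  33 131]
 [ 44  15 225]
 [ 43  14 224]
 [ 42  15 224]
 [ 42  15 224]]
```

```bash
python3 -m creep '[{"grip":0.4,"delta_pos":[-0.01,0.03,0.4],"rotation":[0,0,0]},{"grip":0.4,"delta_pos":[-0.01,0.03,0.85],"rotation":[0,0,0]},{"grip":0.4,"delta_pos":[-0.01,0.03,0.85],"rotation":[0,0,0]}]'
python3 -m creep '[{"grip":0.4,"delta_pos":[0,0,0.4],"rotation":[0,0,0]},{"grip":0.4,"delta_pos":[0,0,0.66],"rotation":[0,0,0]},{"grip":0.4,"delta_pos":[0,0,0.66],"rotation":[0,0,0]},{"grip":0.4,"delta_pos":[0,0,0.66],"rotation":[0,0,0]},{"grip":1,"delta_pos":[0,0,0.66],"rotation":[0,0,0]}]'
python3 -m creep '[{"grip":1,"delta_pos":[0,0,0],"rotation":[0,0,0]},{"grip":1,"delta_pos":[0,0,0],"rotation":[0,0,0]},{"grip":1,"delta_pos":[0,0,0],"rotation":[0,0,0]}]'
```

```text
clock: 27.5
tool_pos: [0.6468, -0.0735, 0.1003]
orientation: [179.7, -0.0, -92.1]
force: [-2.0, -0.1, -0.5]
opening: 0.0525
gripper_force: 0.0
clock: 28.0
tool_pos: [0.651, -0.0738, 0.0405]
orientation: [-179.7, 0.0, -92.0]
force: [-0.1, 0.6, -0.2]
opening: 0.0487
gripper_force: 0.0
clock: 28.3
tool_pos: [0.6495, -0.0741, 0.0382]
orientation: [-179.9, 0.0, -92.1]
force: [0.5, -0.8, 1.3]
opening: 0.0333
gripper_force: 29.9
```

```bash
python3 -m creep '[{"grip":1,"delta_pos":[0.2,0,0],"rotation":[0,0,0]},{"grip":1,"delta_pos":[0.4,0,0],"rotation":[0,0,0]},{"grip":1,"delta_pos":[0.6,0,0],"rotation":[0,0,0]},{"grip":1,"delta_pos":[0.8,0,0],"rotation":[0,0,0]}]'
python3 -m creep '[{"grip":1,"delta_pos":[0.2,0,0],"rotation":[0,0,0]},{"grip":1,"delta_pos":[0.4,0,0],"rotation":[0,0,0]},{"grip":1,"delta_pos":[0.6,0,0],"rotation":[0,0,0]},{"grip":1,"delta_pos":[0.65,0,0],"rotation":[0,0,0]},{"grip":1,"delta_pos":[0.65,0,0],"rotation":[0,0,0]}]'
python3 -c "
from h import *
s=snap('wrist'); import pickle; pickle.dump(s,open('w10.pkl','wb'))
t=snap('scene'); pickle.dump(t,open('s10.pkl','wb'))
print(ctrl.get_obs()['joint_pos'])
# orange handle in scene & top
for n in ('scene','top'):
    t=snap(n);h=cv2.cvtColor(t['color'],cv2.COLOR_RGB2HSV)
    m=cv2.inRange(h,(4,150,60),(14,255,255))
    for c in cv2.findContours(m,0,2)[0]:
        if cv2.contourArea(c)>25:
            w=np.array([ray(t,u,v,.032)[:2] for u,v in c[:,0]]); print(n,cv2.contourArea(c),w.min(0).round(3),w.max(0).round(3))
"
```

```text
clock: 28.7
tool_pos: [0.6463, -0.1544, 0.0376]
orientation: [-179.9, 0.0, -92.0]
force: [0.5, 1.9, 2.6]
opening: 0.0333
gripper_force: 29.9
clock: 29.2
tool_pos: [0.6436, -0.2201, 0.0375]
orientation: [-180.0, -0.0, -92.1]
force: [-0.6, -3.1, 3.7]
opening: 0.0333
gripper_force: 29.9
[ -2.40234051  31.54331524 -11.78361969   0.05510928 -46.63663902
   0.30326699]
scene 335.5 [0.694 0.291] [0.753 0.441]
scene 117.0 [0.408 0.414] [0.496 0.444]
scene 135.0 [0.761 0.012] [0.813 0.074]
scene 46.0 [0.392 0.316] [0.48  0.341]
scene 135.0 [ 0.692 -0.469] [ 0.747 -0.283]
scene 27.0 [-0.33  -1.091] [-0.21  -0.958]
scene 40.0 [-1.987 -0.381] [-1.559 -0.231]
scene 406.0 [-0.99 -1.87] [-0.427 -1.208]
scene 6448.5 [-1.024 -2.571] [ 0.191 -0.713]
top 249.5 [ 0.225 -0.537] [ 0.453 -0.503]
top 108.5 [0.379 0.304] [0.474 0.33 ]
top 111.0 [0.394 0.4  ] [0.489 0.434]
top 102.0 [0.475 0.626] [0.502 0.753]
top 293.5 [ 0.452 -0.884] [ 0.565 -0.745]
top 6720.0 [-0.023 -1.319] [ 0.631 -0.956]
top 64.0 [ 0.633 -0.155] [ 0.661 -0.093]
top 341.0 [0.689 0.283] [0.746 0.433]
top 406.5 [ 0.674 -0.487] [ 0.743 -0.32 ]
top 58.5 [0.793 0.053] [0.843 0.101]
```

```bash
python3 -m creep '[{"grip":0.4,"delta_pos":[0,0,0],"rotation":[0,0,0]},{"grip":0.4,"delta_pos":[0,0,0],"rotation":[0,0,0]},{"grip":0.4,"delta_pos":[0,0,0],"rotation":[0,0,0]},{"grip":0.4,"delta_pos":[0,0,-0.4],"rotation":[0,0,0]},{"grip":0.4,"delta_pos":[0,0,-0.8],"rotation":[0,0,0]}]'
python3 -m creep '[{"grip":0.4,"delta_pos":[-0.4,0,0],"rotation":[0,0,0]},{"grip":0.4,"delta_pos":[-0.78,0,0],"rotation":[0,0,0]},{"grip":0.4,"delta_pos":[-0.78,0,0],"rotation":[0,0,0]},{"grip":0.4,"delta_pos":[-0.78,0,0],"rotation":[0,0,0]}]'
cat > prof.py <<'E'
from h import *
# bright/grey profile along knife axis from wrist: tip and blade centre
def prof(zt,xs,ys):
    s=snap('wrist'); h=cv2.cvtColor(s['color'],cv2.COLOR_RGB2HSV)
    for y in ys:
        r=[]
        for x in xs:
            u,v=proj(s,[x,y,zt]).round().astype(int)
            r.append('%d/%d/%d'%tuple(h[v,u]) if 0<=u<640 and 0<=v<400 else '-')
        print(round(float(y),3),*r)
E
python3 -c "
from prof import *
print(ctrl.get_obs()['tool_pos'])
prof(.0245,np.arange(.615,.68,.005),np.arange(-.30,-.15,.02))
t=snap('top');h=cv2.cvtColor(t['color'],cv2.COLOR_RGB2HSV)
for y in np.arange(-.17,-.03,.008):
  u,v=proj(t,[.645,y,.032]).round().astype(int); print(round(y,3),h[v,u],end=' ')
"
```

```text
clock: 29.9
tool_pos: [0.6422, -0.2185, 0.116]
orientation: [179.7, 0.0, -92.1]
force: [2.4, 0.6, 0.0]
opening: 0.0524
gripper_force: 0.0
clock: 30.3
tool_pos: [0.6462, -0.1398, 0.1169]
orientation: [180.0, 0.0, -92.0]
force: [-0.4, -0.9, -1.0]
opening: 0.0525
gripper_force: 0.0
[ 0.64620315 -0.13982425  0.11692105]
-0.3 - - - - - - - - - - - - - -
-0.28 - - - - - - - - - - - - - -
-0.26 19/116/203 19/116/203 19/116/197 16/20/190 17/21/197 16/21/203 16/21/204 17/18/193 19/115/213 19/115/213 20/113/213 19/114/214 19/115/213 19/117/200
-0.24 19/116/206 19/118/204 15/22/189 16/22/199 18/19/197 16/21/204 18/21/204 14/21/205 23/15/215 19/116/214 20/113/215 19/114/214 19/116/214 19/117/200
-0.22 19/116/207 19/116/205 18/85/123 16/22/195 17/21/196 16/21/203 14/21/204 16/21/204 17/22/211 20/108/215 20/110/215 19/115/215 19/116/215 19/117/201
-0.2 18/117/209 19/116/204 19/118/112 18/22/194 17/21/193 17/23/204 18/21/203 16/21/204 17/22/207 19/43/213 20/110/216 19/114/215 19/116/215 19/115/201
-0.18 39/20/221 40/21/222 42/21/219 18/23/191 16/22/193 16/22/197 17/23/201 17/22/206 17/23/208 17/22/206 45/14/222 46/13/222 49/13/222 46/13/222
-0.16 19/31/130 19/33/131 19/31/130 21/30/109 17/23/101 18/20/129 15/20/104 17/22/104 15/20/104 19/22/92 17/31/132 19/33/131 18/33/132 19/33/132
-0.17 [ 16  27 121] -0.162 [15 67 61] -0.154 [ 12 138  85] -0.146 [ 11 176 123] -0.138 [ 14 168 108] -0.13 [15 70 44] -0.122 [13 42 84] -0.114 [ 11 158  95] -0.106 [ 12 171 109] -0.098 [ 11 172 107] -0.09 [ 11 166  97] -0.082 [ 11 181 207] -0.074 [ 11 180 198] -0.066 [ 11 181 196] -0.058 [ 11 195 182] -0.05 [ 30   6 200] -0.042 [ 20   3 238] -0.034 [ 30   3 236]
```

Handle end at y=-0.054, with the knife fully past the outlet face (-0.011). I'll grip the handle and carry it to the tray.

```bash
python3 -m creep '[{"grip":0.4,"delta_pos":[0,0,0.4],"rotation":[0,0,0]},{"grip":0.4,"delta_pos":[0,0,0.79],"rotation":[0,0,0]},{"grip":0.4,"delta_pos":[0,0,0.79],"rotation":[0,0,0]},{"grip":0.4,"delta_pos":[0,0,0.79],"rotation":[0,0,0]},{"grip":1,"delta_pos":[0,0,0.79],"rotation":[0,0,0]}]'
python3 -m creep '[{"grip":1,"delta_pos":[0,0,0],"rotation":[0,0,0]},{"grip":1,"delta_pos":[0,0,0],"rotation":[0,0,0]},{"grip":1,"delta_pos":[0,0,0],"rotation":[0,0,0]},{"grip":1,"delta_pos":[0,0,-0.4],"rotation":[0,0,0]},{"grip":1,"delta_pos":[0,0,-0.8],"rotation":[0,0,0]}]'
python3 - <<'E'
from h import *
t=snap('top'); h=cv2.cvtColor(t['color'],cv2.COLOR_RGB2HSV)
# tray grey felt floor
m=cv2.inRange(h,(0,0,60),(179,60,170))
best=None
for c in cv2.findContours(m,0,2)[0]:
    if cv2.contourArea(c)>800:
        r=np.array([ray(t,u,v,.006)[:2] for u,v in c[:,0]],np.float32)*1000
        R=cv2.minAreaRect(r)
        if 100<R[0][0]<600 and -450<R[0][1]<-150: print(R,cv2.boxPoints(R).round().tolist(),cv2.contourArea(c))
print(ctrl.get_obs()['tool_pos'])
E
```

```text
clock: 30.9
tool_pos: [0.646, -0.1419, 0.0377]
orientation: [180.0, -0.0, -92.1]
force: [-0.2, -0.4, 0.9]
opening: 0.0484
gripper_force: 0.0
clock: 31.4
tool_pos: [0.6448, -0.1411, 0.1172]
orientation: [179.8, -0.0, -92.1]
force: [0.3, 0.6, -2.0]
opening: 0.0297
gripper_force: 30.0
((391.81964111328125, -308.1761169433594), (234.83349609375, 198.329345703125), 2.4227328300476074) [[270.0, -214.0], [279.0, -412.0], [513.0, -402.0], [505.0, -204.0]] 2372.0
[ 0.6491393  -0.14161385  0.126141  ]
```

```bash
python3 -m creep '[{"grip":1,"delta_pos":[0.3,0.1,-0.4],"rotation":[0,0,-0.09]},{"grip":1,"delta_pos":[0.5,0.1,-0.5],"rotation":[0,0,-0.18]},{"grip":1,"delta_pos":[0.5,0.1,-0.5],"rotation":[0,0,-0.27]},{"grip":1,"delta_pos":[0.5,0.1,-0.5],"rotation":[0,0,-0.36]},{"grip":1,"delta_pos":[0.5,0.1,-0.5],"rotation":[0,0,-0.45]}]'
python3 -m creep '[{"grip":1,"delta_pos":[0,0,0],"rotation":[0,0,-0.09]},{"grip":1,"delta_pos":[0,0,0],"rotation":[0,0,-0.18]},{"grip":1,"delta_pos":[0,0,0],"rotation":[0,0,-0.27]},{"grip":1,"delta_pos":[0,0,0],"rotation":[0,0,-0.36]},{"grip":1,"delta_pos":[0,0,0],"rotation":[0,0,-0.45]}]'
python3 -m creep '[{"grip":1,"delta_pos":[0,0,0],"rotation":[0,0,-0.09]},{"grip":1,"delta_pos":[0,0,0],"rotation":[0,0,-0.146]},{"grip":1,"delta_pos":[0,0,0],"rotation":[0,0,-0.146]}]'
python3 -m creep '[{"grip":1,"delta_pos":[-0.5,0.4,0],"rotation":[0,0,0]},{"grip":1,"delta_pos":[-1,0.8,0],"rotation":[0,0,0]},{"grip":1,"delta_pos":[-1,0.8,0],"rotation":[0,0,0]},{"grip":1,"delta_pos":[-1,0.8,0],"rotation":[0,0,0]}]'
python3 -m creep '[{"grip":1,"delta_pos":[-0.5,0.3,0],"rotation":[0,0,0]},{"grip":1,"delta_pos":[-1,0.6,0],"rotation":[0,0,0]},{"grip":1,"delta_pos":[-1,0.6,0],"rotation":[0,0,0]},{"grip":1,"delta_pos":[-1,0.6,0],"rotation":[0,0,0]}]'
python3 - <<'E'
from h import *
togo([.370,-.366,.035],2.0)
print(ctrl.get_obs()['tool_pos'],ctrl.get_obs()['opening'])
t=snap('wrist'); h=cv2.cvtColor(t['color'],cv2.COLOR_RGB2HSV)
u=lambda p:proj(t,p).round()
for c in [(.510,-.2,.028),(.516,-.405,.028),(.27,-.2,.028)]: print(u(c))
# row scan along world x at several y for the far wall: print hue/sat profile
for y in (-.23,-.27,-.33):
    print(y,[ '%d:%s'%(round(x*1000),h[tuple(u([x,y,.028]).astype(int)[::-1])][:2]) for x in np.arange(.48,.54,.006)])
E
```

```text
clock: 31.95
tool_pos: [0.6339, -0.1909, 0.1678]
orientation: [-180.0, 0.0, -51.3]
force: [-0.1, -0.3, -1.7]
opening: 0.0297
gripper_force: 30.0
clock: 32.45
tool_pos: [0.6341, -0.1906, 0.1675]
orientation: [-180.0, 0.0, -10.7]
force: [-0.7, -0.1, -2.7]
opening: 0.0297
gripper_force: 30.0
clock: 32.75
tool_pos: [0.6341, -0.1906, 0.1676]
orientation: [-180.0, 0.0, 2.1]
force: [-0.4, -0.5, -1.3]
opening: 0.0297
gripper_force: 30.0
clock: 33.15
tool_pos: [0.5342, -0.2761, 0.1681]
orientation: [-180.0, 0.1, 1.7]
force: [0.7, 0.3, -2.2]
opening: 0.0298
gripper_force: 30.0
clock: 33.55
tool_pos: [0.4378, -0.3388, 0.1682]
orientation: [-180.0, -0.0, 1.8]
force: [0.7, 1.5, -1.7]
opening: 0.0298
gripper_force: 30.0
delta [-0.686  0.251  1.332] rot [-0.    -0.    -0.002]
[ 0.43778389 -0.33875065  0.16820663] 0.02976990186165291
[142.  99.]
[404. 100.]
[170. 355.]
-0.23 ['480:[11 16]', '486:[10 16]', '492:[ 8 16]', '498:[ 8 16]', '504:[ 8 13]', '510:[ 16 136]', '516:[ 19 115]', '522:[ 19 114]', '528:[ 21 107]', '534:[ 20 111]', '540:[ 20 111]']
-0.27 ['480:[13 17]', '486:[11 15]', '492:[ 9 14]', '498:[ 9 13]', '504:[ 7 17]', '510:[ 16 137]', '516:[ 19 113]', '522:[ 19 113]', '528:[ 19 116]', '534:[ 19 115]', '540:[ 20 110]']
-0.33 ['480:[19 18]', '486:[20 17]', '492:[18 17]', '498:[18 17]', '504:[19 16]', '510:[19 16]', '516:[18 14]', '522:[16 14]', '528:[18 13]', '534:[15 13]', '540:[18 14]']
```

```bash
python3 - <<'E'
from h import *
t=snap('wrist'); h=cv2.cvtColor(t['color'],cv2.COLOR_RGB2HSV)
u=lambda p:proj(t,p).round()
for x in (.46,.49):
  for r in (np.arange(-.22,-.185,.003),np.arange(-.425,-.39,.003)):
    print(x,[ '%d:%s'%(round(y*1000),h[tuple(u([x,y,.028]).astype(int)[::-1])][1:]) for y in r])
E
```

```text
0.46 ['-220:[ 16 140]', '-217:[ 17 138]', '-214:[ 83 169]', '-211:[137  97]', '-208:[137  82]', '-205:[139  90]', '-202:[137 206]', '-199:[134 221]', '-196:[104 233]', '-193:[103 232]', '-190:[104 232]', '-187:[104 232]']
0.46 ['-425:[113 228]', '-422:[112 227]', '-419:[112 227]', '-416:[112 227]', '-413:[112 227]', '-410:[135 223]', '-407:[136 206]', '-404:[137  84]', '-401:[129 105]', '-398:[ 16 109]', '-395:[ 15 135]', '-392:[ 15 136]']
0.49 ['-220:[ 15 137]', '-217:[ 17 137]', '-214:[ 15 137]', '-211:[135 153]', '-208:[135  85]', '-205:[136  88]', '-202:[135 134]', '-199:[137 218]', '-196:[111 230]', '-193:[109 232]', '-190:[109 232]', '-187:[109 232]']
0.49 ['-425:[108 233]', '-422:[108 233]', '-419:[108 233]', '-416:[108 233]', '-413:[108 233]', '-410:[119 215]', '-407:[136 221]', '-404:[138  96]', '-401:[137  82]', '-398:[ 22 130]', '-395:[ 16 131]', '-392:[ 16 129]']
```

```bash
python3 -m creep '[{"grip":1,"delta_pos":[-0.4,0.1,0],"rotation":[0,0,-0.003]},{"grip":1,"delta_pos":[-0.7,0.23,0],"rotation":[0,0,-0.003]},{"grip":1,"delta_pos":[-0.7,0.23,0.3],"rotation":[0,0,-0.003]},{"grip":1,"delta_pos":[-0.7,0.23,0.6],"rotation":[0,0,-0.003]},{"grip":1,"delta_pos":[-0.7,0.23,0.6],"rotation":[0,0,-0.003]}]'
python3 -c "
from h import *
togo([.369,-.364,.032],2.2)"
```

```text
clock: 34.15
tool_pos: [0.3692, -0.3618, 0.1047]
orientation: [-179.8, 0.3, 2.3]
force: [-0.5, -0.5, -2.4]
opening: 0.0297
gripper_force: 30.0
delta [0.001 0.025 0.727] rot [-0.002  0.003  0.001]
```

```bash
python3 -m creep '[{"grip":1,"delta_pos":[0,0.02,0.3],"rotation":[0,0,0]},{"grip":1,"delta_pos":[0,0.02,0.55],"rotation":[0,0,0]},{"grip":1,"delta_pos":[0,0.02,0.73],"rotation":[0,0,0]},{"grip":1,"delta_pos":[0,0.02,0.73],"rotation":[0,0,0]},{"grip":1,"delta_pos":[0,0.02,0.73],"rotation":[0,0,0]}]'
python3 -m creep '[{"grip":0.56,"delta_pos":[0,0,0],"rotation":[0,0,0]},{"grip":0.56,"delta_pos":[0,0,0],"rotation":[0,0,0]},{"grip":0.56,"delta_pos":[0,0,0],"rotation":[0,0,0]},{"grip":0.56,"delta_pos":[0,0,-0.4],"rotation":[0,0,0]},{"grip":0.56,"delta_pos":[0,0,-0.9],"rotation":[0,0,0]}]'
python3 -m creep '[{"grip":0.56,"delta_pos":[0,0,-0.5],"rotation":[0,0,0]},{"grip":0.45,"delta_pos":[0,-0.5,-1],"rotation":[0,0,0]},{"grip":0.45,"delta_pos":[0,-1,-1],"rotation":[0,0,0]},{"grip":0.45,"delta_pos":[0,-1,-1],"rotation":[0,0,0]},{"grip":0.45,"delta_pos":[0,-1,-1],"rotation":[0,0,0]}]'
python3 - <<'E'
from h import *
from k import knives
t=snap('top')
for k in knives(t): print(k)
h=cv2.cvtColor(t['color'],cv2.COLOR_RGB2HSV)
m=cv2.inRange(h,(4,150,60),(14,255,255))
for c in cv2.findContours(m,0,2)[0]:
    w=np.array([ray(t,u,v,.026)[:2] for u,v in c[:,0]],np.float32)*1000
    if cv2.contourArea(c)>25 and -420<w[:,1].mean()<-180 and w[:,0].mean()<550: print('tray',cv2.minAreaRect(w), w.min(0),w.max(0))
print(ctrl.get_obs()['tool_pos'])
E
```

```text
clock: 34.65
tool_pos: [0.3719, -0.3655, 0.0359]
orientation: [180.0, -0.0, 2.4]
force: [-1.1, -0.6, -2.1]
opening: 0.0298
gripper_force: 30.0
clock: 35.15
tool_pos: [0.3691, -0.3647, 0.1247]
orientation: [-179.9, 0.2, 2.3]
force: [1.9, -0.6, 0.1]
opening: 0.0387
gripper_force: 0.0
clock: 35.65
tool_pos: [0.3667, -0.264, 0.227]
orientation: [180.0, -0.2, 2.5]
force: [0.0, -0.4, 0.4]
opening: 0.0481
gripper_force: 0.0
(array([425.3, 318.2]), 100, 26, -179.8, np.True_, np.True_)
(array([441.9, 418.6]), 98, 28, -6.5, np.True_, np.False_)
tray ((302.2307434082031, -366.3114929199219), (26.075115203857422, 25.331533432006836), 89.22552490234375) [ 289.40527 -379.4619 ] [ 315.0617 -353.1039]
[ 0.36676307 -0.26479229  0.22632112]
```

```bash
python3 -m creep '[{"grip":0.45,"delta_pos":[0.4,-0.5,-0.4],"rotation":[0,0,0.02]},{"grip":0.45,"delta_pos":[0.6,-1,-0.5],"rotation":[0,0,0.025]},{"grip":0.45,"delta_pos":[0.6,-1,-0.5],"rotation":[0,0,0.025]}]'
python3 -m creep '[{"grip":0.45,"delta_pos":[0.2,-0.5,0],"rotation":[0,0,0]},{"grip":0.45,"delta_pos":[0.4,-1,0],"rotation":[0,0,0]},{"grip":0.45,"delta_pos":[0.4,-1,0],"rotation":[0,0,0]}]'
python3 -m creep '[{"grip":0.45,"delta_pos":[0,-0.5,0],"rotation":[0,0,0]},{"grip":0.45,"delta_pos":[0,-1,0],"rotation":[0,0,0]},{"grip":0.45,"delta_pos":[0,-1,0],"rotation":[0,0,0]}]'
python3 -m creep '[{"grip":0.45,"delta_pos":[0,-0.5,0],"rotation":[0,0,0]},{"grip":0.45,"delta_pos":[0,-1,0],"rotation":[0,0,0]},{"grip":0.45,"delta_pos":[0,-1,0],"rotation":[0,0,0]}]'
python3 -m creep '[{"grip":0.45,"delta_pos":[0,-0.5,0],"rotation":[0,0,0]},{"grip":0.45,"delta_pos":[0,-1,0],"rotation":[0,0,0]},{"grip":0.45,"delta_pos":[0,-1,0],"rotation":[0,0,0]}]'
python3 -m creep '[{"grip":0.45,"delta_pos":[0,-0.5,0],"rotation":[0,0,0]},{"grip":0.45,"delta_pos":[0,-0.8,0],"rotation":[0,0,0]},{"grip":0.45,"delta_pos":[0,-0.8,0],"rotation":[0,0,0]},{"grip":0.45,"delta_pos":[0,-0.8,0],"rotation":[0,0,0]}]'
python3 - <<'E'
from h import *
from k import knives
for n in ('wrist','top'):
  for k in knives(snap(n)): print(n,k)
o=ctrl.get_obs(); print(o['tool_pos'],o['orientation'],o['joint_pos'].round(1))
togo([.462,.317,.13],-1.5)
E
```

```text
clock: 36.0
tool_pos: [0.4239, -0.1621, 0.2762]
orientation: [180.0, -0.1, 0.0]
force: [0.5, 0.1, 0.1]
opening: 0.0484
gripper_force: 0.0
clock: 36.3
tool_pos: [0.4641, -0.0602, 0.2747]
orientation: [-180.0, -0.0, 0.2]
force: [-0.2, -0.1, 0.1]
opening: 0.048
gripper_force: 0.0
clock: 36.6
tool_pos: [0.4627, 0.0405, 0.2747]
orientation: [-180.0, 0.0, 0.3]
force: [-0.5, -0.2, 0.9]
opening: 0.0482
gripper_force: 0.0
clock: 36.9
tool_pos: [0.4627, 0.1402, 0.2745]
orientation: [180.0, 0.0, 0.2]
force: [-0.6, -0.5, -0.9]
opening: 0.0484
gripper_force: 0.0
clock: 37.2
tool_pos: [0.4628, 0.2401, 0.2741]
orientation: [180.0, 0.0, 0.2]
force: [-0.2, -0.5, -0.8]
opening: 0.0483
gripper_force: 0.0
clock: 37.6
tool_pos: [0.4622, 0.3163, 0.274]
orientation: [179.9, 0.1, 0.1]
force: [-0.1, -1.0, -0.4]
opening: 0.048
gripper_force: 0.0
wrist (array([426.7, 317.3]), 99, 27, 178.4, np.True_, np.True_)
wrist (array([441.5, 416.8]), 99, 28, 173.5, np.True_, np.True_)
top (array([412.2, 318.1]), 65, 26, 0.2, np.True_, np.False_)
[0.46207714 0.3156727  0.27461543] [1.79952681e+02 3.21661069e-02 2.47872887e-02] [ 54.4   8.8 -11.8   0.  -69.5  35.6]
delta [ 0.    -0.014  1.446] rot [0.001 0.    0.017]
```

```bash
python3 -m creep '[{"grip":0.45,"delta_pos":[0.02,0,0.5],"rotation":[0,0,0.018]},{"grip":0.45,"delta_pos":[0.02,0,1],"rotation":[0,0,0.018]},{"grip":0.45,"delta_pos":[0.02,0,1],"rotation":[0,0,0.018]}]'
python3 -m creep '[{"grip":0.45,"delta_pos":[0,0,0.4],"rotation":[0,0,0]},{"grip":0.45,"delta_pos":[0,0,0.7],"rotation":[0,0,0]},{"grip":0.45,"delta_pos":[0,0,0.7],"rotation":[0,0,0]},{"grip":0.45,"delta_pos":[0,0,0.7],"rotation":[0,0,0]}]'
python3 -c "
from h import *
togo([.4645,.3165,.0285],-1.7)"
```

```text
clock: 38.0
tool_pos: [0.4609, 0.3126, 0.1693]
orientation: [179.5, 0.4, -1.7]
force: [-0.6, -0.7, 0.2]
opening: 0.0483
gripper_force: 0.0
clock: 38.4
tool_pos: [0.4648, 0.3173, 0.1072]
orientation: [-180.0, -0.1, -1.5]
force: [-0.1, -0.1, 0.5]
opening: 0.048
gripper_force: 0.0
delta [-0.004  0.009  0.787] rot [-0.    -0.001  0.002]
```

```bash
python3 -m creep '[{"grip":0.45,"delta_pos":[0,0.01,0.4],"rotation":[0,0,0]},{"grip":0.45,"delta_pos":[0,0.01,0.78],"rotation":[0,0,0]},{"grip":0.45,"delta_pos":[0,0.01,0.78],"rotation":[0,0,0]},{"grip":0.45,"delta_pos":[0,0.01,0.78],"rotation":[0,0,0]},{"grip":1,"delta_pos":[0,0.01,0.78],"rotation":[0,0,0]}]'
python3 -m creep '[{"grip":1,"delta_pos":[0,0,0],"rotation":[0,0,0]},{"grip":1,"delta_pos":[0,0,0],"rotation":[0,0,0]},{"grip":1,"delta_pos":[0,0,0],"rotation":[0,0,0]},{"grip":1,"delta_pos":[0,0,-0.4],"rotation":[0,0,0]},{"grip":1,"delta_pos":[0,0,-0.9],"rotation":[0,0,0]}]'
python3 -m creep '[{"grip":1,"delta_pos":[0,0,0],"rotation":[0,0,-0.09]},{"grip":1,"delta_pos":[0,0,0],"rotation":[0,0,-0.18]},{"grip":1,"delta_pos":[0,0,0],"rotation":[0,0,-0.27]},{"grip":1,"delta_pos":[0,0,0],"rotation":[0,0,-0.36]},{"grip":1,"delta_pos":[0,0,0],"rotation":[0,0,-0.45]}]'
python3 -m creep '[{"grip":1,"delta_pos":[0,0,0],"rotation":[0,0,-0.09]},{"grip":1,"delta_pos":[0,0,0],"rotation":[0,0,-0.18]},{"grip":1,"delta_pos":[0,0,0],"rotation":[0,0,-0.27]},{"grip":1,"delta_pos":[0,0,0],"rotation":[0,0,-0.36]},{"grip":1,"delta_pos":[0,0,0],"rotation":[0,0,-0.45]}]'
python3 -m creep '[{"grip":1,"delta_pos":[0,0,0],"rotation":[0,0,-0.09]},{"grip":1,"delta_pos":[0,0,0],"rotation":[0,0,-0.092]},{"grip":1,"delta_pos":[0,0,0],"rotation":[0,0,-0.092]}]'
python3 -c "
from h import *
togo([.6600,.205,.115],87.8)
print(ctrl.get_obs()['joint_pos'].round(1))"
```

```text
clock: 38.9
tool_pos: [0.4645, 0.3169, 0.0293]
orientation: [-179.9, -0.1, -1.5]
force: [0.8, -1.0, 0.8]
opening: 0.0442
gripper_force: 0.0
clock: 39.4
tool_pos: [0.4621, 0.3143, 0.1158]
orientation: [179.7, 0.2, -1.6]
force: [1.4, 1.5, -2.3]
opening: 0.0296
gripper_force: 30.0
clock: 39.9
tool_pos: [0.4631, 0.3156, 0.1169]
orientation: [-180.0, 0.0, 39.3]
force: [-0.2, 0.5, -3.0]
opening: 0.0296
gripper_force: 30.0
clock: 40.4
tool_pos: [0.4631, 0.3156, 0.1168]
orientation: [-180.0, 0.0, 79.8]
force: [0.9, -0.3, -2.0]
opening: 0.0298
gripper_force: 30.0
clock: 40.7
tool_pos: [0.4634, 0.3158, 0.1169]
orientation: [-180.0, 0.0, 87.5]
force: [0.0, 0.8, -2.8]
opening: 0.0299
gripper_force: 30.0
delta [-1.021  2.012  0.019] rot [-0.     0.    -0.003]
[ 54.3  16.9 -23.7  -0.  -49.5 123.3]
```

```bash
python3 -m creep '[{"grip":1,"delta_pos":[-0.3,0.5,0],"rotation":[0,0,0]},{"grip":1,"delta_pos":[-0.6,1,0],"rotation":[0,0,0]},{"grip":1,"delta_pos":[-0.6,1,0],"rotation":[0,0,0]},{"grip":1,"delta_pos":[-0.6,1,0],"rotation":[0,0,0]}]'
python3 -m creep '[{"grip":1,"delta_pos":[-0.3,0.5,0],"rotation":[0,0,0]},{"grip":1,"delta_pos":[-0.6,1,0],"rotation":[0,0,0]},{"grip":1,"delta_pos":[-0.7,1,0],"rotation":[0,0,0]},{"grip":1,"delta_pos":[-0.7,1,0],"rotation":[0,0,0]},{"grip":1,"delta_pos":[-0.7,1,0],"rotation":[0,0,0]}]'
python3 -c "
from h import *
togo([.6595,.18,.039],87.8)"
```

```text
clock: 41.1
tool_pos: [0.5627, 0.2503, 0.1164]
orientation: [-180.0, 0.0, 87.4]
force: [-0.7, 0.5, -2.7]
opening: 0.03
gripper_force: 30.0
clock: 41.6
tool_pos: [0.6577, 0.178, 0.1164]
orientation: [-179.9, 0.0, 87.6]
force: [-0.5, 0.5, -3.2]
opening: 0.0298
gripper_force: 30.0
delta [0.021 0.018 0.774] rot [-0.001  0.    -0.003]
```

```bash
python3 -m creep '[{"grip":1,"delta_pos":[0.02,0.02,0.3],"rotation":[0,0,-0.003]},{"grip":1,"delta_pos":[0.02,0.02,0.6],"rotation":[0,0,-0.003]},{"grip":1,"delta_pos":[0.02,0.02,0.76],"rotation":[0,0,-0.003]},{"grip":1,"delta_pos":[0.02,0.02,0.76],"rotation":[0,0,-0.003]}]'
python3 -m creep '[{"grip":1,"delta_pos":[-0.2,0,0],"rotation":[0,0,0]},{"grip":1,"delta_pos":[-0.4,0,0],"rotation":[0,0,0]},{"grip":1,"delta_pos":[-0.6,0,0],"rotation":[0,0,0]},{"grip":1,"delta_pos":[-0.77,0,0],"rotation":[0,0,0]},{"grip":1,"delta_pos":[-0.77,0,0.03],"rotation":[0,0,0]}]'
python3 -m creep '[{"grip":1,"delta_pos":[0,0,0.01],"rotation":[0,0,0]},{"grip":0.5,"delta_pos":[0,0,0.01],"rotation":[0,0,0]},{"grip":0.45,"delta_pos":[0,0,0.01],"rotation":[0,0,0]},{"grip":0.45,"delta_pos":[0,0,0.01],"rotation":[0,0,0]},{"grip":0.45,"delta_pos":[0,0,-0.4],"rotation":[0,0,0]}]'
python3 -m creep '[{"grip":0.45,"delta_pos":[0.5,0,-0.2],"rotation":[0,0,0]},{"grip":0.45,"delta_pos":[0.88,0,-0.2],"rotation":[0,0,0]},{"grip":0.45,"delta_pos":[0.88,0,-0.2],"rotation":[0,0,0]},{"grip":0.45,"delta_pos":[0.88,0,-0.2],"rotation":[0,0,0]}]'
python3 - <<'E'
from prof import *
print(ctrl.get_obs()['tool_pos'])
prof(.0245,np.arange(.635,.69,.005),np.arange(.19,.27,.01))
togo([.6628,.189,.0365],87.8)
E
```

```text
clock: 42.0
tool_pos: [0.6581, 0.1808, 0.0387]
orientation: [-179.8, 0.1, 88.0]
force: [0.5, -0.5, -2.6]
opening: 0.0299
gripper_force: 30.0
clock: 42.5
tool_pos: [0.6578, 0.1001, 0.039]
orientation: [180.0, -0.0, 87.8]
force: [0.4, -0.3, -2.3]
opening: 0.0298
gripper_force: 30.0
clock: 43.0
tool_pos: [0.6542, 0.1026, 0.0729]
orientation: [-179.5, 0.2, 88.0]
force: [-0.1, 0.8, -0.6]
opening: 0.0481
gripper_force: 0.0
clock: 43.4
tool_pos: [0.6605, 0.1926, 0.0979]
orientation: [180.0, -0.0, 88.1]
force: [-0.1, -1.2, 0.3]
opening: 0.0483
gripper_force: 0.0
[0.66051576 0.19264888 0.09794739]
0.19 19/113/173 18/114/164 15/20/104 17/21/215 18/13/244 15/22/141 16/20/138 18/22/141 18/22/139 19/114/157 19/113/178
0.2 19/113/173 19/112/164 17/39/104 16/21/133 18/10/246 16/20/141 18/22/141 18/22/142 18/22/139 18/112/157 19/112/177
0.21 19/113/173 19/113/163 19/113/163 14/21/132 20/9/249 15/22/142 18/22/142 19/20/143 18/21/144 19/112/157 19/112/177
0.22 19/113/173 19/111/163 19/111/163 18/112/160 16/24/139 18/21/144 16/19/144 15/21/146 19/113/162 19/115/158 19/114/177
0.23 19/113/173 19/113/163 19/113/163 19/113/160 19/114/166 19/112/161 16/19/149 19/113/165 19/112/162 19/113/158 19/114/177
0.24 19/113/172 18/113/163 22/104/245 23/104/246 19/113/165 19/112/161 19/113/162 19/111/165 19/113/163 19/113/158 24/101/235
0.25 19/113/189 23/94/249 23/94/249 23/97/248 24/92/250 23/96/249 24/95/249 24/93/250 23/93/249 23/98/247 26/82/250
0.26 25/88/251 23/94/249 24/95/249 24/98/248 24/91/250 24/95/249 23/97/248 24/93/250 24/94/250 23/98/247 26/83/250
0.27 25/89/250 23/96/249 23/94/249 23/98/248 24/91/250 23/95/249 23/97/248 24/94/250 24/95/250 23/99/247 26/81/250
delta [-0.025  0.026  0.612] rot [-0.     0.     0.003]
```

```bash
python3 -m creep '[{"grip":0.45,"delta_pos":[-0.02,0.01,0.3],"rotation":[0,0,0]},{"grip":0.45,"delta_pos":[-0.02,0.01,0.61],"rotation":[0,0,0]},{"grip":0.45,"delta_pos":[-0.02,0.01,0.61],"rotation":[0,0,0]},{"grip":0.45,"delta_pos":[-0.02,0.01,0.61],"rotation":[0,0,0]},{"grip":1,"delta_pos":[-0.02,0.01,0.61],"rotation":[0,0,0]}]'
python3 -m creep '[{"grip":1,"delta_pos":[0,0,0],"rotation":[0,0,0]},{"grip":1,"delta_pos":[0,0,0],"rotation":[0,0,0]},{"grip":1,"delta_pos":[0,0,0],"rotation":[0,0,0]}]'
python3 -m creep '[{"grip":1,"delta_pos":[-0.2,0,0],"rotation":[0,0,0]},{"grip":1,"delta_pos":[-0.4,0,0],"rotation":[0,0,0]},{"grip":1,"delta_pos":[-0.6,0,0],"rotation":[0,0,0]},{"grip":1,"delta_pos":[-0.8,0,0],"rotation":[0,0,0]},{"grip":1,"delta_pos":[-0.86,0,0],"rotation":[0,0,0]}]'
python3 -m creep '[{"grip":1,"delta_pos":[0,0,0],"rotation":[0,0,0]}]'
```

```text
clock: 43.95
tool_pos: [0.6628, 0.189, 0.0386]
orientation: [179.9, -0.0, 88.0]
force: [-0.1, -0.4, 0.3]
opening: 0.0443
gripper_force: 0.0
clock: 44.25
tool_pos: [0.6623, 0.1895, 0.0381]
orientation: [179.9, -0.1, 88.0]
force: [0.0, 0.1, 2.3]
opening: 0.0334
gripper_force: 30.0
clock: 44.75
tool_pos: [0.6585, 0.1004, 0.0371]
orientation: [-180.0, 0.0, 87.9]
force: [0.5, 2.8, 1.7]
opening: 0.0332
gripper_force: 30.0
clock: 44.85
tool_pos: [0.6584, 0.1009, 0.037]
orientation: [-179.9, 0.1, 87.9]
force: [-0.0, -2.6, 1.7]
opening: 0.033
gripper_force: 30.0
```

```bash
python3 -m creep '[{"grip":0.45,"delta_pos":[0,0,0],"rotation":[0,0,0]},{"grip":0.45,"delta_pos":[0,0,0],"rotation":[0,0,0]},{"grip":0.45,"delta_pos":[0,0,0],"rotation":[0,0,0]},{"grip":0.45,"delta_pos":[0,0,-0.4],"rotation":[0,0,0]},{"grip":0.45,"delta_pos":[0.3,0,-0.9],"rotation":[0,0,0]}]'
python3 -m creep '[{"grip":0.45,"delta_pos":[0.2,0,-0.5],"rotation":[0,0,0.09]},{"grip":0.4,"delta_pos":[0.2,0,-1],"rotation":[0,0,0.18]},{"grip":0.4,"delta_pos":[0.2,0,-1],"rotation":[0,0,0.27]},{"grip":0.4,"delta_pos":[0.2,0,-1],"rotation":[0,0,0.36]},{"grip":0.4,"delta_pos":[0.2,0,-1],"rotation":[0,0,0.45]}]'
python3 -m creep '[{"grip":0.4,"delta_pos":[0,0,-0.6],"rotation":[0,0,0.09]},{"grip":0.4,"delta_pos":[0,0,-0.6],"rotation":[0,0,0.18]},{"grip":0.4,"delta_pos":[0,0,-0.6],"rotation":[0,0,0.27]},{"grip":0.4,"delta_pos":[0,0,-0.6],"rotation":[0,0,0.36]},{"grip":0.4,"delta_pos":[0,0,-0.6],"rotation":[0,0,0.45]}]'
python3 -m creep '[{"grip":0.4,"delta_pos":[0,0,0],"rotation":[0,0,0.09]},{"grip":0.4,"delta_pos":[0,0,0],"rotation":[0,0,0.18]},{"grip":0.4,"delta_pos":[0,0,0],"rotation":[0,0,0.27]},{"grip":0.4,"delta_pos":[0,0,0],"rotation":[0,0,0.36]},{"grip":0.4,"delta_pos":[0,0,0],"rotation":[0,0,0.45]}]'
python3 -m creep '[{"grip":0.4,"delta_pos":[0,0,0],"rotation":[0,0,0.09]},{"grip":0.4,"delta_pos":[0,0,0],"rotation":[0,0,0.18]},{"grip":0.4,"delta_pos":[0,0,0],"rotation":[0,0,0.27]},{"grip":0.4,"delta_pos":[0,0,0],"rotation":[0,0,0.36]},{"grip":0.4,"delta_pos":[0,0,0],"rotation":[0,0,0.45]}]'
python3 -m creep '[{"grip":0.4,"delta_pos":[0,0,0],"rotation":[0,0,0.09]},{"grip":0.4,"delta_pos":[0,0,0],"rotation":[0,0,0.18]},{"grip":0.4,"delta_pos":[0,0,0],"rotation":[0,0,0.2]}]'
python3 -c "
from h import *
togo([.650,-.075,.28],-92.2)"
```

```text
clock: 45.35
tool_pos: [0.6581, 0.1271, 0.1186]
orientation: [-179.7, 0.1, 87.9]
force: [1.6, 0.6, 0.5]
opening: 0.048
gripper_force: 0.0
clock: 45.85
tool_pos: [0.6601, 0.1497, 0.2204]
orientation: [-180.0, -0.0, 47.2]
force: [-1.3, -0.0, 0.0]
opening: 0.0527
gripper_force: 0.0
clock: 46.35
tool_pos: [0.6601, 0.1496, 0.2797]
orientation: [-180.0, 0.0, 6.7]
force: [0.1, -0.4, -0.6]
opening: 0.0524
gripper_force: 0.0
clock: 46.85
tool_pos: [0.6601, 0.1495, 0.2796]
orientation: [180.0, 0.0, -33.8]
force: [0.4, -0.7, 0.2]
opening: 0.0526
gripper_force: 0.0
clock: 47.35
tool_pos: [0.6601, 0.1496, 0.2796]
orientation: [180.0, 0.0, -74.3]
force: [0.6, -0.7, 0.7]
opening: 0.0525
gripper_force: 0.0
clock: 47.65
tool_pos: [0.6601, 0.1495, 0.2795]
orientation: [180.0, -0.0, -92.2]
force: [-0.5, 0.1, 0.2]
opening: 0.0525
gripper_force: 0.0
delta [ 2.248  0.013 -0.005] rot [ 0. -0. -0.]
```

```bash
python3 -m creep '[{"grip":0.4,"delta_pos":[0.5,0,0],"rotation":[0,0,0]},{"grip":0.4,"delta_pos":[1,0,0],"rotation":[0,0,0]},{"grip":0.4,"delta_pos":[1,0,0],"rotation":[0,0,0]}]'
python3 -m creep '[{"grip":0.4,"delta_pos":[0.5,0,0],"rotation":[0,0,0]},{"grip":0.4,"delta_pos":[1,0,0],"rotation":[0,0,0]},{"grip":0.4,"delta_pos":[1,0,0],"rotation":[0,0,0]}]'
python3 -m creep '[{"grip":0.4,"delta_pos":[0.25,0,0.5],"rotation":[0,-0.09,0]},{"grip":0.4,"delta_pos":[0.25,0,1],"rotation":[0,-0.18,0]},{"grip":0.4,"delta_pos":[0.25,0,1],"rotation":[0,-0.222,0]},{"grip":0.4,"delta_pos":[0.25,0,1],"rotation":[0,-0.222,0]}]'
cat >> h.py <<'E'
def togo2(X,yaw,tilt):
    o=ctrl.get_obs(); R=Ro.from_euler('xyz',o['orientation'],degrees=True)
    G=Ro.from_euler('xyz',[180,0,yaw],degrees=True)*Ro.from_rotvec([0,np.radians(tilt),0])
    print('delta',(R.inv().apply(np.array(X)-o['tool_pos'])*10).round(3),'rot',((R.inv()*G).as_rotvec()/(np.pi/2)).round(3))
E
python3 - <<'E'
from prof import *
o=ctrl.get_obs();print(o['tool_pos'],o['orientation'])
t=snap('top');h=cv2.cvtColor(t['color'],cv2.COLOR_RGB2HSV)
prof(.032,np.arange(.62,.68,.005),np.arange(-.10,-.02,.008))
togo2([.649,-.0485,.037],-92.2,-20)
E
```

```text
clock: 47.95
tool_pos: [0.6562, 0.045, 0.28]
orientation: [180.0, -0.0, -92.1]
force: [-0.4, 0.5, -0.5]
opening: 0.0526
gripper_force: 0.0
clock: 48.25
tool_pos: [0.6528, -0.0551, 0.2797]
orientation: [180.0, -0.0, -92.2]
force: [1.3, 0.8, 0.1]
opening: 0.0525
gripper_force: 0.0
clock: 48.65
tool_pos: [0.6516, -0.0776, 0.1765]
orientation: [179.7, 20.1, -92.3]
force: [0.9, 0.2, 1.2]
opening: 0.0523
gripper_force: 0.0
[ 0.6515789  -0.07758922  0.17652312] [179.67048044  20.110549   -92.300814  ]
-0.1 19/33/146 20/31/146 19/33/147 19/33/147 19/33/147 19/33/147 19/33/146 20/34/148 18/31/148 18/31/148 19/33/148 18/31/148 19/33/148
-0.092 19/33/145 17/33/147 19/33/147 19/33/147 17/33/147 18/31/147 19/33/146 19/33/147 17/33/148 17/33/148 19/33/148 19/33/148 18/31/148
-0.084 19/33/146 18/31/146 19/33/147 19/33/147 17/35/139 18/34/137 18/34/137 18/33/138 19/33/149 19/33/148 19/33/148 17/33/148 19/33/148
-0.076 19/33/146 19/33/146 18/31/147 11/139/46 11/165/54 10/160/51 11/158/55 11/161/57 11/165/51 18/31/148 19/33/148 17/33/149 19/33/148
-0.068 30/15/232 32/15/233 38/13/239 10/143/50 11/160/59 11/159/56 10/156/59 11/163/61 10/161/57 19/33/148 19/33/148 19/33/147 19/33/147
-0.06 32/16/232 32/15/232 32/19/229 11/95/59 11/166/60 9/157/57 11/160/59 11/163/61 11/161/57 40/13/240 42/14/235 42/14/236 18/35/147
-0.052 33/13/238 33/13/238 35/13/239 14/66/73 11/166/60 11/163/58 17/172/92 11/165/62 10/160/59 40/13/239 40/13/241 40/13/241 40/13/241
-0.044 33/13/238 33/13/238 35/14/239 17/46/99 10/160/70 10/162/60 11/170/69 11/159/72 11/164/73 38/13/238 38/12/240 38/12/240 38/12/240
-0.036 33/13/238 30/13/238 35/13/239 17/38/120 11/161/84 12/169/98 11/164/104 11/163/108 11/163/108 33/24/200 40/13/241 38/13/240 38/13/240
-0.028 30/13/19 32/15/234 32/14/233 22/32/145 11/165/93 11/165/99 18/170/159 11/164/104 11/163/108 15/43/119 17/33/147 18/31/146 17/33/146
delta [0.225 0.05  1.438] rot [ 0.001 -0.001  0.002]
```

```bash
python3 -c "
from h import *
togo2([.649,-.058,.09],-92.2,-20)
togo2([.649,-.058,.039],-92.2,-20)"
```

```text
delta [0.134 0.047 0.907] rot [ 0.001 -0.001  0.002]
delta [0.307 0.047 1.386] rot [ 0.001 -0.001  0.002]
```

```bash
python3 -m creep '[{"grip":0.4,"delta_pos":[0.06,0.04,0.4],"rotation":[0,0,0]},{"grip":0.4,"delta_pos":[0.13,0.04,0.85],"rotation":[0,0,0]},{"grip":0.4,"delta_pos":[0.13,0.04,0.9],"rotation":[0,0,0]},{"grip":0.4,"delta_pos":[0.13,0.04,0.9],"rotation":[0,0,0]}]'
python3 -m creep '[{"grip":0.4,"delta_pos":[0.09,0,0.25],"rotation":[0,0,0]},{"grip":0.4,"delta_pos":[0.17,0,0.48],"rotation":[0,0,0]},{"grip":0.4,"delta_pos":[0.17,0,0.48],"rotation":[0,0,0]},{"grip":0.6,"delta_pos":[0.17,0,0.48],"rotation":[0,0,0]},{"grip":1,"delta_pos":[0.17,0,0.48],"rotation":[0,0,0]}]'
python3 -m creep '[{"grip":1,"delta_pos":[0,0,0],"rotation":[0,0,0]},{"grip":1,"delta_pos":[0,0,0],"rotation":[0,0,0]},{"grip":1,"delta_pos":[0,0,0],"rotation":[0,0,0]}]'
python3 -c "
from h import *
togo2([.645,-.158,.039],-92.2,-20)"
```

```text
clock: 49.15
tool_pos: [0.6493, -0.0561, 0.0914]
orientation: [179.9, 19.9, -91.8]
force: [0.9, 0.4, 1.9]
opening: 0.0523
gripper_force: 0.0
clock: 49.65
tool_pos: [0.6509, -0.0571, 0.0428]
orientation: [-179.8, 19.9, -91.9]
force: [0.2, -0.5, 1.4]
opening: 0.0418
gripper_force: 0.0
clock: 49.95
tool_pos: [0.6502, -0.0571, 0.0417]
orientation: [-179.8, 20.0, -91.9]
force: [-1.1, 0.3, 6.3]
opening: 0.0297
gripper_force: 29.9
delta [ 0.959  0.017 -0.32 ] rot [-0.001 -0.     0.003]
```

```bash
python3 -m creep '[{"grip":1,"delta_pos":[0.19,0,-0.068],"rotation":[0,0,0]},{"grip":1,"delta_pos":[0.38,0,-0.137],"rotation":[0,0,0]},{"grip":1,"delta_pos":[0.56,0,-0.205],"rotation":[0,0,0]},{"grip":1,"delta_pos":[0.75,0,-0.274],"rotation":[0,0,0]},{"grip":1,"delta_pos":[0.94,0,-0.342],"rotation":[0,0,0]}]'
python3 -m creep '[{"grip":1,"delta_pos":[0.19,0,-0.068],"rotation":[0,0,0]},{"grip":1,"delta_pos":[0.38,0,-0.137],"rotation":[0,0,0]},{"grip":1,"delta_pos":[0.56,0,-0.205],"rotation":[0,0,0]},{"grip":1,"delta_pos":[0.7,0,-0.255],"rotation":[0,0,0]},{"grip":1,"delta_pos":[0.7,0,-0.255],"rotation":[0,0,0]}]'
python3 - <<'E'
from h import *
print(ctrl.get_obs()['tool_pos'])
t=snap('top');h=cv2.cvtColor(t['color'],cv2.COLOR_RGB2HSV)
for x in (.635,.645,.655):
  print(x,*['%d:%d/%d/%d'%(round(y*1000),*h[tuple(proj(t,[x,y,.0245]).round().astype(int)[::-1])]) for y in np.arange(-.16,-.005,.008)])
E
```

```text
clock: 50.45
tool_pos: [0.6467, -0.1564, 0.0417]
orientation: [-179.9, 20.1, -91.9]
force: [0.2, 5.9, 7.9]
opening: 0.0297
gripper_force: 29.9
clock: 50.95
tool_pos: [0.6435, -0.2341, 0.0408]
orientation: [-179.9, 19.9, -92.0]
force: [-1.4, -5.3, 7.1]
opening: 0.0296
gripper_force: 29.9
[ 0.64350338 -0.2341018   0.04076233]
0.635 -160:13/103/69 -152:12/42/61 -144:14/51/55 -136:16/62/45 -128:14/62/45 -120:13/40/135 -112:12/41/123 -104:11/40/129 -96:11/39/137 -88:10/55/56 -80:13/70/44 -72:15/57/98 -64:14/63/121 -56:15/69/137 -48:15/73/133 -40:30/1/242 -32:20/3/238 -24:20/3/239 -16:15/5/210 -8:11/27/197
0.645 -160:13/92/58 -152:12/58/44 -144:14/65/43 -136:15/59/43 -128:14/50/76 -120:12/39/130 -112:11/42/128 -104:13/42/128 -96:11/41/130 -88:13/42/128 -80:23/16/210 -72:30/4/243 -64:40/3/242 -56:42/5/248 -48:50/3/250 -40:18/14/186 -32:30/1/241 -24:20/3/239 -16:0/1/207 -8:14/75/51
0.655 -160:14/71/54 -152:14/64/44 -144:15/68/45 -136:18/75/41 -128:13/42/97 -120:11/40/129 -112:13/42/129 -104:11/41/131 -96:13/41/131 -88:14/40/128 -80:21/12/205 -72:30/3/238 -64:30/3/237 -56:30/3/237 -48:23/4/238 -40:30/3/242 -32:24/6/221 -24:30/2/238 -16:10/7/230 -8:12/27/186
```

```bash
python3 -m creep '[{"grip":0.4,"delta_pos":[0,0,0],"rotation":[0,0,0]},{"grip":0.4,"delta_pos":[0,0,0],"rotation":[0,0,0]},{"grip":0.4,"delta_pos":[0,0,0],"rotation":[0,0,0]},{"grip":0.4,"delta_pos":[0,0,-0.4],"rotation":[0,0,0]},{"grip":0.4,"delta_pos":[0,0,-0.9],"rotation":[0,0,0]}]'
python3 -m creep '[{"grip":0.4,"delta_pos":[-0.3,0,0],"rotation":[0,0.09,0]},{"grip":0.4,"delta_pos":[-0.6,0,0],"rotation":[0,0.18,0]},{"grip":0.4,"delta_pos":[-0.6,0,0],"rotation":[0,0.222,0]},{"grip":0.4,"delta_pos":[-0.6,0,0],"rotation":[0,0.222,0]}]'
python3 - <<'E'
from prof import *
o=ctrl.get_obs();print(o['tool_pos'],o['orientation'])
t=snap('top');h=cv2.cvtColor(t['color'],cv2.COLOR_RGB2HSV)
for x in (.640,.645,):
  print(x,*['%d:%d/%d/%d'%(round(y*1000),*h[tuple(proj(t,[x,y,.0325]).round().astype(int)[::-1])]) for y in np.arange(-.29,-.2,.008)])
prof(.032,np.arange(.61,.68,.005),np.arange(-.27,-.19,.01))
togo([.6455,-.170,.037],-92)
E
```

```text
clock: 51.5
tool_pos: [0.6406, -0.2607, 0.1224]
orientation: [179.6, 20.1, -92.0]
force: [1.3, -0.4, 0.4]
opening: 0.0525
gripper_force: 0.0
clock: 51.9
tool_pos: [0.6439, -0.2025, 0.1456]
orientation: [-180.0, -0.1, -91.7]
force: [-0.3, -0.3, 0.2]
opening: 0.0523
gripper_force: 0.0
[ 0.64394672 -0.2024776   0.14561054] [-1.79992984e+02 -1.11431186e-01 -9.16787978e+01]
0.64 -290:21/110/236 -282:22/111/237 -274:21/111/238 -266:19/118/212 -258:11/70/29 -250:15/70/44 -242:16/110/65 -234:14/60/47 -226:15/65/47 -218:16/60/47 -210:16/61/46 -202:14/71/47
0.645 -290:20/118/236 -282:20/118/236 -274:20/117/237 -266:18/120/226 -258:16/103/62 -250:15/61/42 -242:15/122/71 -234:19/120/81 -226:19/119/79 -218:13/88/52 -210:13/88/52 -202:14/62/45
-0.27 20/114/224 20/113/224 20/113/224 19/115/219 19/115/209 20/114/224 21/108/230 20/109/231 22/106/230 20/110/230 21/107/231 21/109/230 21/109/230 20/109/229 19/114/221
-0.26 20/113/224 20/113/224 20/114/224 20/114/219 19/116/209 20/113/225 21/109/230 20/111/230 22/106/231 20/110/229 22/105/230 21/107/231 21/110/230 20/111/229 19/114/221
-0.25 20/113/225 2
[... 486 characters left out ...]
.22 19/116/130 19/116/132 19/115/129 19/114/127 10/157/47 11/163/58 11/161/54 10/161/57 11/162/60 10/172/52 18/116/141 19/115/140 19/114/137 19/114/134 19/113/126
-0.21 18/115/131 19/116/132 19/117/129 19/115/126 12/165/48 11/163/58 11/159/53 10/161/57 11/160/59 10/165/54 19/115/140 19/115/140 19/115/137 19/114/134 19/115/126
-0.2 19/116/130 19/113/131 19/117/129 19/112/127 13/149/53 11/163/58 13/163/58 19/170/117 11/157/60 10/159/56 19/114/137 19/114/141 19/114/137 19/116/134 19/114/127
-0.19 20/31/123 19/33/124 18/31/124 19/33/125 15/37/97 11/158/58 11/168/53 11/166/57 11/167/58 10/167/58 18/36/143 18/32/144 18/32/145 19/33/146 19/33/146
delta [-0.344 -0.006  1.079] rot [0.    0.001 0.001]
```

```bash
python3 -m creep '[{"grip":0.4,"delta_pos":[-0.34,0,0.3],"rotation":[0,0,0]},{"grip":0.4,"delta_pos":[-0.34,0,0.6],"rotation":[0,0,0]},{"grip":0.4,"delta_pos":[-0.34,0,0.6],"rotation":[0,0,0]}]'
python3 -m creep '[{"grip":0.4,"delta_pos":[0,0,0.3],"rotation":[0,0,0]},{"grip":0.4,"delta_pos":[0,0,0.48],"rotation":[0,0,0]},{"grip":0.4,"delta_pos":[0,0,0.48],"rotation":[0,0,0]},{"grip":0.6,"delta_pos":[0,0,0.48],"rotation":[0,0,0]},{"grip":1,"delta_pos":[0,0,0.48],"rotation":[0,0,0]}]'
python3 -m creep '[{"grip":1,"delta_pos":[0,0,0],"rotation":[0,0,0]},{"grip":1,"delta_pos":[0,0,0],"rotation":[0,0,0]},{"grip":1,"delta_pos":[0,0,0],"rotation":[0,0,0]},{"grip":1,"delta_pos":[0,0,-0.4],"rotation":[0,0,0]},{"grip":1,"delta_pos":[0,0,-0.9],"rotation":[0,0,0]}]'
```

```text
clock: 52.3
tool_pos: [0.6423, -0.172, 0.0804]
orientation: [179.5, 0.1, -92.1]
force: [0.2, -0.9, 0.3]
opening: 0.0526
gripper_force: 0.0
clock: 52.8
tool_pos: [0.6459, -0.1725, 0.0385]
orientation: [-179.9, 0.0, -92.0]
force: [0.1, 0.3, 0.6]
opening: 0.0422
gripper_force: 0.0
clock: 53.3
tool_pos: [0.6428, -0.1713, 0.1247]
orientation: [179.6, 0.0, -92.0]
force: [1.5, -0.2, -2.4]
opening: 0.0294
gripper_force: 30.0
```

```bash
python3 -m creep '[{"grip":1,"delta_pos":[0.3,0.1,-0.4],"rotation":[0,0,-0.09]},{"grip":1,"delta_pos":[0.5,0.1,-0.5],"rotation":[0,0,-0.18]},{"grip":1,"delta_pos":[0.5,0.1,-0.5],"rotation":[0,0,-0.27]},{"grip":1,"delta_pos":[0.5,0.1,-0.5],"rotation":[0,0,-0.36]},{"grip":1,"delta_pos":[0.5,0.1,-0.5],"rotation":[0,0,-0.45]}]'
python3 -m creep '[{"grip":1,"delta_pos":[0,0,0],"rotation":[0,0,-0.09]},{"grip":1,"delta_pos":[0,0,0],"rotation":[0,0,-0.18]},{"grip":1,"delta_pos":[0,0,0],"rotation":[0,0,-0.27]},{"grip":1,"delta_pos":[0,0,0],"rotation":[0,0,-0.36]},{"grip":1,"delta_pos":[0,0,0],"rotation":[0,0,-0.45]}]'
python3 -m creep '[{"grip":1,"delta_pos":[0,0,0],"rotation":[0,0,-0.09]},{"grip":1,"delta_pos":[0,0,0],"rotation":[0,0,-0.146]},{"grip":1,"delta_pos":[0,0,0],"rotation":[0,0,-0.146]}]'
python3 -m creep '[{"grip":1,"delta_pos":[-0.5,0,0],"rotation":[0,0,0]},{"grip":1,"delta_pos":[-1,0.1,0],"rotation":[0,0,0]},{"grip":1,"delta_pos":[-1,0.1,0],"rotation":[0,0,0]},{"grip":1,"delta_pos":[-1,0.1,0],"rotation":[0,0,0]}]'
python3 -m creep '[{"grip":1,"delta_pos":[-0.5,0,0],"rotation":[0,0,0]},{"grip":1,"delta_pos":[-1,0.1,0],"rotation":[0,0,0]},{"grip":1,"delta_pos":[-1,0.1,0],"rotation":[0,0,0]},{"grip":1,"delta_pos":[-1,0.1,0],"rotation":[0,0,0]}]'
python3 -c "
from h import *
togo([.4133,-.250,.105],2.2);togo([.4133,-.250,.032],2.2)"
```

```text
clock: 53.8
tool_pos: [0.6327, -0.2213, 0.1766]
orientation: [180.0, 0.1, -51.2]
force: [-1.1, 1.0, -2.1]
opening: 0.0298
gripper_force: 30.0
clock: 54.3
tool_pos: [0.6329, -0.221, 0.1763]
orientation: [-180.0, 0.1, -10.7]
force: [0.5, -0.1, -2.7]
opening: 0.0296
gripper_force: 30.0
clock: 54.6
tool_pos: [0.6329, -0.221, 0.1764]
orientation: [-180.0, 0.1, 2.2]
force: [0.2, -0.6, -2.3]
opening: 0.0297
gripper_force: 30.0
clock: 55.0
tool_pos: [0.5329, -0.2353, 0.1776]
orientation: [-180.0, -0.0, 2.0]
force: [0.5, 1.1, -2.5]
opening: 0.0296
gripper_force: 30.0
clock: 55.4
tool_pos: [0.4347, -0.2491, 0.1777]
orientation: [180.0, -0.1, 2.0]
force: [0.3, 0.3, -1.8]
opening: 0.0298
gripper_force: 30.0
delta [-0.215  0.001  0.727] rot [ 0.    -0.001 -0.002]
delta [-2.160e-01  1.000e-03  1.457e+00] rot [ 0.    -0.001 -0.002]
```

```bash
python3 -m creep '[{"grip":1,"delta_pos":[-0.21,0,0.3],"rotation":[0,0,-0.002]},{"grip":1,"delta_pos":[-0.21,0,0.73],"rotation":[0,0,-0.002]},{"grip":1,"delta_pos":[-0.21,0,0.73],"rotation":[0,0,-0.002]},{"grip":1,"delta_pos":[-0.21,0,0.73],"rotation":[0,0,-0.002]}]'
python3 -c "
from h import *
togo([.4133,-.250,.032],2.2)"
```

```text
clock: 55.8
tool_pos: [0.4148, -0.2498, 0.1043]
orientation: [180.0, 0.1, 2.4]
force: [1.2, 0.5, -1.3]
opening: 0.0296
gripper_force: 30.0
delta [-0.014  0.001  0.723] rot [0.    0.001 0.002]
```

```bash
python3 -m creep '[{"grip":1,"delta_pos":[-0.01,0,0.3],"rotation":[0,0,0]},{"grip":1,"delta_pos":[-0.01,0,0.55],"rotation":[0,0,0]},{"grip":1,"delta_pos":[-0.01,0,0.73],"rotation":[0,0,0]},{"grip":1,"delta_pos":[-0.01,0,0.73],"rotation":[0,0,0]},{"grip":1,"delta_pos":[-0.01,0,0.73],"rotation":[0,0,0]}]'
python3 -m creep '[{"grip":0.56,"delta_pos":[0,0,0],"rotation":[0,0,0]},{"grip":0.56,"delta_pos":[0,0,0],"rotation":[0,0,0]},{"grip":0.56,"delta_pos":[0,0,0],"rotation":[0,0,0]},{"grip":0.56,"delta_pos":[0,0,-0.4],"rotation":[0,0,0]},{"grip":0.56,"delta_pos":[0,0,-0.9],"rotation":[0,0,0]}]'
python3 -m creep '[{"grip":0.56,"delta_pos":[0.2,0,-0.5],"rotation":[0,0,0.05]},{"grip":0.45,"delta_pos":[0.4,0,-1],"rotation":[0,0,0.097]},{"grip":0.45,"delta_pos":[0.4,0,-1],"rotation":[0,0,0.097]}]'
python3 -m creep '[{"grip":0.45,"delta_pos":[0.2,-0.5,-0.5],"rotation":[0,0,0]},{"grip":0.45,"delta_pos":[0.2,-1,-0.5],"rotation":[0,0,0]},{"grip":0.45,"delta_pos":[0.2,-1,-0.5],"rotation":[0,0,0]}]'
python3 -m creep '[{"grip":0.45,"delta_pos":[0,-0.5,0],"rotation":[0,0,0]},{"grip":0.45,"delta_pos":[0,-1,0],"rotation":[0,0,0]},{"grip":0.45,"delta_pos":[0,-1,0],"rotation":[0,0,0]}]'
python3 -m creep '[{"grip":0.45,"delta_pos":[0,-0.5,0],"rotation":[0,0,0]},{"grip":0.45,"delta_pos":[0,-1,0],"rotation":[0,0,0]},{"grip":0.45,"delta_pos":[0,-1,0],"rotation":[0,0,0]}]'
python3 -m creep '[{"grip":0.45,"delta_pos":[0,-0.5,0],"rotation":[0,0,0]},{"grip":0.45,"delta_pos":[0,-1,0],"rotation":[0,0,0]},{"grip":0.45,"delta_pos":[0,-1,0],"rotation":[0,0,0]}]'
python3 -m creep '[{"grip":0.45,"delta_pos":[0,-0.5,0],"rotation":[0,0,0]},{"grip":0.45,"delta_pos":[0,-1,0],"rotation":[0,0,0]},{"grip":0.45,"delta_pos":[0,-1,0],"rotation":[0,0,0]}]'
python3 - <<'E'
from h import *
from k import knives
for n in ('wrist','top'):
  t=snap(n)
  for k in knives(t): print(n,k)
h=cv2.cvtColor(t['color'],cv2.COLOR_RGB2HSV)
# tray contents: non-felt blobs inside tray at z .026
c=np.array([.390,-.307]);a=np.radians(2.3);ex=np.array([np.cos(a),np.sin(a)]);ey=np.array([-np.sin(a),np.cos(a)])
for y in (-75,-56,-37,-20,0,20,37,56,75):
  print(y,*['%d/%d'%tuple(h[tuple(proj(t,[*(c+ex*x/1e3+ey*y/1e3),.024]).round().astype(int)[::-1])][1:]) for x in range(-117,118,13)])
o=ctrl.get_obs();print(o['tool_pos'],o['orientation'],o['joint_pos'].round(1))
togo([.4793,.4125,.1],-6.5)
E
```

```text
clock: 56.3
tool_pos: [0.4146, -0.25, 0.0325]
orientation: [180.0, -0.1, 2.4]
force: [-0.9, -0.8, -2.1]
opening: 0.0297
gripper_force: 30.0
clock: 56.8
tool_pos: [0.4108, -0.2494, 0.1208]
orientation: [-179.9, 0.3, 2.3]
force: [1.9, -0.7, -0.1]
opening: 0.0386
gripper_force: 0.0
clock: 57.1
tool_pos: [0.4567, -0.2491, 0.2279]
orientation: [179.9, -0.6, -6.4]
force: [0.5, 0.4, -0.6]
opening: 0.0467
gripper_force: 0.0
clock: 57.4
tool_pos: [0.4846, -0.1487, 0.273]
orientation: [-180.0, -0.2, -6.3]
force: [0.1, 0.3, -0.0]
opening: 0.0481
gripper_force: 0.0
clock: 57.7
tool_pos: [0.495, -0.0472, 0.2713]
orientation: [-179.9, -0.1, -6.1]
force: [0.2, -0.8, -0.6]
opening: 0.0484
gripper_force: 0.0
clock: 58.0
tool_pos: [0.5062, 0.0517, 0.271]
orientation: [-180.0, -0.0, -6.2]
force: [0.0, -1.0, 0.3]
opening: 0.048
gripper_force: 0.0
clock: 58.3
tool_pos: [0.5174, 0.1508, 0.2706]
orientation: [-180.0, -0.0, -6.2]
force: [-1.1, -1.1, 0.2]
opening: 0.0483
gripper_force: 0.0
clock: 58.6
tool_pos: [0.5285, 0.2501, 0.2702]
orientation: [180.0, 0.0, -6.2]
force: [-0.9, -1.9, -0.2]
opening: 0.0483
[... 740 characters left out ...]
39 42/139 42/135 42/133 43/135 41/136 40/134 39/136 41/138 43/138 39/136 41/131 45/135 36/133 39/137 27/140
37 137/255 43/136 42/134 41/131 40/140 48/122 46/127 50/128 46/127 39/136 33/141 34/137 37/144 37/139 37/130 31/141 35/140 37/138 42/67
56 151/236 37/174 17/236 16/233 16/233 18/233 14/232 15/232 15/236 18/255 161/108 176/231 160/110 166/134 159/109 159/106 155/102 170/102 85/81
75 161/190 39/138 42/141 28/208 27/206 25/218 20/178 31/173 28/208 55/102 42/109 38/108 41/107 50/102 46/112 40/115 40/109 41/124 110/74
[0.52775791 0.24674752 0.27034269] [ 1.79938592e+02  5.84240161e-02 -6.30372410e+00] [ 44.3  11.2  -9.4  -0.  -69.6  39.4]
delta [-0.662 -1.596  1.702] rot [0.001 0.001 0.002]
```

```bash
python3 -m creep '[{"grip":0.45,"delta_pos":[-0.4,-0.5,0],"rotation":[0,0,0]},{"grip":0.45,"delta_pos":[-0.66,-1,0],"rotation":[0,0,0]},{"grip":0.45,"delta_pos":[-0.66,-1,0],"rotation":[0,0,0]},{"grip":0.45,"delta_pos":[-0.66,-1,0],"rotation":[0,0,0]}]'
python3 - <<'E'
from h import *
import k
from k import knives
for n in ('wrist','top','scene'):
  t=snap(n)
  for q in knives(t): print(n,q)
  h=cv2.cvtColor(t['color'],cv2.COLOR_RGB2HSV)
  m=cv2.inRange(h,(0,110,25),(19,255,255)); m=cv2.morphologyEx(m,cv2.MORPH_CLOSE,np.ones((5,5)))
  for c in cv2.findContours(m,0,2)[0]:
    if cv2.contourArea(c)<60: continue
    w=np.array([ray(t,u,v,.023)[:2] for u,v in c[:,0]],np.float32)*1000
    if 250<w[:,0].mean()<680 and 120<w[:,1].mean()<520: print(n,'warm',cv2.contourArea(c),w.min(0).round(),w.max(0).round())
togo([.4793,.4125,.1],-6.5)
E
```

```text
clock: 59.1
tool_pos: [0.4727, 0.354, 0.2711]
orientation: [-180.0, 0.0, -6.3]
force: [0.1, -1.0, -0.4]
opening: 0.0482
gripper_force: 0.0
wrist warm 620.0 [258. 220.] [346. 246.]
wrist warm 650.5 [290. 488.] [375. 525.]
wrist warm 1872.0 [375. 447.] [486. 580.]
top warm 62.5 [323. 223.] [337. 313.]
scene warm 177.5 [381. 453.] [485. 495.]
scene warm 62.0 [329. 227.] [349. 315.]
delta [-0.013 -0.609  1.712] rot [0.    0.    0.001]
```

Knife C has been knocked about 5 cm to +y (scene view puts its handle at y 0.45–0.50). I'll move over it and measure again.

```bash
python3 -m creep '[{"grip":0.45,"delta_pos":[0,-0.5,0],"rotation":[0,0,0]},{"grip":0.45,"delta_pos":[0,-0.9,0],"rotation":[0,0,0]},{"grip":0.45,"delta_pos":[0,-0.9,0],"rotation":[0,0,0]},{"grip":0.45,"delta_pos":[0,-0.9,0],"rotation":[0,0,0]}]'
cat > c.py <<'E'
from h import *
t=snap('wrist'); h=cv2.cvtColor(t['color'],cv2.COLOR_RGB2HSV)
for hi in (14,17):
  m=((h[...,0]<=hi)&(h[...,1]>125)&(h[...,2]>25)).astype(np.uint8)*255; m=cv2.morphologyEx(cv2.morphologyEx(m,cv2.MORPH_OPEN,np.ones((3,3))),cv2.MORPH_CLOSE,np.ones((9,9)))
  for c in cv2.findContours(m,0,2)[0]:
    if cv2.contourArea(c)<300: continue
    w=np.array([ray(t,u,v,.023)[:2] for u,v in c[:,0]],np.float32)*1000
    if 250<w[:,0].mean()<680 and 300<w[:,1].mean()<600: print(hi,cv2.contourArea(c),cv2.minAreaRect(w),w.min(0).round(),w.max(0).round(),h[tuple(c[:,0].mean(0).astype(int)[::-1])])
o=ctrl.get_obs();print(o['tool_pos'])
s=t
for y in np.arange(.40,.56,.01):
    print(round(y,2),*['%d/%d/%d'%tuple(h[v,u]) if 0<=u<640 and 0<=v<400 else '-' for u,v in [proj(t,[x,y,.02]).round().astype(int) for x in np.arange(.36,.62,.02)]])
E
python3 c.py
```

```text
clock: 59.65
tool_pos: [0.4841, 0.4419, 0.2703]
orientation: [179.9, 0.0, -6.4]
force: [-0.1, -0.1, 0.5]
opening: 0.0481
gripper_force: 0.0
14 1720.0 ((432.37872314453125, 466.9527893066406), (101.0733871459961, 27.44409942626953), 5.8566460609436035) [382. 449.] [483. 485.] [ 12 156  77]
17 1783.5 ((432.1094665527344, 466.96453857421875), (101.60420989990234, 28.480487823486328), 5.8713507652282715) [381. 449.] [483. 486.] [ 19 169 122]
[0.48399853 0.44134934 0.27075351]
0.4 110/120/155 110/117/89 110/119/90 110/120/83 110/120/98 110/120/157 109/121/156 110/119/156 110/120/160 110/121/148 110/120/164 110/121/156 110/120/162
0.41 110/121/162 110/119/158 110/119/158 110/119/135 110/119/90 110/120/160 110/120/162 110/120/160 110/119/156 110/120/163 110/118/154 110/121/165 110/119/158
0.42 110/119/167 110/120/91 110/118/93 110/120/91 110/121/93 110/119/161 110/120/170 110/120/157 110/119/171 110/119/161 110/119/158 110/120/157 110/119/161
0.43 110/121/154 110/119/92 110/118/93 110/118/95 109/119/88 110/120/153 110/119/161 110/119/159 110/121/165 110/121/175 110/119/163 110/119/150 110/1
[... 1102 characters left out ...]
6/248 23/97/248 24/94/249 24/95/249
0.52 90/12/21 90/14/18 20/46/33 19/114/168 19/113/156 20/110/232 24/93/249 23/97/248 24/93/249 23/97/248 23/97/248 24/94/249 24/95/249
0.53 0/7/35 165/26/20 23/46/110 19/114/168 19/112/155 23/101/248 24/94/249 23/97/248 24/93/249 23/97/247 23/97/247 24/94/249 24/95/249
0.54 15/11/48 21/47/114 21/46/110 18/113/169 19/112/155 19/112/157 24/97/249 18/115/219 19/112/116 23/25/41 20/19/41 20/34/45 18/29/44
0.55 20/15/52 21/46/110 21/47/109 19/112/168 19/114/155 18/114/157 18/28/46 17/40/45 17/39/46 18/29/44 23/24/43 18/28/45 18/28/45
0.56 10/14/55 21/46/110 19/113/162 19/113/182 23/102/245 23/99/247 20/35/44 24/28/46 20/35/44 15/24/43 15/34/45 20/33/46 15/34/45
```

```bash
python3 - <<'E'
from h import *
t=snap('top');s=snap('scene')
def P(s): return np.array(s['intrinsics'])@np.c_[s['R'],s['t']]
def tri(a,b):
    X=cv2.triangulatePoints(P(t),P(s),np.array(a,float),np.array(b,float)); return (X[:3]/X[3]).ravel().round(3)
a=cv2.imread('pics/top0.png');b=cv2.imread('pics/scene0.png')
# brown wheel masks
for im,(x0,x1,y0,y1),n in ((a,(150,215,210,245),'top'),(b,(440,510,255,320),'scene')):
    h=cv2.cvtColor(im,cv2.COLOR_BGR2HSV)[y0:y1,x0:x1]
    m=cv2.inRange(h,(5,80,40),(16,255,200))
    for c in cv2.findContours(m,0,2)[0]:
        if cv2.contourArea(c)>30: r=cv2.boundingRect(c); print(n,r[0]+x0,r[1]+y0,r[2:],cv2.contourArea(c))
print('wheel',tri((176,228),(484,287)),'bigwheel',tri((182,161),(404,342)),'drum right edge z.1',ray(t,197,195,.1),ray(t,193,228,.08),ray(t,200,161,.08))
E
```

```text
top 160 210 (48, 23) 314.0
scene 463 265 (38, 40) 506.5
wheel [0.472 0.654 0.131] bigwheel [0.768 0.629 0.116] drum right edge z.1 [0.6166638  0.57451249 0.1       ] [0.47873248 0.59414877 0.08      ] [0.76846865 0.57089502 0.08      ]
```

Wheel at (0.472, 0.654), nearest edge y about 0.584: there is room if I grip C a little back (knife x=-40) and bias the TCP to -y.

```bash
python3 -c "
from h import *
togo([.456,.465,.17],5.9)"
```

```text
delta [-0.304 -0.205  1.014] rot [-0.    -0.    -0.138]
```

```bash
python3 -m creep '[{"grip":0.42,"delta_pos":[-0.3,-0.2,0.1],"rotation":[0,0,-0.09]},{"grip":0.42,"delta_pos":[-0.3,-0.2,0.5],"rotation":[0,0,-0.138]},{"grip":0.42,"delta_pos":[-0.3,-0.2,1],"rotation":[0,0,-0.138]},{"grip":0.42,"delta_pos":[-0.3,-0.2,1],"rotation":[0,0,-0.138]},{"grip":0.42,"delta_pos":[-0.3,-0.2,1],"rotation":[0,0,-0.138]}]'
python3 c.py | head -3
python3 -c "
from h import *
togo([.456,.465,.0275],5.9)"
```

```text
clock: 60.3
tool_pos: [0.4565, 0.4651, 0.172]
orientation: [179.9, -0.0, 6.0]
force: [0.4, 0.7, 1.5]
opening: 0.0506
gripper_force: 0.0
14 3151.5 ((432.3047790527344, 468.1226806640625), (100.46055603027344, 26.89427375793457), 6.313319206237793) [381. 450.] [483. 486.] [ 10 159  69]
17 3233.5 ((432.3081970214844, 468.1048583984375), (100.44308471679688, 28.028837203979492), 5.568892955780029) [381. 450.] [483. 486.] [ 18 165 111]
[0.45715055 0.46621136 0.17366892]
delta [-0.016  0.013  1.462] rot [-0.001 -0.001  0.001]
```

```bash
python3 -m creep '[{"grip":0.42,"delta_pos":[-0.01,0,0.3],"rotation":[0,0,0]},{"grip":0.42,"delta_pos":[-0.01,0,0.6],"rotation":[0,0,0]},{"grip":0.42,"delta_pos":[-0.01,0,0.8],"rotation":[0,0,0]},{"grip":0.42,"delta_pos":[-0.01,0,0.8],"rotation":[0,0,0]}]'
python3 -m creep '[{"grip":0.42,"delta_pos":[0,0,0.3],"rotation":[0,0,0]},{"grip":0.42,"delta_pos":[0,0,0.5],"rotation":[0,0,0]},{"grip":0.42,"delta_pos":[0,0,0.65],"rotation":[0,0,0]},{"grip":0.42,"delta_pos":[0,0,0.65],"rotation":[0,0,0]},{"grip":1,"delta_pos":[0,0,0.65],"rotation":[0,0,0]}]'
python3 -m creep '[{"grip":1,"delta_pos":[0,0,0],"rotation":[0,0,0]},{"grip":1,"delta_pos":[0,0,0],"rotation":[0,0,0]},{"grip":1,"delta_pos":[0,0,0],"rotation":[0,0,0]},{"grip":1,"delta_pos":[0,0,0],"rotation":[0,0,0]}]'
python3 -m creep '[{"grip":1,"delta_pos":[0,0,-0.3],"rotation":[0,0,0]},{"grip":1,"delta_pos":[0,0,-0.6],"rotation":[0,0,0]},{"grip":1,"delta_pos":[0,0,-0.9],"rotation":[0,0,0]},{"grip":1,"delta_pos":[0,0,-0.9],"rotation":[0,0,0]}]'
python3 -m creep '[{"grip":1,"delta_pos":[0,0.5,0],"rotation":[0,0,0]},{"grip":1,"delta_pos":[0,1,0],"rotation":[0,0,0]},{"grip":1,"delta_pos":[0,1,0],"rotation":[0,0,0]},{"grip":1,"delta_pos":[0,1,0],"rotation":[0,0,0]}]'
```

```text
clock: 60.75
tool_pos: [0.4552, 0.4655, 0.0912]
orientation: [180.0, 0.0, 6.0]
force: [0.6, -0.5, 1.2]
opening: 0.0508
gripper_force: 0.0
clock: 61.25
tool_pos: [0.4557, 0.4668, 0.0278]
orientation: [-179.9, -0.1, 6.0]
force: [0.2, 0.4, 0.6]
opening: 0.0469
gripper_force: 0.0
clock: 61.65
tool_pos: [0.4561, 0.4684, 0.0282]
orientation: [-179.7, -0.2, 6.1]
force: [1.0, 5.1, 5.9]
opening: 0.03
gripper_force: 30.0
clock: 62.05
tool_pos: [0.456, 0.467, 0.1204]
orientation: [-179.8, -0.2, 6.0]
force: [0.0, -0.2, -3.0]
opening: 0.0296
gripper_force: 29.9
clock: 62.45
tool_pos: [0.465, 0.3643, 0.1155]
orientation: [179.9, 0.1, 5.9]
force: [0.3, 0.1, -3.0]
opening: 0.0294
gripper_force: 29.9
```

```bash
python3 -m creep '[{"grip":1,"delta_pos":[0,0.4,0.2],"rotation":[0,0,0.03]},{"grip":1,"delta_pos":[0,0.5,0.5],"rotation":[0,0,0.085]},{"grip":1,"delta_pos":[0,0.5,0.7],"rotation":[0,0,0.085]},{"grip":1,"delta_pos":[0,0.5,0.84],"rotation":[0,0,0.085]},{"grip":1,"delta_pos":[0,0.5,0.84],"rotation":[0,0,0.085]}]'
python3 -m creep '[{"grip":1,"delta_pos":[0,0,0],"rotation":[0,0,0]},{"grip":0.42,"delta_pos":[0,0,0],"rotation":[0,0,0]},{"grip":0.42,"delta_pos":[0,0,0],"rotation":[0,0,0]},{"grip":0.42,"delta_pos":[0,0,0],"rotation":[0,0,0]},{"grip":0.42,"delta_pos":[0,0,0.03],"rotation":[0,0,0]}]'
python3 -m creep '[{"grip":0.42,"delta_pos":[0.14,0,0],"rotation":[0,0,0]},{"grip":0.42,"delta_pos":[0.27,0,0],"rotation":[0,0,0]},{"grip":0.42,"delta_pos":[0.27,0,0],"rotation":[0,0,0]},{"grip":0.8,"delta_pos":[0.27,0,0],"rotation":[0,0,0]},{"grip":1,"delta_pos":[0.27,0,0],"rotation":[0,0,0]}]'
python3 -m creep '[{"grip":1,"delta_pos":[0,0,0],"rotation":[0,0,0]},{"grip":1,"delta_pos":[0,0,0],"rotation":[0,0,0]},{"grip":1,"delta_pos":[0,0,0],"rotation":[0,0,0]}]'
```

```text
clock: 62.95
tool_pos: [0.4699, 0.3163, 0.03]
orientation: [179.8, 0.1, -1.6]
force: [-0.1, -0.2, -2.2]
opening: 0.0299
gripper_force: 30.0
clock: 63.45
tool_pos: [0.471, 0.3172, 0.0299]
orientation: [-179.9, -0.1, -1.6]
force: [0.4, 0.5, 0.6]
opening: 0.0498
gripper_force: 0.0
clock: 63.95
tool_pos: [0.4976, 0.3155, 0.0288]
orientation: [180.0, 0.0, -1.7]
force: [-0.2, 0.2, 0.0]
opening: 0.0399
gripper_force: 0.0
clock: 64.25
tool_pos: [0.4974, 0.3159, 0.0291]
orientation: [180.0, 0.0, -1.6]
force: [-0.6, -0.2, -1.6]
opening: 0.0298
gripper_force: 30.5
```

```bash
python3 -m creep '[{"grip":1,"delta_pos":[0,0,-0.4],"rotation":[0,0,0]},{"grip":1,"delta_pos":[0,0,-0.9],"rotation":[0,0,0]},{"grip":1,"delta_pos":[0,0,-0.9],"rotation":[0,0,-0.09]},{"grip":1,"delta_pos":[0,0,-0.9],"rotation":[0,0,-0.18]},{"grip":1,"delta_pos":[0,0,-0.9],"rotation":[0,0,-0.27]}]'
python3 -m creep '[{"grip":1,"delta_pos":[0,0,0],"rotation":[0,0,-0.09]},{"grip":1,"delta_pos":[0,0,0],"rotation":[0,0,-0.18]},{"grip":1,"delta_pos":[0,0,0],"rotation":[0,0,-0.27]},{"grip":1,"delta_pos":[0,0,0],"rotation":[0,0,-0.36]},{"grip":1,"delta_pos":[0,0,0],"rotation":[0,0,-0.45]}]'
python3 -m creep '[{"grip":1,"delta_pos":[0,0,0],"rotation":[0,0,-0.09]},{"grip":1,"delta_pos":[0,0,0],"rotation":[0,0,-0.18]},{"grip":1,"delta_pos":[0,0,0],"rotation":[0,0,-0.273]},{"grip":1,"delta_pos":[0,0,0],"rotation":[0,0,-0.273]}]'
python3 -m creep '[{"grip":1,"delta_pos":[-0.3,0.5,0],"rotation":[0,0,0]},{"grip":1,"delta_pos":[-0.6,0.8,0],"rotation":[0,0,0]},{"grip":1,"delta_pos":[-0.6,0.8,0],"rotation":[0,0,0]},{"grip":1,"delta_pos":[-0.6,0.8,0],"rotation":[0,0,0]}]'
python3 -m creep '[{"grip":1,"delta_pos":[-0.3,0.5,0],"rotation":[0,0,0]},{"grip":1,"delta_pos":[-0.6,0.8,0],"rotation":[0,0,0]},{"grip":1,"delta_pos":[-0.6,0.8,0],"rotation":[0,0,0]},{"grip":1,"delta_pos":[-0.6,0.8,0],"rotation":[0,0,0]}]'
python3 -c "
from h import *
togo([.6600,.19,.041],87.8)"
```

```text
clock: 64.75
tool_pos: [0.4972, 0.3158, 0.1193]
orientation: [-180.0, -0.0, 23.0]
force: [-0.5, -0.6, -3.4]
opening: 0.0297
gripper_force: 30.6
clock: 65.25
tool_pos: [0.4971, 0.3157, 0.1187]
orientation: [-180.0, 0.0, 63.5]
force: [0.3, -0.2, -2.8]
opening: 0.0297
gripper_force: 30.6
clock: 65.65
tool_pos: [0.4972, 0.3157, 0.1187]
orientation: [-180.0, 0.0, 87.9]
force: [0.4, 0.3, -2.7]
opening: 0.0301
gripper_force: 30.6
clock: 66.05
tool_pos: [0.5756, 0.2514, 0.1184]
orientation: [-179.9, 0.0, 87.4]
force: [-0.1, 1.6, -2.4]
opening: 0.0297
gripper_force: 30.6
clock: 66.45
tool_pos: [0.6525, 0.1894, 0.1184]
orientation: [-179.9, 0.0, 87.5]
force: [-1.1, 0.3, -3.1]
opening: 0.0296
gripper_force: 30.6
delta [0.01  0.076 0.774] rot [-0.001  0.    -0.003]
```

```bash
python3 -m creep '[{"grip":1,"delta_pos":[0.01,0.08,0],"rotation":[0,0,-0.003]},{"grip":1,"delta_pos":[0.01,0.08,0.3],"rotation":[0,0,-0.003]},{"grip":1,"delta_pos":[0.01,0.08,0.6],"rotation":[0,0,-0.003]},{"grip":1,"delta_pos":[0.01,0.08,0.77],"rotation":[0,0,-0.003]},{"grip":1,"delta_pos":[0.01,0.08,0.77],"rotation":[0,0,-0.003]}]'
python3 -m creep '[{"grip":1,"delta_pos":[-0.2,0,0],"rotation":[0,0,0]},{"grip":1,"delta_pos":[-0.4,0,0],"rotation":[0,0,0]},{"grip":1,"delta_pos":[-0.6,0,0],"rotation":[0,0,0]},{"grip":1,"delta_pos":[-0.8,0,0],"rotation":[0,0,0]},{"grip":1,"delta_pos":[-0.88,0,0],"rotation":[0,0,0]}]'
python3 -m creep '[{"grip":1,"delta_pos":[0,0,0.03],"rotation":[0,0,0]},{"grip":1,"delta_pos":[0,0,0.03],"rotation":[0,0,0]},{"grip":0.45,"delta_pos":[0,0,0.03],"rotation":[0,0,0]},{"grip":0.45,"delta_pos":[0,0,0.03],"rotation":[0,0,0]},{"grip":0.45,"delta_pos":[0,0,0.03],"rotation":[0,0,0]}]'
python3 -m creep '[{"grip":0.45,"delta_pos":[0,0,-0.4],"rotation":[0,0,0]},{"grip":0.45,"delta_pos":[0.4,0,-0.6],"rotation":[0,0,0]},{"grip":0.45,"delta_pos":[0.75,0,-0.6],"rotation":[0,0,0]},{"grip":0.45,"delta_pos":[0.75,0,-0.6],"rotation":[0,0,0]},{"grip":0.45,"delta_pos":[0.75,0,-0.6],"rotation":[0,0,0]}]'
python3 - <<'E'
from prof import *
print(ctrl.get_obs()['tool_pos'])
prof(.0245,np.arange(.635,.69,.005),np.arange(.17,.25,.01))
togo([.6620,.178,.0375],87.8)
E
```

```text
clock: 66.95
tool_pos: [0.659, 0.1912, 0.0396]
orientation: [-179.8, 0.1, 88.1]
force: [-0.5, 0.1, -2.2]
opening: 0.0298
gripper_force: 30.6
clock: 67.45
tool_pos: [0.6576, 0.0995, 0.0427]
orientation: [180.0, -0.0, 87.9]
force: [0.2, 0.0, -2.1]
opening: 0.0299
gripper_force: 30.6
clock: 67.95
tool_pos: [0.6582, 0.1032, 0.0394]
orientation: [180.0, -0.0, 88.1]
force: [-0.6, -0.2, -0.3]
opening: 0.0462
gripper_force: 0.0
clock: 68.45
tool_pos: [0.6602, 0.1788, 0.0992]
orientation: [180.0, -0.0, 88.1]
force: [0.0, -0.7, -0.4]
opening: 0.0481
gripper_force: 0.0
[0.66020234 0.17875389 0.09917195]
0.17 21/110/227 19/113/163 17/20/112 15/22/137 16/24/138 18/22/141 18/22/140 18/22/142 16/20/139 18/113/170 19/113/176
0.18 19/113/172 19/111/163 20/22/106 16/11/246 16/11/246 15/22/142 18/22/140 18/22/142 16/20/140 19/113/154 19/113/176
0.19 19/113/172 19/113/163 19/92/138 16/21/157 18/10/247 18/22/142 16/20/140 19/20/140 19/20/140 19/114/155 18/113/176
0.2 19/113/172 19/113/162 19/113/163 18/74/137 19/11/247 15/22/141 18/22/141 15/22/141 16/20/140 19/112/155 19/114/175
0.21 19/113/172 19/113/163 19/113/163 19/113/160 19/114/163 16/25/111 19/20/142 18/22/142 18/22/140 19/113/156 18/113/176
0.22 19/113/172 19/113/162 19/112/162 19/114/159 19/112/164 19/114/159 19/113/163 19/113/163 19/113/162 19/113/156 19/114/175
0.23 19/113/171 19/112/161 23/94/249 23/98/248 19/112/162 19/112/159 19/112/161 19/113/163 19/113/160 19/114/155 26/82/250
0.24 25/88/250 23/95/249 23/95/249 23/97/248 24/93/250 23/97/248 23/95/249 24/93/249 23/95/249 23/100/246 26/83/250
delta [0.003 0.019 0.614] rot [-0.     0.     0.003]
```

```bash
python3 -m creep '[{"grip":0.45,"delta_pos":[-0.03,0.01,0.3],"rotation":[0,0,0]},{"grip":0.45,"delta_pos":[-0.03,0.01,0.61],"rotation":[0,0,0]},{"grip":0.45,"delta_pos":[-0.03,0.01,0.61],"rotation":[0,0,0]},{"grip":0.6,"delta_pos":[-0.03,0.01,0.61],"rotation":[0,0,0]},{"grip":1,"delta_pos":[-0.03,0.01,0.61],"rotation":[0,0,0]}]'
python3 -m creep '[{"grip":1,"delta_pos":[0,0,0],"rotation":[0,0,0]},{"grip":1,"delta_pos":[0,0,0],"rotation":[0,0,0]},{"grip":1,"delta_pos":[0,0,0],"rotation":[0,0,0]}]'
python3 -m creep '[{"grip":1,"delta_pos":[-0.2,0,0],"rotation":[0,0,0]},{"grip":1,"delta_pos":[-0.4,0,0],"rotation":[0,0,0]},{"grip":1,"delta_pos":[-0.6,0,0],"rotation":[0,0,0]},{"grip":1,"delta_pos":[-0.75,0,0],"rotation":[0,0,0]},{"grip":1,"delta_pos":[-0.75,0,0],"rotation":[0,0,0]}]'
```

```text
clock: 69.0
tool_pos: [0.6624, 0.1744, 0.0397]
orientation: [179.9, -0.0, 88.0]
force: [-1.7, 0.3, 0.3]
opening: 0.0373
gripper_force: 0.1
clock: 69.3
tool_pos: [0.6621, 0.1747, 0.0393]
orientation: [179.9, -0.1, 88.0]
force: [1.4, 0.3, 2.1]
opening: 0.0332
gripper_force: 30.0
clock: 69.8
tool_pos: [0.6584, 0.0963, 0.0382]
orientation: [-180.0, 0.1, 87.9]
force: [0.5, -2.7, 2.6]
opening: 0.0333
gripper_force: 30.0
```

```bash
python3 -m creep '[{"grip":0.45,"delta_pos":[0,0,0],"rotation":[0,0,0]},{"grip":0.45,"delta_pos":[0,0,0],"rotation":[0,0,0]},{"grip":0.45,"delta_pos":[0,0,0],"rotation":[0,0,0]},{"grip":0.45,"delta_pos":[0,0,-0.4],"rotation":[0,0,0]},{"grip":0.45,"delta_pos":[0.4,0,-0.9],"rotation":[0,0,0]}]'
python3 -m creep '[{"grip":0.45,"delta_pos":[0.2,0,-0.5],"rotation":[0,0,0.09]},{"grip":0.4,"delta_pos":[0.2,0,-1],"rotation":[0,0,0.18]},{"grip":0.4,"delta_pos":[0.2,0,-1],"rotation":[0,0,0.27]},{"grip":0.4,"delta_pos":[0.2,0,-1],"rotation":[0,0,0.36]},{"grip":0.4,"delta_pos":[0.2,0,-1],"rotation":[0,0,0.45]}]'
python3 -m creep '[{"grip":0.4,"delta_pos":[0,0,-0.6],"rotation":[0,0,0.09]},{"grip":0.4,"delta_pos":[0,0,-0.6],"rotation":[0,0,0.18]},{"grip":0.4,"delta_pos":[0,0,-0.6],"rotation":[0,0,0.27]},{"grip":0.4,"delta_pos":[0,0,-0.6],"rotation":[0,0,0.36]},{"grip":0.4,"delta_pos":[0,0,-0.6],"rotation":[0,0,0.45]}]'
python3 -m creep '[{"grip":0.4,"delta_pos":[0,0,0],"rotation":[0,0,0.09]},{"grip":0.4,"delta_pos":[0,0,0],"rotation":[0,0,0.18]},{"grip":0.4,"delta_pos":[0,0,0],"rotation":[0,0,0.27]},{"grip":0.4,"delta_pos":[0,0,0],"rotation":[0,0,0.36]},{"grip":0.4,"delta_pos":[0,0,0],"rotation":[0,0,0.45]}]'
python3 -m creep '[{"grip":0.4,"delta_pos":[0,0,0],"rotation":[0,0,0.09]},{"grip":0.4,"delta_pos":[0,0,0],"rotation":[0,0,0.18]},{"grip":0.4,"delta_pos":[0,0,0],"rotation":[0,0,0.27]},{"grip":0.4,"delta_pos":[0,0,0],"rotation":[0,0,0.36]},{"grip":0.4,"delta_pos":[0,0,0],"rotation":[0,0,0.45]}]'
python3 -m creep '[{"grip":0.4,"delta_pos":[0,0,0],"rotation":[0,0,0.09]},{"grip":0.4,"delta_pos":[0,0,0],"rotation":[0,0,0.18]},{"grip":0.4,"delta_pos":[0,0,0],"rotation":[0,0,0.2]}]'
python3 -c "
from h import *
togo([.650,-.055,.28],-92.2)"
```

```text
clock: 70.3
tool_pos: [0.6584, 0.1286, 0.1163]
orientation: [-179.8, 0.1, 87.9]
force: [0.9, 0.1, 0.5]
opening: 0.0479
gripper_force: 0.0
clock: 70.8
tool_pos: [0.6602, 0.1516, 0.2175]
orientation: [-180.0, -0.0, 47.2]
force: [0.5, -0.3, -0.8]
opening: 0.0527
gripper_force: 0.0
clock: 71.3
tool_pos: [0.6602, 0.1514, 0.2769]
orientation: [-180.0, 0.0, 6.7]
force: [-0.4, 0.6, 0.1]
opening: 0.0525
gripper_force: 0.0
clock: 71.8
tool_pos: [0.6602, 0.1514, 0.2767]
orientation: [180.0, 0.0, -33.8]
force: [-0.4, -0.5, -0.2]
opening: 0.0525
gripper_force: 0.0
clock: 72.3
tool_pos: [0.6602, 0.1514, 0.2767]
orientation: [180.0, 0.0, -74.3]
force: [0.3, 0.2, 0.1]
opening: 0.0524
gripper_force: 0.0
clock: 72.6
tool_pos: [0.6601, 0.1513, 0.2767]
orientation: [180.0, -0.0, -92.2]
force: [0.9, 0.2, 0.7]
opening: 0.0524
gripper_force: 0.0
delta [ 2.066  0.021 -0.033] rot [ 0.001 -0.    -0.   ]
```

```bash
python3 -m creep '[{"grip":0.4,"delta_pos":[0.5,0,0],"rotation":[0,0,0]},{"grip":0.4,"delta_pos":[1,0,0],"rotation":[0,0,0]},{"grip":0.4,"delta_pos":[1,0,0],"rotation":[0,0,0]}]'
python3 -m creep '[{"grip":0.4,"delta_pos":[0.5,0,0],"rotation":[0,0,0]},{"grip":0.4,"delta_pos":[1,0,0],"rotation":[0,0,0]},{"grip":0.4,"delta_pos":[1,0,0],"rotation":[0,0,0]}]'
python3 -m creep '[{"grip":0.4,"delta_pos":[0.25,0,0.5],"rotation":[0,-0.09,0]},{"grip":0.4,"delta_pos":[0.25,0,1],"rotation":[0,-0.18,0]},{"grip":0.4,"delta_pos":[0.25,0,1],"rotation":[0,-0.222,0]},{"grip":0.4,"delta_pos":[0.25,0,1],"rotation":[0,-0.222,0]}]'
python3 - <<'E'
from prof import *
prof(.032,np.arange(.625,.675,.005),np.arange(-.092,-.03,.006))
togo2([.649,-.057,.09],-92.2,-20);togo2([.649,-.057,.039],-92.2,-20)
E
```

```text
clock: 72.9
tool_pos: [0.6563, 0.0468, 0.2771]
orientation: [180.0, -0.0, -92.1]
force: [-0.2, 0.8, -0.1]
opening: 0.0523
gripper_force: 0.0
clock: 73.2
tool_pos: [0.6529, -0.0533, 0.2769]
orientation: [179.9, -0.0, -92.2]
force: [0.6, 0.4, -0.5]
opening: 0.0525
gripper_force: 0.0
clock: 73.6
tool_pos: [0.6517, -0.0758, 0.1737]
orientation: [179.7, 20.1, -92.3]
force: [0.5, -1.1, 0.6]
opening: 0.0524
gripper_force: 0.0
-0.092 18/32/145 18/31/147 17/33/147 18/31/147 17/33/147 17/33/147 19/33/147 19/36/149 19/33/148 19/33/149 19/33/147
-0.086 19/33/146 20/31/146 19/33/147 18/34/149 18/33/139 18/33/138 18/33/139 20/35/145 17/33/149 17/33/148 18/31/148
-0.08 19/33/146 17/33/147 18/40/109 11/163/47 10/157/47 12/165/48 10/167/49 12/168/44 17/33/149 18/31/147 18/31/147
-0.074 19/33/146 17/33/146 10/94/57 11/160/59 10/155/56 11/163/58 11/167/61 11/168/56 17/33/149 19/33/148 18/31/147
-0.068 34/16/234 34/15/235 11/68/71 10/160/59 11/164/56 11/167/58 10/159/61 10/157/57 19/33/148 18/34/148 18/34/148
-0.062 19/33/146 17/33/145 13/63/85 11/167/58 11/167/58 11/158/58 11/165/62 10/161/57 18/35/144 19/33/145 18/32/145
-0.056 35/14/239 35/14/239 16/44/99 11/167/58 10/167/58 19/169/121 11/160/62 12/166/60 37/22/208 41/12/241 41/12/241
-0.05 35/14/239 35/13/239 18/38/115 10/158/58 11/159/56 11/163/58 11/159/61 11/173/59 36/21/226 40/13/241 40/13/241
-0.044 33/13/238 35/14/239 26/25/164 11/161/57 10/158/55 12/171/58 10/163/72 11/164/70 25/28/163 38/12/240 38/12/240
-0.038 32/14/238 33/13/239 21/29/149 11/160/97 11/163/97 10/163/103 11/164/106 11/163/108 33/24/194 38/13/240 39/14/241
-0.032 33/13/238 35/14/239 22/29/157 11/162/96 11/163/102 11/165/102 11/166/106 11/165/108 35/24/195 35/12/240 38/13/242
delta [0.121 0.041 0.867] rot [ 0.002 -0.001  0.   ]
delta [0.295 0.039 1.346] rot [ 0.002 -0.001  0.   ]
```

```bash
python3 -m creep '[{"grip":0.4,"delta_pos":[0.06,0.04,0.4],"rotation":[0,0,0]},{"grip":0.4,"delta_pos":[0.13,0.04,0.83],"rotation":[0,0,0]},{"grip":0.4,"delta_pos":[0.13,0.04,0.87],"rotation":[0,0,0]},{"grip":0.4,"delta_pos":[0.13,0.04,0.87],"rotation":[0,0,0]}]'
python3 -m creep '[{"grip":0.4,"delta_pos":[0.09,0,0.25],"rotation":[0,0,0]},{"grip":0.4,"delta_pos":[0.17,0,0.48],"rotation":[0,0,0]},{"grip":0.4,"delta_pos":[0.17,0,0.48],"rotation":[0,0,0]},{"grip":0.6,"delta_pos":[0.17,0,0.48],"rotation":[0,0,0]},{"grip":1,"delta_pos":[0.17,0,0.48],"rotation":[0,0,0]}]'
python3 -m creep '[{"grip":1,"delta_pos":[0,0,0],"rotation":[0,0,0]},{"grip":1,"delta_pos":[0,0,0],"rotation":[0,0,0]},{"grip":1,"delta_pos":[0,0,0],"rotation":[0,0,0]}]'
python3 -m creep '[{"grip":1,"delta_pos":[0.19,0,-0.068],"rotation":[0,0,0]},{"grip":1,"delta_pos":[0.38,0,-0.137],"rotation":[0,0,0]},{"grip":1,"delta_pos":[0.56,0,-0.205],"rotation":[0,0,0]},{"grip":1,"delta_pos":[0.75,0,-0.274],"rotation":[0,0,0]},{"grip":1,"delta_pos":[0.94,0,-0.342],"rotation":[0,0,0]}]'
```

```text
clock: 74.05
tool_pos: [0.6495, -0.0555, 0.0915]
orientation: [180.0, 19.9, -91.8]
force: [0.1, -0.2, 1.5]
opening: 0.0528
gripper_force: 0.0
clock: 74.55
tool_pos: [0.651, -0.0564, 0.0428]
orientation: [-179.8, 19.9, -91.9]
force: [-0.4, -0.4, -0.7]
opening: 0.0419
gripper_force: 0.0
clock: 74.85
tool_pos: [0.6504, -0.0563, 0.0418]
orientation: [-179.8, 20.0, -91.9]
force: [-0.8, 0.4, 6.0]
opening: 0.0298
gripper_force: 29.9
clock: 75.35
tool_pos: [0.6468, -0.1556, 0.0418]
orientation: [-179.9, 20.1, -91.9]
force: [0.6, 5.5, 7.4]
opening: 0.0295
gripper_force: 29.9
```

```bash
python3 -m creep '[{"grip":1,"delta_pos":[0.19,0,-0.068],"rotation":[0,0,0]},{"grip":1,"delta_pos":[0.38,0,-0.137],"rotation":[0,0,0]},{"grip":1,"delta_pos":[0.56,0,-0.205],"rotation":[0,0,0]},{"grip":1,"delta_pos":[0.7,0,-0.255],"rotation":[0,0,0]},{"grip":1,"delta_pos":[0.7,0,-0.255],"rotation":[0,0,0]}]'
python3 -m creep '[{"grip":0.4,"delta_pos":[0,0,0],"rotation":[0,0,0]},{"grip":0.4,"delta_pos":[0,0,0],"rotation":[0,0,0]},{"grip":0.4,"delta_pos":[0,0,0],"rotation":[0,0,0]},{"grip":0.4,"delta_pos":[0,0,-0.4],"rotation":[0,0,0]},{"grip":0.4,"delta_pos":[0,0,-0.9],"rotation":[0,0,0]}]'
python3 -m creep '[{"grip":0.4,"delta_pos":[-0.3,0,0],"rotation":[0,0.09,0]},{"grip":0.4,"delta_pos":[-0.6,0,0],"rotation":[0,0.18,0]},{"grip":0.4,"delta_pos":[-0.6,0,0],"rotation":[0,0.222,0]},{"grip":0.4,"delta_pos":[-0.6,0,0],"rotation":[0,0.222,0]}]'
python3 - <<'E'
from prof import *
prof(.032,np.arange(.615,.67,.005),np.arange(-.275,-.19,.01))
t=snap('top');h=cv2.cvtColor(t['color'],cv2.COLOR_RGB2HSV)
for x in (.635,.645,.655):
  print(x,*['%d:%d/%d/%d'%(round(y*1000),*h[tuple(proj(t,[x,y,.0245]).round().astype(int)[::-1])]) for y in np.arange(-.09,-.005,.008)])
togo([.6455,-.170,.038],-92)
E
```

```text
clock: 75.85
tool_pos: [0.6436, -0.2333, 0.0409]
orientation: [-179.9, 19.9, -92.0]
force: [-1.7, -5.0, 6.7]
opening: 0.0295
gripper_force: 29.9
clock: 76.35
tool_pos: [0.6407, -0.2599, 0.1225]
orientation: [179.6, 20.1, -92.0]
force: [1.6, -0.5, -0.1]
opening: 0.0523
gripper_force: 0.0
clock: 76.75
tool_pos: [0.6441, -0.2017, 0.1457]
orientation: [-180.0, -0.1, -91.7]
force: [-0.1, -0.4, 0.0]
opening: 0.0525
gripper_force: 0.0
-0.275 20/113/225 19/112/225 19/114/219 19/115/209 20/112/225 21/108/231 21/109/230 22/105/231 20/110/231 22/107/231 19/114/150 18/119/114
-0.265 20/113/225 20/113/225 19/114/219 19/115/210 20/113/227 21/107/231 20/110/231 22/106/231 20/109/231 21/107/231 21/107/231 21/108/231
-0.255 20/113/225 20/114/225 19/115/210 18/118/102 12/159/53 12/159/56 11/164/73 11/166/72 20/112/228 22/105/231 21/107/231 21/109/231
-0.245 20/114/226 20/114/224 19/114/125 11/165/82 11/163/105 10/160/102 10/163/108 10/162/113 10/163/80 22/106/231 22/107/231 21/108/231
-0.235 20/113/225 20/114/224 19/115/175 11/168/79 11/163/105 19/171/176 18/173/177 11/165/113 11/165/79 22/106/231 22/
[... 376 characters left out ...]
11/155/56 19/116/141 19/115/140 19/113/138
-0.195 19/115/133 19/117/131 19/116/128 16/131/72 11/160/59 11/156/54 10/161/57 12/164/59 11/167/58 19/103/131 19/55/98 20/53/96
0.635 -90:12/54/95 -82:11/54/90 -74:14/149/48 -66:13/107/86 -58:13/105/92 -50:13/109/96 -42:13/108/97 -34:13/106/96 -26:14/108/97 -18:13/107/98 -10:14/105/95
0.645 -90:27/13/197 -82:27/11/210 -74:14/195/38 -66:13/107/86 -58:14/109/94 -50:13/106/96 -42:13/109/98 -34:14/105/97 -26:13/108/97 -18:12/108/97 -10:14/106/96
0.655 -90:10/4/205 -82:15/2/209 -74:13/115/73 -66:13/108/87 -58:13/105/92 -50:13/107/93 -42:14/106/96 -34:13/108/97 -26:13/108/97 -18:13/105/97 -10:14/106/96
delta [-0.336 -0.005  1.07 ] rot [0.    0.001 0.001]
```

```bash
python3 -m creep '[{"grip":0.4,"delta_pos":[-0.34,0.02,0.3],"rotation":[0,0,0]},{"grip":0.4,"delta_pos":[-0.34,0.02,0.6],"rotation":[0,0,0]},{"grip":0.4,"delta_pos":[-0.34,0.02,0.6],"rotation":[0,0,0]}]'
python3 -m creep '[{"grip":0.4,"delta_pos":[0,0,0.3],"rotation":[0,0,0]},{"grip":0.4,"delta_pos":[0,0,0.48],"rotation":[0,0,0]},{"grip":0.4,"delta_pos":[0,0,0.48],"rotation":[0,0,0]},{"grip":0.6,"delta_pos":[0,0,0.48],"rotation":[0,0,0]},{"grip":1,"delta_pos":[0,0,0.48],"rotation":[0,0,0]}]'
python3 -m creep '[{"grip":1,"delta_pos":[0,0,0],"rotation":[0,0,0]},{"grip":1,"delta_pos":[0,0,0],"rotation":[0,0,0]},{"grip":1,"delta_pos":[0,0,0],"rotation":[0,0,0]},{"grip":1,"delta_pos":[0,0,-0.4],"rotation":[0,0,0]},{"grip":1,"delta_pos":[0,0,-0.9],"rotation":[0,0,0]}]'
python3 -m creep '[{"grip":1,"delta_pos":[0.3,0.1,-0.4],"rotation":[0,0,-0.09]},{"grip":1,"delta_pos":[0.5,0.1,-0.5],"rotation":[0,0,-0.18]},{"grip":1,"delta_pos":[0.5,0.1,-0.5],"rotation":[0,0,-0.27]},{"grip":1,"delta_pos":[0.5,0.1,-0.5],"rotation":[0,0,-0.36]},{"grip":1,"delta_pos":[0.5,0.1,-0.5],"rotation":[0,0,-0.45]}]'
python3 -m creep '[{"grip":1,"delta_pos":[0,0,0],"rotation":[0,0,-0.09]},{"grip":1,"delta_pos":[0,0,0],"rotation":[0,0,-0.18]},{"grip":1,"delta_pos":[0,0,0],"rotation":[0,0,-0.27]},{"grip":1,"delta_pos":[0,0,0],"rotation":[0,0,-0.36]},{"grip":1,"delta_pos":[0,0,0],"rotation":[0,0,-0.45]}]'
python3 -m creep '[{"grip":1,"delta_pos":[0,0,0],"rotation":[0,0,-0.09]},{"grip":1,"delta_pos":[0,0,0],"rotation":[0,0,-0.146]},{"grip":1,"delta_pos":[0,0,0],"rotation":[0,0,-0.146]}]'
python3 -c "
from h import *
o=ctrl.get_obs();print(o['tool_pos'],o['opening'])
togo([.411,-.306,.17],2.3)"
```

```text
clock: 77.15
tool_pos: [0.6404, -0.1711, 0.0805]
orientation: [179.5, 0.1, -92.1]
force: [-1.0, -0.2, -0.4]
opening: 0.0523
gripper_force: 0.0
clock: 77.65
tool_pos: [0.644, -0.1717, 0.0386]
orientation: [-179.9, 0.0, -92.0]
force: [0.1, 0.1, 0.2]
opening: 0.0416
gripper_force: 0.0
clock: 78.15
tool_pos: [0.6406, -0.1705, 0.1247]
orientation: [179.5, 0.0, -92.0]
force: [1.6, 0.2, -3.0]
opening: 0.0297
gripper_force: 30.0
clock: 78.65
tool_pos: [0.6306, -0.2204, 0.1765]
orientation: [180.0, 0.1, -51.2]
force: [0.4, -0.3, -2.5]
opening: 0.0298
gripper_force: 30.0
clock: 79.15
tool_pos: [0.6307, -0.2201, 0.1763]
orientation: [-180.0, 0.1, -10.7]
force: [0.6, 0.4, -2.5]
opening: 0.0299
gripper_force: 30.0
clock: 79.45
tool_pos: [0.6308, -0.2201, 0.1763]
orientation: [-180.0, 0.1, 2.2]
force: [-0.7, 0.3, -3.2]
opening: 0.0303
gripper_force: 30.0
[ 0.63080645 -0.22014944  0.17632955] 0.030251717220588375
delta [-2.23   0.773  0.067] rot [-0.001  0.001 -0.001]
```

```bash
python3 -m creep '[{"grip":1,"delta_pos":[-0.5,0.2,0],"rotation":[0,0,0]},{"grip":1,"delta_pos":[-1,0.4,0],"rotation":[0,0,0]},{"grip":1,"delta_pos":[-1,0.4,0],"rotation":[0,0,0]},{"grip":1,"delta_pos":[-1,0.4,0],"rotation":[0,0,0]}]'
python3 -m creep '[{"grip":1,"delta_pos":[-0.5,0.2,0],"rotation":[0,0,0]},{"grip":1,"delta_pos":[-1,0.37,0],"rotation":[0,0,0]},{"grip":1,"delta_pos":[-1,0.37,0],"rotation":[0,0,0]},{"grip":1,"delta_pos":[-1,0.37,0],"rotation":[0,0,0]}]'
python3 -m creep '[{"grip":1,"delta_pos":[-0.21,0,0.3],"rotation":[0,0,0]},{"grip":1,"delta_pos":[-0.21,0,0.73],"rotation":[0,0,0]},{"grip":1,"delta_pos":[-0.21,0,0.73],"rotation":[0,0,0]},{"grip":1,"delta_pos":[-0.21,0,0.73],"rotation":[0,0,0]}]'
python3 - <<'E'
from prof import *
o=ctrl.get_obs();print(o['tool_pos'],o['opening'])
togo([.4125,-.306,.034],2.2)
# neighbours seen at x=.46,.48
t=snap('wrist');h=cv2.cvtColor(t['color'],cv2.COLOR_RGB2HSV)
for x in (.46,.48):
  print(x,*['%d:%d/%d'%(round(y*1000),*h[tuple(proj(t,[x,y,.022]).round().astype(int)[::-1])][1:]) for y in np.arange(-.40,-.21,.006)])
E
```

```text
clock: 79.85
tool_pos: [0.5314, -0.2648, 0.1774]
orientation: [-180.0, 0.0, 1.9]
force: [1.4, 0.8, -2.3]
opening: 0.0298
gripper_force: 30.0
clock: 80.25
tool_pos: [0.4342, -0.3053, 0.1775]
orientation: [180.0, -0.0, 2.0]
force: [1.1, 0.0, -2.9]
opening: 0.0298
gripper_force: 30.0
clock: 80.65
tool_pos: [0.415, -0.3058, 0.1043]
orientation: [180.0, 0.1, 2.2]
force: [0.9, -0.3, -1.9]
opening: 0.03
gripper_force: 30.0
[ 0.41497495 -0.30575727  0.10434184] 0.02995616113186868
delta [-0.024  0.001  0.703] rot [0.    0.001 0.   ]
0.46 -400:134/103 -394:15/153 -388:16/144 -382:17/151 -376:13/237 -370:13/240 -364:11/244 -358:13/244 -352:11/244 -346:13/238 -340:15/157 -334:15/170 -328:15/172 -322:161/117 -316:159/133 -310:161/125 -304:162/129 -298:162/132 -292:162/135 -286:158/100 -280:17/168 -274:13/159 -268:17/166 -262:161/108 -256:159/133 -250:162/123 -244:159/127 -238:163/119 -232:16/162 -226:16/162 -220:16/179 -214:17/165
0.48 -400:132/95 -394:14/162 -388:14/160 -382:15/167 -376:14/239 -370:13/242 -364:11/244 -358:11/245 -352:10/247 -346:15/102 -340:15/156 -334:18/158 -328:16/174 -322:158/113 -316:161/135 -310:159/128 -304:157/130 -298:160/132 -292:160/134 -286:158/103 -280:16/162 -274:16/162 -268:16/162 -262:156/93 -256:159/136 -250:160/123 -244:163/125 -238:156/121 -232:16/174 -226:15/158 -220:15/169 -214:18/157
```

```bash
python3 -m creep '[{"grip":1,"delta_pos":[-0.02,-0.01,0.25],"rotation":[0,0,0]},{"grip":1,"delta_pos":[-0.02,-0.01,0.45],"rotation":[0,0,0]},{"grip":1,"delta_pos":[-0.02,-0.01,0.6],"rotation":[0,0,0]},{"grip":1,"delta_pos":[-0.02,-0.01,0.7],"rotation":[0,0,0]},{"grip":1,"delta_pos":[-0.02,-0.01,0.7],"rotation":[0,0,0]}]'
python3 -m creep '[{"grip":0.6,"delta_pos":[0,0,0],"rotation":[0,0,0]},{"grip":0.6,"delta_pos":[0,0,0],"rotation":[0,0,0]},{"grip":0.6,"delta_pos":[0,0,0],"rotation":[0,0,0]},{"grip":0.6,"delta_pos":[0,0,-0.3],"rotation":[0,0,0]},{"grip":0.6,"delta_pos":[0,0,-0.8],"rotation":[0,0,0]}]'
python3 -m creep '[{"grip":0.6,"delta_pos":[0.1,0,-0.5],"rotation":[0,0,0]},{"grip":0.4,"delta_pos":[0.3,-0.5,-1],"rotation":[0,0,0.05]},{"grip":0.4,"delta_pos":[0.3,-1,-1],"rotation":[0,0,0.093]},{"grip":0.4,"delta_pos":[0.3,-1,-1],"rotation":[0,0,0.093]}]'
python3 -m creep '[{"grip":0.4,"delta_pos":[0,-0.5,0],"rotation":[0,0,0]},{"grip":0.4,"delta_pos":[0,-1,0],"rotation":[0,0,0]},{"grip":0.4,"delta_pos":[0,-1,0],"rotation":[0,0,0]}]'
python3 -m creep '[{"grip":0.4,"delta_pos":[0,-0.5,0],"rotation":[0,0,0]},{"grip":0.4,"delta_pos":[0,-1,0],"rotation":[0,0,0]},{"grip":0.4,"delta_pos":[0,-1,0],"rotation":[0,0,0]},{"grip":0.4,"delta_pos":[0,-1,0],"rotation":[0,0,0]}]'
python3 - <<'E'
from h import *
t=snap('top');h=cv2.cvtColor(t['color'],cv2.COLOR_RGB2HSV)
c=np.array([.390,-.307]);a=np.radians(2.3);ex=np.array([np.cos(a),np.sin(a)]);ey=np.array([-np.sin(a),np.cos(a)])
for y in (-75,-56,-37,-20,0,20,37,56,75):
  print(y,*['%d/%d'%tuple(h[tuple(proj(t,[*(c+ex*x/1e3+ey*y/1e3),.024]).round().astype(int)[::-1])][1:]) for x in range(-117,118,13)])
togo([.4345,.0278,.17],-6.2)
E
```

```text
clock: 81.2
tool_pos: [0.4126, -0.3049, 0.0344]
orientation: [180.0, -0.0, 2.2]
force: [0.6, -0.4, -2.7]
opening: 0.0299
gripper_force: 30.0
clock: 81.7
tool_pos: [0.4097, -0.3043, 0.1131]
orientation: [-179.9, 0.3, 2.1]
force: [1.8, 0.3, -1.1]
opening: 0.0351
gripper_force: 0.0
clock: 82.1
tool_pos: [0.4388, -0.2018, 0.2171]
orientation: [-180.0, -0.3, -6.3]
force: [1.1, -0.1, -0.3]
opening: 0.0509
gripper_force: 0.0
clock: 82.4
tool_pos: [0.4496, -0.1, 0.2154]
orientation: [-179.9, -0.2, -5.9]
force: [-0.7, -1.3, 0.4]
opening: 0.0523
gripper_force: 0.0
clock: 82.8
tool_pos: [0.4596, -0.0042, 0.2146]
orientation: [-180.0, -0.0, -6.1]
force: [-0.2, -0.2, -0.1]
opening: 0.0525
gripper_force: 0.0
-75 162/194 34/135 53/126 30/119 25/130 30/127 59/134 49/115 27/123 46/105 37/194 37/172 40/153 41/157 35/204 36/169 46/122 43/131 29/134
-56 132/139 181/166 175/185 177/184 177/189 177/202 176/181 176/217 176/185 30/224 23/231 24/231 23/230 24/230 25/230 27/230 28/231 29/241 27/131
-37 134/255 38/102 55/98 37/111 37/103 39/99 40/96 38/106 41/99 50/92 21/191 55/83 45/108 38/147 19/206 45/126 4
[... 202 characters left out ...]
18/231 19/231 14/233 28/229 168/102 166/120 161/106 175/173 163/105 163/102 159/106 88/104 119/71
20 138/133 32/207 33/186 32/194 26/210 35/169 26/204 25/187 25/196 47/98 41/100 45/101 45/102 88/64 40/101 48/101 41/99 48/100 28/137
37 140/255 42/133 41/131 42/128 41/137 51/120 47/124 49/124 43/124 38/133 35/139 32/134 35/140 36/135 36/127 32/137 33/138 36/134 40/63
56 153/232 38/169 19/234 18/231 18/230 18/230 17/230 18/231 17/234 22/255 164/104 177/226 160/105 169/130 161/106 159/104 159/98 173/99 82/78
75 162/187 38/135 41/138 29/205 27/201 25/214 19/175 32/170 30/204 52/98 43/107 39/104 40/103 47/97 45/108 39/112 34/105 43/120 113/70
delta [-0.283 -0.3    0.444] rot [-0.    -0.     0.001]
```

All three knives lie in the tray (handles and blades seen at y' = -56, 0 and +56). Now I'll slide the control back to zero.

```bash
python3 -m creep '[{"grip":0.4,"delta_pos":[-0.28,-0.3,0],"rotation":[0,0,0]},{"grip":0.4,"delta_pos":[-0.28,-0.3,0.2],"rotation":[0,0,0]},{"grip":0.4,"delta_pos":[-0.28,-0.3,0.5],"rotation":[0,0,0]},{"grip":0.4,"delta_pos":[-0.28,-0.3,0.5],"rotation":[0,0,0]}]'
python3 -c "
from h import *
togo([.4341,.0278,.091],-6.2)"
```

```text
clock: 83.25
tool_pos: [0.4326, 0.0258, 0.1616]
orientation: [179.9, 0.3, -6.3]
force: [-0.1, -0.2, 0.5]
opening: 0.0524
gripper_force: 0.0
delta [ 0.017 -0.023  0.706] rot [ 0.002  0.003 -0.002]
```

```bash
python3 -m creep '[{"grip":0.4,"delta_pos":[0,0,0.3],"rotation":[0,0,0]},{"grip":0.4,"delta_pos":[0,0,0.6],"rotation":[0,0,0]},{"grip":0.4,"delta_pos":[0,0,0.72],"rotation":[0,0,0]},{"grip":0.4,"delta_pos":[0,0,0.72],"rotation":[0,0,0]},{"grip":1,"delta_pos":[0,0,0.72],"rotation":[0,0,0]}]'
python3 -m creep '[{"grip":1,"delta_pos":[0,0,0],"rotation":[0,0,0]},{"grip":1,"delta_pos":[0,0,0],"rotation":[0,0,0]},{"grip":1,"delta_pos":[0,0,0],"rotation":[0,0,0]},{"grip":1,"delta_pos":[0,0,0],"rotation":[0,0,0]},{"grip":1,"delta_pos":[0,0,0],"rotation":[0,0,0]}]'
python3 -m creep '[{"grip":1,"delta_pos":[0,0.15,0],"rotation":[0,0,0]},{"grip":1,"delta_pos":[0,0.3,0],"rotation":[0,0,0]},{"grip":1,"delta_pos":[0,0.45,0],"rotation":[0,0,0]},{"grip":1,"delta_pos":[0,0.6,0],"rotation":[0,0,0]},{"grip":1,"delta_pos":[0,0.66,0],"rotation":[0,0,0]}]'
python3 -m creep '[{"grip":1,"delta_pos":[0,0.03,0],"rotation":[0,0,0]},{"grip":1,"delta_pos":[0,0.05,0],"rotation":[0,0,0]},{"grip":1,"delta_pos":[0,0.05,0],"rotation":[0,0,0]}]'
```

```text
clock: 83.75
tool_pos: [0.4357, 0.0273, 0.0932]
orientation: [180.0, -0.0, -6.3]
force: [0.5, 0.1, -0.4]
opening: 0.0487
gripper_force: 0.0
clock: 84.25
tool_pos: [0.4352, 0.0279, 0.0926]
orientation: [-180.0, -0.0, -6.2]
force: [-1.9, -0.0, 6.4]
opening: 0.0197
gripper_force: 30.0
clock: 84.75
tool_pos: [0.4274, -0.0385, 0.0926]
orientation: [-180.0, 0.0, -6.2]
force: [-4.7, 2.9, 9.8]
opening: 0.0199
gripper_force: 30.0
clock: 85.05
tool_pos: [0.427, -0.0419, 0.0926]
orientation: [-179.9, 0.0, -6.3]
force: [-7.0, 10.0, 10.5]
opening: 0.02
gripper_force: 30.0
```

```bash
python3 -m creep '[{"grip":1,"delta_pos":[0,0.015,0],"rotation":[0,0,0]},{"grip":0.4,"delta_pos":[0,0,0],"rotation":[0,0,0]},{"grip":0.4,"delta_pos":[0,0,0],"rotation":[0,0,0]},{"grip":0.4,"delta_pos":[0,0,0],"rotation":[0,0,0]},{"grip":0.4,"delta_pos":[0,0,-0.4],"rotation":[0,0,0]}]'
python3 -m creep '[{"grip":0.4,"delta_pos":[0,0,-0.5],"rotation":[0,0,0]},{"grip":0.4,"delta_pos":[0,0,-1],"rotation":[0,0,0]},{"grip":0.4,"delta_pos":[0,0,-1],"rotation":[0,0,0]}]'
python3 -m creep '[{"grip":0.4,"delta_pos":[-0.4,0,-0.2],"rotation":[0,0,0]},{"grip":0.4,"delta_pos":[-0.4,0,-0.2],"rotation":[0,0,0]},{"grip":0.4,"delta_pos":[-0.4,0,-0.2],"rotation":[0,0,0]}]'
python3 - <<'E'
from h import *
o=ctrl.get_obs();print(o['tool_pos'],o['orientation'])
d=np.array([.107,.994]);z=np.array([.4261,-.0425])
for n in('wrist','top','scene'):
  t=snap(n);h=cv2.cvtColor(t['color'],cv2.COLOR_RGB2HSV)
  for v in range(-20,31,2):
    X=[*(z+d*v/1000),.098]; u=proj(t,X).round().astype(int)
    print('%d:%s'%(v,h[u[1],u[0],2] if 0<=u[0]<640 and 0<=u[1]<400 else '-'),end=' ')
  print(n)
E
```

```text
clock: 85.55
tool_pos: [0.424, -0.0437, 0.1287]
orientation: [179.8, 0.5, -6.3]
force: [1.4, -0.9, -0.1]
opening: 0.0462
gripper_force: 0.0
clock: 85.85
tool_pos: [0.4306, -0.0425, 0.2387]
orientation: [-179.8, -0.6, -6.2]
force: [-0.1, -0.2, -1.0]
opening: 0.0521
gripper_force: 0.0
clock: 86.15
tool_pos: [0.3872, -0.0385, 0.2527]
orientation: [-179.9, -0.1, -6.2]
force: [0.5, 0.8, -0.3]
opening: 0.0527
gripper_force: 0.0
[ 0.38724633 -0.03846825  0.25265615] [-1.79945893e+02 -1.04699842e-01 -6.18222670e+00]
-20:233 -18:195 -16:51 -14:44 -12:44 -10:40 -8:33 -6:41 -4:43 -2:93 0:227 2:107 4:43 6:41 8:32 10:21 12:40 14:38 16:41 18:42 20:43 22:43 24:43 26:42 28:39 30:40 wrist
-20:52 -18:49 -16:49 -14:68 -12:68 -10:87 -8:87 -6:85 -4:85 -2:83 0:83 2:83 4:83 6:83 8:83 10:85 12:85 14:85 16:79 18:79 20:71 22:69 24:70 26:70 28:68 30:68 top
-20:197 -18:197 -16:197 -14:197 -12:177 -10:177 -8:177 -6:77 -4:77 -2:77 0:68 2:52 4:52 6:31 8:31 10:19 12:19 14:17 16:17 18:13 20:71 22:71 24:71 26:137 28:137 30:137 scene
```

The wrist view puts the white line at the zero position (0 ± 1 mm), matching the end-stop force. I'll hand in the job.

```bash
python3 -c "
from plant import ctrl
print(ctrl.close_job())"
```

```text
the job is handed in; nothing more can be done
None
```

All three knives went through the tunnel with the control at the long mark and now lie in the tray, the control is back at zero, and the job was handed in at about 86 s; the hand-in returned no verdict.

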